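# Set the guide gap of a reader dock and load it

### The job

Set the guide of the reader dock, then load the dock. Turn the eccentric bolt until the steel gauge just fits between the fixed rail and the eccentric roller with at most about 2 mm of play; then prove it by sliding the gauge flat on the bench from the open end of the channel right through between rail and roller until the whole block is beyond the bolt, draw it back out and put it back flat on its grey mat. Stand every vial upright in the compartments of the carrier tray, and slide the tray the same way between rail and roller under the bridge until it is fully home against the stop, the vials touching nothing of the bridge and the gap left as set; leave the other things on the bench alone.

Things in the scene. Friction and masses are not known exactly. Their poses are not given: they have to be found in the camera images.
- dock: fixed reader dock. Origin: bench top, nominal mid-channel, level with the bolt axis. -y (to the robot's right): the direction gauge and tray slide in; x: across the channel, away from the robot; z up; may stand a few degrees turned. Bolt axis at x = +49.5, y = 0 mm. Stop face (closed back of the bridge) at y = -180 mm. The channel has no floor: gauge and tray slide on the bench top, z = 0.
- bridge: grey bridge (overhang) fixed over the inner end of the dock; same origin and axes as dock. Spans y = -65 to -186 mm; side walls with inner faces at x = -38 and +38 mm, outer at 45; underside 66 mm above the bench, top 76 mm, black housing on it to 88 mm.
- rail: fixed aluminium guide rail on the robot's side of the channel, 12 mm thick, 16 mm high, parallel to the dock. Origin: on the bench at its guiding face, level with the bolt; the face looks along +x and runs from y = +100 to -50 mm, rounded at the front (+y) end (to y = +108). Its place on the dock varies (dock x = -28.5 to -34.5 mm), so the right bolt angle differs from start to start.
- bolt (a joint): angle of the eccentric bolt, rad, 0 to 3.0, growing clockwise from above; stiff (about 0.12 N m), stays where left. At 0 the roller centre is 8 mm from the bolt axis towards dock +x (widest gap); the gap shrinks as the angle grows: roller centre at dock x = 49.5 + 8 cos(angle), y = -8 sin(angle) mm. Starts at 0.1 to 0.6, always too wide.
- bolt_grip (a point): on the bolt axis, 34 mm above the bench, in the bolt's dark upright grip bar: 36 mm long, 12 mm thick across its flats, from 18 to 42 mm above the bench. The bar lies along this frame's x axis, which turns with the bolt (a bright dot on top marks its +x end); at angle 0 it lies along dock x.
- roller_center (a point): centre of the steel eccentric roller fixed to the bolt: radius 18 mm, from 4 to 16 mm above the bench, this point 10 mm above it. Gap = its x distance from the rail's face minus 18 mm; right from 61.5 to 64 mm.
- gauge: loose steel setting gauge: flat block 62 mm wide (x), 60 mm long (y), 12 mm high, corners rounded 6 mm, with a central upright handle plate 10 mm thick (x), 28 mm long (y), reaching 75 mm above the underside (24 x 34 mm foot up to 16 mm); 0.16 to 0.26 kg. Origin: centre of the underside, z up. Slides through the gap along its y.
- mat: fixed flat grey silicone mat on the bench where the gauge lives, 100 x 100 x 3 mm. Origin: centre of its underside.
- tray: loose aluminium tray, 60 mm wide (x), 180 long (y), plate 4 mm, corners rounded 8 mm; 0.2 to 0.33 kg. Four compartments, 30 long, 51 wide, walls to 14 mm high, centres at y = 26.6, -5.8, -38.2, -70.6 mm, floor at 4 mm. Upright handle plate at y = +66 mm: 10 thick (x), 28 long (y), to 75 mm high. Origin: centre of underside; -y end goes in first; home at dock y = -90 mm. Starts left of the dock.
- vial_a: one of up to four identical clear screw vials with a blue cap, 24 mm across, 51 mm tall, 30 g; two to four are present (None if absent). Stands upright in the shallow white spill tray (floor 6 mm, rim 17 mm above the bench) at the start. Origin: centre of its underside, z up its axis.
- vial_b: one of up to four identical clear screw vials with a blue cap, 24 mm across, 51 mm tall, 30 g; two to four are present (None if absent). Stands upright in the shallow white spill tray (floor 6 mm, rim 17 mm above the bench) at the start. Origin: centre of its underside, z up its axis.
- vial_c: one of up to four identical clear screw vials with a blue cap, 24 mm across, 51 mm tall, 30 g; two to four are present (None if absent). Stands upright in the shallow white spill tray (floor 6 mm, rim 17 mm above the bench) at the start. Origin: centre of its underside, z up its axis.
- vial_d: one of up to four identical clear screw vials with a blue cap, 24 mm across, 51 mm tall, 30 g; two to four are present (None if absent). Stands upright in the shallow white spill tray (floor 6 mm, rim 17 mm above the bench) at the start. Origin: centre of its underside, z up its axis.
- bench_timer: bystander: small grey bench timer standing on the bench, 24 x 62 x 60 mm; leave alone. Origin: centre of its underside.
- standard_bottle: bystander: clear bottle with a blue cap, 56 mm across, 104 mm tall; leave alone. Origin: centre of its underside.
- screwdriver: bystander: screwdriver with an orange handle lying on the bench, 175 mm long; leave alone. Origin: centre of its underside.

How it is judged:
By the outcome, as a careful person would: the job done as asked, in the order asked, and still so for the second after the job is handed in, with the robot touching nothing.
Of vial_a, vial_b, vial_c, vial_d only 2 to 4 are there at a start; the rules pass over those that are not, and their reading is None.
At some moment in a run one of gauge may be knocked a few centimetres aside while the robot is not near it.
It also fails if it takes over 210 s, if anything falls off the work surface, if the arm or the gripper's body presses on something with over 40 N, if the wrist force passes 120 N, or if a joint passes its speed limit or range.

### The arm

A 6-joint arm with a two-finger parallel gripper is mounted at the origin on a cart in front of the work surface, level with it; the furniture and walls round the work are solid. World frame = base frame: x ahead of the robot, y to its left, z up, the work surface at z = 0. Lengths are in m, angles in rad, forces in N, time in s.
With the tool pointing down it reaches from about 0.25 to 0.775 m from the base axis. Payload 4 kg.
Tool frame: the origin (TCP) lies at the very end of the fingers, on their centre line; the grasp point (between the pads) lies 19 mm behind it (robot.tcp_to_grasp is the distance from the TCP to the grasp point, in m); x points along the fingers, z is the direction in which the jaws open and shut, and the axes are right-handed (so a half turn about x gives the same grasp; the last joint's range is limited). The gripper opens to 94 mm and grips with 3 to 60 N. Pads are 16 mm wide; open, the fingers measure 119 mm over their backs; the gripper's body (75 mm by 177 mm) begins 78 mm behind the grasp point.
Start: joints at [1.154, 0.087, 1.371, -0, 1.684, -0.103], TCP at [0.17, 0.523, 0.206] pointing down, gripper open.
Joint ranges: [-3.1, 3.1], [-0.76, 2.03], [0.27, 2.55], [-1.08, 4.22], [0.17, 2.65], [-2.57, 2.57]. Speed limits (rad/s): [2.79, 2.79, 3.14, 3.14, 3.14, 3.14].

### API

Orientations are given as a rotation vector (axis times angle).
In Python, from station import robot, cams, ticket, find_in, trace gives the robot as it stands. The module is installed in compiled form; this text tells all that it offers.
- The arm moves only by the tool drive_tool, never from a script. Its argument "steps" is a list of rows, each an object with "delta_rot": the turn, a rotation vector about the tool's x, y, z in degrees, a list of three; "delta_pos": the shift along the tool's x, y, z in mm, a list of three; "gripper": the opening, from 0 (shut) to 1 (fully open). A call has 1 to 20 rows; each row shifts and turns the commanded pose from where the row before left it, along the tool's axes as they then stand; what a row does not reach is not made up. A row lasts 1/8 s, in which the tool goes at most 62.5 mm and 10.7 degrees, less where a joint would pass 70% of its speed; a pose out of reach is approached as far as the arm can. A call with a gripper value outside its range is refused whole. The fingers move at their own pace and stop on an object; the grip force is fixed at half the most. Time passes only in rows, so rows that do not move let the fingers close. It gives the time, the measured TCP pose, the force and the opening at its end, in the units of the state.
- robot.state(): the state, without advancing time (a new reading comes with each control period).
- cams.get_image(name): name is "side" or "top" or "wrist"; returns the picture (400x640x3 uint8, red, green, blue); there is no depth.
- cams.get_calibration(name): a dict with "fovy" (degrees; the focal length in pixels is half the picture's height over the tangent of half this angle, whatever the lens; pixels are square), "cx", "cy" (the principal point, pixels), "dist" ([k1, k2, p1, p2, k3] as OpenCV has them; the pictures are not rectified), "pose" (4x4, takes a point from camera to world coordinates). Camera axes: x right, y down, z forward; pixel columns grow to the right and rows downward; lengths in m; the calibration is good to about 2 mm. A picture is of the moment at which its call begins: read the wrist's pose just before it. get_calibration takes no time and is no camera call; for the wrist camera it gives the pose at the moment of the call.
- ticket.hand_in(): hands the job in, once; it reports no verdict.
Trained networks look in the newest picture that a camera, given by its name, has taken for a name from the list of things; names that differ only in an ending like _2 or _b are one class to them, and where a whole thing is asked for, a point or a joint stands for the part that bears it (a point fixed in the world has none). Each returns a list of dicts, best first, with "confidence" (0 to 1); they miss things now and then, are a little off and sometimes report something else, mostly with a low value. They report only what shows in the picture. A call takes as long as a camera call.
- find_in(camera, thing): "location" ([x, y, z] in m, in world coordinates, good to about 4 mm: the middle of the surface that is visible of it).
- trace(camera, thing): "region" (400x640 bool, what is visible of it).
The state is a dict: "clock": time; "joint_pos": joint angles; "dq": joint speeds; "joint_efforts": joint torques, N m; "eef_pos": TCP position; "orientation": TCP orientation; "force": force on the tool from outside, world axes, zero at the start; "wrist_torque": the same for the moment, N m; "grip_width": finger opening in m.
Only numpy, scipy, OpenCV 4.12 (cv2) and the standard library are available. Lean on these libraries where they do the work, as an engineer would, in place of code of your own. Each camera call takes 0.05 s, during which the arm holds its last target.

## Working session

There is one attempt and no reset: what is moved stays moved. The work goes in short steps, Python scripts to look and compute and a tool call to move; the robot and the scene stay as the last step left them, time stands still between calls to the robot, and variables do not carry over. Pictures are saved under pics/ and viewed, and the job is handed in when it is done.

Besides the shell and the picture viewer there is one more tool, called after "Emit:" as a command line: name --argument value ..., lists and objects as JSON in quotes. drive_tool: Moves the arm, as the interface text tells. Its arguments: {"type":"object","properties":{"steps":{"type":"array"}},"required":["steps"]}

```bash
mkdir -p pics; cat > h.py <<'E'
import numpy as np, cv2
from station import robot, cams, ticket, find_in, trace
from scipy.spatial.transform import Rotation as R
def save(name,fn):
    im=cams.get_image(name); cv2.imwrite('pics/'+fn,im[:,:,::-1]); return im
def K(c):
    f=200/np.tan(np.radians(c['fovy'])/2); return np.array([[f,0,c['cx']],[0,f,c['cy']],[0,0,1.]])
def ray(cal,px):
    p=cv2.undistortPoints(np.array(px,float).reshape(-1,1,2),K(cal),np.array(cal['dist'])).reshape(-1,2)
    d=np.c_[p,np.ones(len(p))]@cal['pose'][:3,:3].T
    return cal['pose'][:3,3],d
def onz(cal,px,z):
    o,d=ray(cal,px); t=(z-o[2])/d[:,2]; return o+d*t[:,None]
def proj(cal,P):
    T=np.linalg.inv(cal['pose']); r=cv2.Rodrigues(T[:3,:3])[0]
    return cv2.projectPoints(np.array(P,float).reshape(-1,1,3),r,T[:3,3],K(cal),np.array(cal['dist']))[0].reshape(-1,2)
E
python3 - <<'E'
from h import *
s=robot.state(); print(s)
for n in ['top','side','wrist']:
    save(n,n+'0.png'); c=cams.get_calibration(n); print(n,c['fovy'],c['dist'],np.round(c['pose'],3).tolist())
E
```

```text
{'clock': 0.0, 'joint_pos': array([ 1.15390923e+00,  8.79608354e-02,  1.37222445e+00,  9.77739172e-07,
        1.68357448e+00, -1.03082156e-01]), 'dq': array([-0.00193141,  0.00043387, -0.00119839, -0.00111506,  0.00076932,
       -0.00059974]), 'joint_efforts': array([ 2.02147753e-04, -3.40185750e+01, -3.02427793e+01,  7.17774499e-02,
        3.30731249e-02, -1.92800239e-04]), 'eef_pos': array([0.16955219, 0.52265401, 0.20431609]), 'orientation': array([-0.97616651,  1.34339329,  0.97436483]), 'force': array([-0.81141898, -0.36251822,  0.19039834]), 'wrist_torque': array([0.02362435, 0.02789798, 0.03270732]), 'grip_width': 0.09397980606526493}
top 50.58203665341963 [-0.0483613  0.         0.         0.         0.       ] [[0.024, -0.981, 0.19, 0.421], [-1.0, -0.026, -0.004, -0.073], [0.009, -0.19, -0.982, 1.144], [0.0, 0.0, 0.0, 1.0]]
side 49.380715869098125 [-0.0854994  0.         0.         0.         0.       ] [[-0.953, -0.188, 0.238, 0.328], [-0.302, 0.634, -0.712, 0.795], [-0.017, -0.75, -0.661, 0.863], [0.0, 0.0, 0.0, 1.0]]
wrist 68.31604577005989 [-0.0130776  0.         0.         0.         0.       ] [[0.309, 0.914, 0.262, 0.092], [0.951, -0.297, -0.087, 0.547], [-0.002, 0.276, -0.961, 0.384], [0.0, 0.0, 0.0, 1.0]]
```

View pics/top0.png

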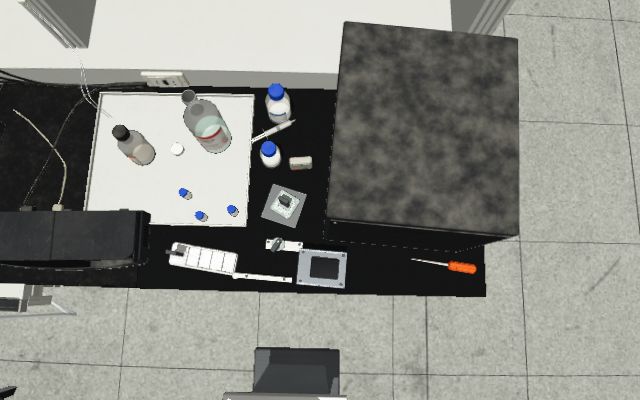

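View pics/side0.png

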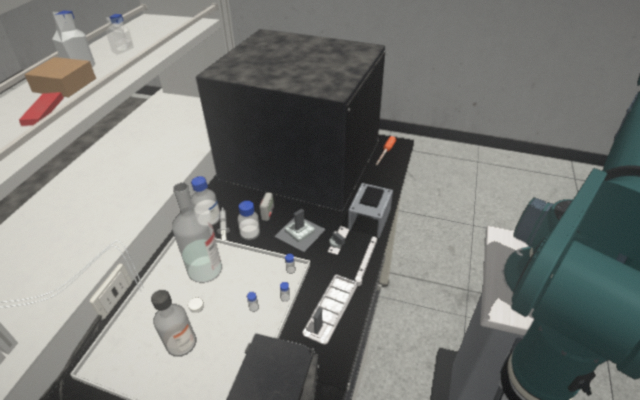

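View pics/wrist0.png

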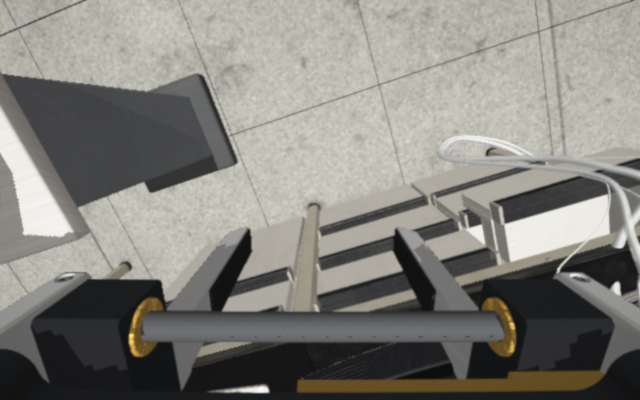

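```bash
python3 - <<'E'
from h import *
for n in ['top','side']:
    cams.get_image(n)
    for t in ['gauge','mat','tray','vial_a','bolt','rail','bridge','roller_center','bolt_grip','bench_timer','standard_bottle','screwdriver']:
        try: 
            for r in find_in(n,t)[:5]: print(n,t,np.round(r['location'],4),round(r['confidence'],2))
        except Exception as e: print(n,t,e)
print(robot.state()['clock'])
E
```

```text
top gauge [0.6422 0.016  0.0141] 0.92
top mat [0.6331 0.0258 0.0019] 0.85
top mat [0.5362 0.0318 0.0208] 0.44
top tray [0.4899 0.2369 0.0011] 0.85
top vial_a [0.6199 0.1509 0.0599] 0.62
top vial_a [0.5985 0.2321 0.0549] 0.54
top vial_a [0.6614 0.2862 0.0521] 0.51
top vial_a [0.7665 0.0588 0.0653] 0.51
top vial_a [ 0.4825 -0.0699  0.0794] 0.21
top bolt [0.5348 0.0364 0.0203] 0.51
top rail [0.4468 0.0724 0.0142] 0.57
top bridge [ 0.4722 -0.086   0.0786] 0.74
top roller_center [0.5357 0.0329 0.0193] 0.67
top bolt_grip [0.534  0.0325 0.0209] 0.66
top bench_timer [ 0.7533 -0.0245  0.0567] 0.76
top bench_timer [0.5988 0.2347 0.0533] 0.62
top bench_timer [0.4491 0.0739 0.0144] 0.54
top standard_bottle [0.7662 0.0535 0.0643] 0.55
top screwdriver [ 0.4898 -0.4476  0.0174] 0.75
side gauge [0.6398 0.0258 0.0174] 0.74
side mat [0.6286 0.0448 0.0056] 0.92
side mat [0.5345 0.0435 0.0262] 0.32
side tray [0.492  0.2422 0.0017] 0.88
side vial_a [0.619  0.1628 0.0424] 0.59
side vial_a [0.597  0.2461 0.0385] 0.52
side vial_a [0.6612 0.2962 0.0426] 0.51
side bolt [0.535  0.0449 0.0237] 0.62
side rail [0.4454 0.0822 0.0112] 0.75
side bridge [ 0.4673 -0.066   0.0816] 0.95
side bridge [0.5953 0.2484 0.0402] 0.54
side roller_center [0.5348 0.0396 0.027 ] 0.56
side bolt_grip [0.5313 0.0435 0.027 ] 0.6
side bench_timer [ 0.7527 -0.0065  0.0464] 0.84
side bench_timer [0.6213 0.16   0.0434] 0.72
side bench_timer [ 0.4783 -0.0546  0.0758] 0.7
side standard_bottle [0.7704 0.0778 0.0614] 0.81
side screwdriver [ 0.4912 -0.4466  0.0194] 0.48
1.45
```

```bash
python3 - <<'E'
import cv2
im=cv2.imread('pics/top0.png'); cv2.imwrite('pics/top0z.png',cv2.resize(im[180:300,160:360],None,fx=4,fy=4,interpolation=cv2.INTER_CUBIC))
im=cv2.imread('pics/side0.png'); cv2.imwrite('pics/side0z.png',cv2.resize(im[170:350,230:410],None,fx=3.3,fy=3.3,interpolation=cv2.INTER_CUBIC))
E
```

```text
(no output)
```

View pics/top0z.png

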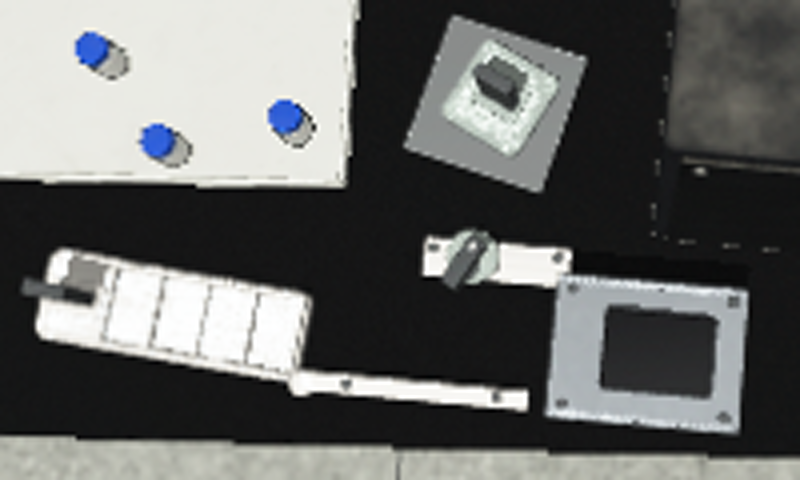

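View pics/side0z.png

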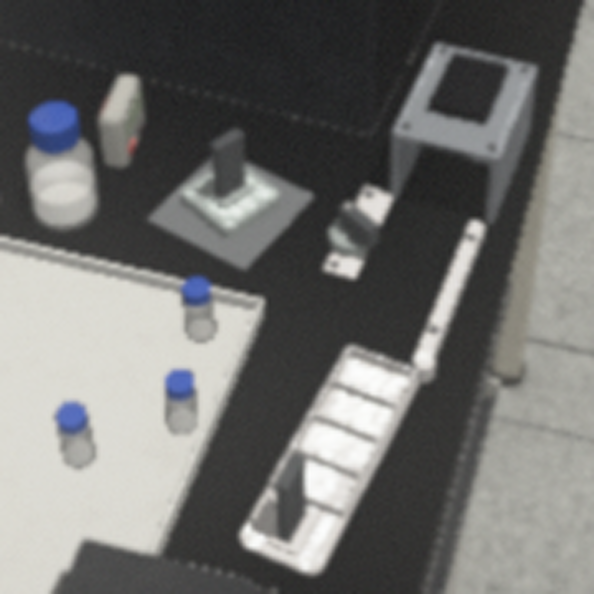

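```bash
cat >> h.py <<'E'
def pose():
    s=robot.state(); return np.array(s['eef_pos']),R.from_rotvec(s['orientation'])
def Rt(yaw):  # tool x down, y= yaw-rotated +y, z = yaw-rotated +x
    c,s=np.cos(yaw),np.sin(yaw)
    return R.from_matrix(np.array([[0,0,-1.],[-s,c,0],[c,s,0]]).T)
def to(p,yaw=None):
    p0,r0=pose(); 
    rt=r0 if yaw is None else Rt(yaw)
    dr=(r0.inv()*rt).as_rotvec(degrees=True)
    d_old=r0.inv().apply(np.array(p)-p0)*1000; d_new=rt.inv().apply(np.array(p)-p0)*1000
    print('rot(tool,deg)',dr.round(2),'shift old axes',d_old.round(1),'after rot',d_new.round(1))
E
python3 - <<'E'
from h import *
p,r=pose(); print(p); print(r.as_matrix().round(3)); 
c=cams.get_calibration('wrist')
T=np.eye(4);T[:3,:3]=r.as_matrix();T[:3,3]=p
print((np.linalg.inv(T)@c['pose']).round(4))
# geometry from top image
c=cams.get_calibration('top')
def z(px): return [[160+x/4,180+y/4] for x,y in px]
print('mat',onz(c,z([(452,15),(587,58),(541,192),(404,147)]),.003).round(4))
print('rail',onz(c,z([(300,370),(528,390),(527,410),(298,394)]),.016).round(4))
print('bridge top',onz(c,z([(556,275),(749,290),(742,434),(546,416)]),.076).round(4))
print('caps',onz(c,z([(92,48),(157,139),(284,116)]),.057).round(4))
print('tray',onz(c,z([(60,248),(312,292),(298,382),(38,335)]),.008).round(4))
E
```

```text
[0.16978129 0.52316571 0.20550066]
[[ 0.    -0.951  0.309]
 [ 0.     0.309  0.951]
 [-1.    -0.     0.   ]]
[[ 2.000e-04 -2.763e-01  9.611e-01 -1.799e-01]
 [-8.000e-04 -9.611e-01 -2.763e-01  8.120e-02]
 [ 1.000e+00 -7.000e-04 -4.000e-04 -1.000e-03]
 [ 0.000e+00  0.000e+00  0.000e+00  1.000e+00]]
mat [[ 0.7033  0.0524  0.003 ]
 [ 0.6752 -0.0422  0.003 ]
 [ 0.5811 -0.0137  0.003 ]
 [ 0.6097  0.0809  0.003 ]]
rail [[ 0.4567  0.1405  0.016 ]
 [ 0.4477 -0.0104  0.016 ]
 [ 0.4347 -0.0102  0.016 ]
 [ 0.441   0.1409  0.016 ]]
bridge top [[ 0.5184 -0.0288  0.076 ]
 [ 0.512  -0.1507  0.076 ]
 [ 0.4225 -0.1475  0.076 ]
 [ 0.4306 -0.0255  0.076 ]]
caps [[0.6615 0.2833 0.057 ]
 [0.6018 0.2353 0.057 ]
 [0.6192 0.1532 0.057 ]]
tray [[0.5337 0.3093 0.008 ]
 [0.5089 0.137  0.008 ]
 [0.449  0.1429 0.008 ]
 [0.475  0.3191 0.008 ]]
```

```bash
python3 - <<'E'
import cv2
im=cv2.imread('pics/top0.png'); cv2.imwrite('pics/top0y.png',cv2.resize(im[190:300,240:340],None,fx=7,fy=5.4,interpolation=cv2.INTER_CUBIC))
im=cv2.convertScaleAbs(im,alpha=3,beta=20)
cv2.imwrite('pics/top0b.png',im)
im=cv2.imread('pics/side0.png'); im=cv2.convertScaleAbs(im,alpha=3,beta=20);cv2.imwrite('pics/side0b.png',im)
from h import *
c=cams.get_calibration('top')
print(onz(c,[(328,218),(324,239),(518,239),(150,265),(150,215)],0).round(3))
E
```

```text
[[ 0.611 -0.102  0.   ]
 [ 0.553 -0.093  0.   ]
 [ 0.566 -0.627  0.   ]
 [ 0.47   0.375  0.   ]
 [ 0.607  0.388  0.   ]]
```

View pics/top0b.png

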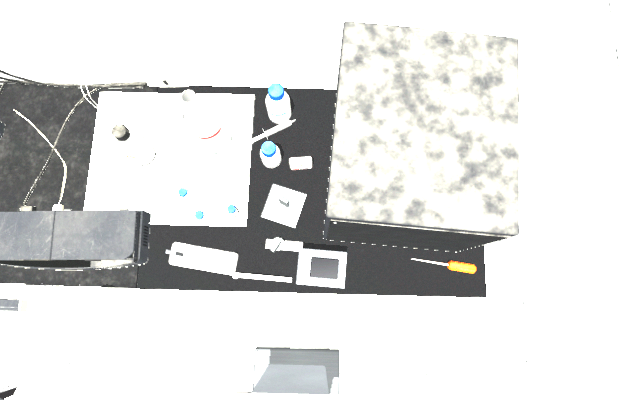

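View pics/side0b.png

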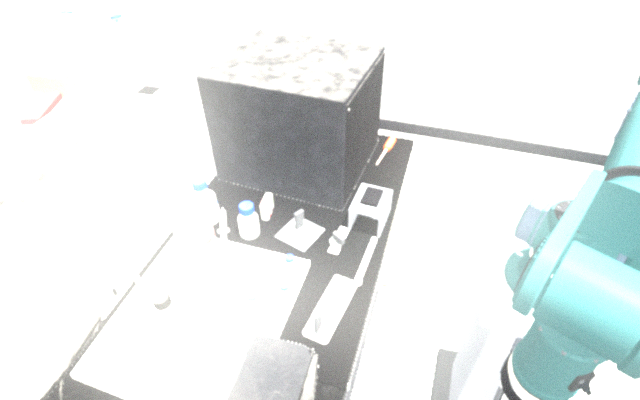

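```bash
python3 - <<'E'
from h import *
a=cams.get_calibration('top');b=cams.get_calibration('side')
for p,q in [((148,260),(314,348)),((150,211),(252,340))]:
    o1,d1=ray(a,[p]);o2,d2=ray(b,[q]);d1=d1[0];d2=d2[0]
    t=np.linalg.lstsq(np.c_[d1,-d2],o2-o1,rcond=None)[0]; print(o1+t[0]*d1,o2+t[1]*d2)
E
```

```text
[0.48118149 0.36315527 0.04600088] [0.49015373 0.36455855 0.04704567]
[0.61280386 0.37669271 0.03081713] [0.62450702 0.37909761 0.03379882]
```

```bash
python3 - <<'E'
from h import *
to([.486,.012,.16],np.radians(-3.4))
E
```

```text
rot(tool,deg) [ 7.542e+01  1.000e-02 -0.000e+00] shift old axes [  45.5 -458.5 -388.6] after rot [  45.5 -491.5  346. ]
```

Emit:
drive_tool --steps '[{"delta_rot": [9.43,0,0],"delta_pos": [0,0,0],"gripper": 0.5},{"delta_rot": [9.43,0,0],"delta_pos": [0,0,0],"gripper": 0.5},{"delta_rot": [9.43,0,0],"delta_pos": [0,0,0],"gripper": 0.5},{"delta_rot": [9.43,0,0],"delta_pos": [0,0,0],"gripper": 0.5},{"delta_rot": [9.43,0,0],"delta_pos": [0,0,0],"gripper": 0.5},{"delta_rot": [9.43,0,0],"delta_pos": [0,0,0],"gripper": 0.5},{"delta_rot": [9.43,0,0],"delta_pos": [0,0,0],"gripper": 0.5},{"delta_rot": [9.43,0,0],"delta_pos": [0,0,0],"gripper": 0.5},{"delta_rot": [0,0,0],"delta_pos": [0,-49,34.6],"gripper": 0.5},{"delta_rot": [0,0,0],"delta_pos": [0,-49,34.6],"gripper": 0.5},{"delta_rot": [0,0,0],"delta_pos": [0,-49,34.6],"gripper": 0.5},{"delta_rot": [0,0,0],"delta_pos": [0,-49,34.6],"gripper": 0.5},{"delta_rot": [0,0,0],"delta_pos": [0,-49,34.6],"gripper": 0.5},{"delta_rot": [0,0,0],"delta_pos": [0,-49,34.6],"gripper": 0.5},{"delta_rot": [0,0,0],"delta_pos": [0,-49,34.6],"gripper": 0.5},{"delta_rot": [0,0,0],"delta_pos": [0,-49,34.6],"gripper": 0.5},{"delta_rot": [0,0,0],"delta_pos": [0,-49,34.6],"gripper": 0.5},{"delta_rot": [0,0,0],"delta_pos": [0,-49,34.6],"gripper": 0.5}]'

```text
clock: 3.7
eef_pos: [0.4868, 0.0115, 0.2058]
orientation: [0.047, 1.569, -0.047]
force: [-0.2, 0.8, 0.5]
grip_width: 0.0471
```

Emit:
drive_tool --steps '[{"delta_rot": [0,0,0],"delta_pos": [45,0,0],"gripper": 0.5},{"delta_rot": [0,0,0],"delta_pos": [0,0,0],"gripper": 0.5}]'

```text
clock: 3.95
eef_pos: [0.4833, 0.0129, 0.1565]
orientation: [0.049, 1.579, -0.048]
force: [-0.5, -0.6, 0.3]
grip_width: 0.0466
```

```bash
python3 - <<'E'
from h import *
print(robot.state()['clock'],pose()[0],pose()[1].as_matrix().round(3).tolist())
save('wrist','w1.png'); c=cams.get_calibration('wrist'); import pickle; pickle.dump(c,open('w1.pkl','wb'))
for t in ['rail','bolt','gauge','tray','bridge']:
    for r in find_in('wrist',t)[:3]: print(t,np.round(r['location'],4),round(r['confidence'],2))
E
```

```text
3.95 [0.48326896 0.01293681 0.15653259] [[-0.009, 0.061, 0.998], [0.001, 0.998, -0.061], [-1.0, 0.0, -0.009]]
rail [0.4478 0.0837 0.0169] 0.82
bolt [0.5351 0.0347 0.0303] 0.65
gauge [0.641  0.0254 0.014 ] 0.83
tray [0.4854 0.1703 0.004 ] 0.89
bridge [ 0.4792 -0.0553  0.0758] 0.75
```

View pics/w1.png

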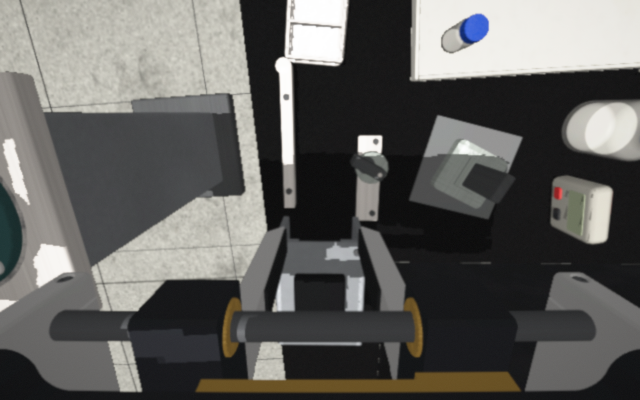

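Emit:
drive_tool --steps '[{"delta_rot": [0,0,0],"delta_pos": [35,10,5],"gripper": 0.3},{"delta_rot": [0,0,0],"delta_pos": [0,0,0],"gripper": 0.3},{"delta_rot": [0,0,0],"delta_pos": [0,0,0],"gripper": 0.3}]'

```text
clock: 4.62
eef_pos: [0.492, 0.0232, 0.1269]
orientation: [0.046, 1.569, -0.046]
force: [0.3, 0.0, 0.6]
grip_width: 0.0283
```

```bash
python3 - <<'E'
from h import *
print(robot.state()['clock'],pose()[0],pose()[1].as_matrix().round(3).tolist())
im=save('wrist','w2.png'); c=cams.get_calibration('wrist'); import pickle; pickle.dump(c,open('w2.pkl','wb'))
cv2.imwrite('pics/w2z.png',cv2.resize(im[60:210,240:440,::-1],None,fx=4,fy=4,interpolation=cv2.INTER_CUBIC))
E
```

```text
4.625 [0.49202728 0.02316961 0.12690565] [[0.002, 0.059, 0.998], [-0.0, 0.998, -0.059], [-1.0, -0.0, 0.002]]
```

View pics/w2z.png

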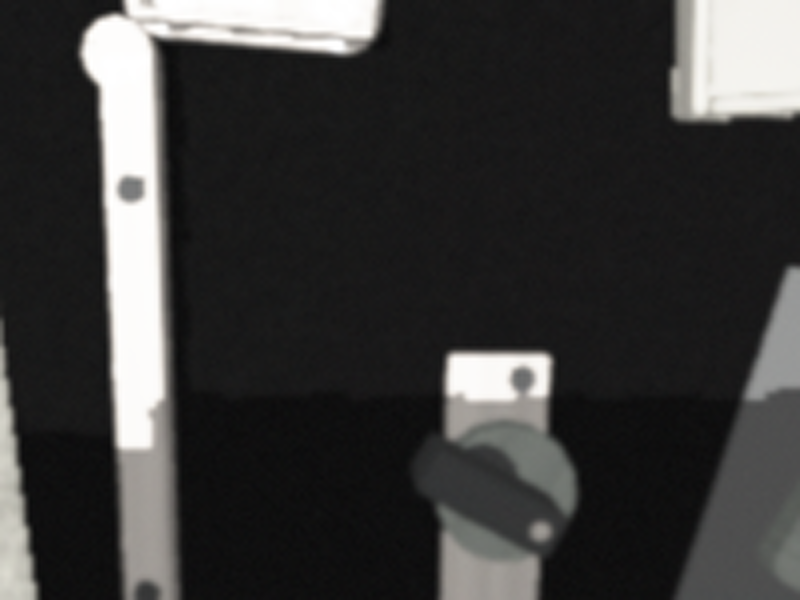

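View pics/w2.png

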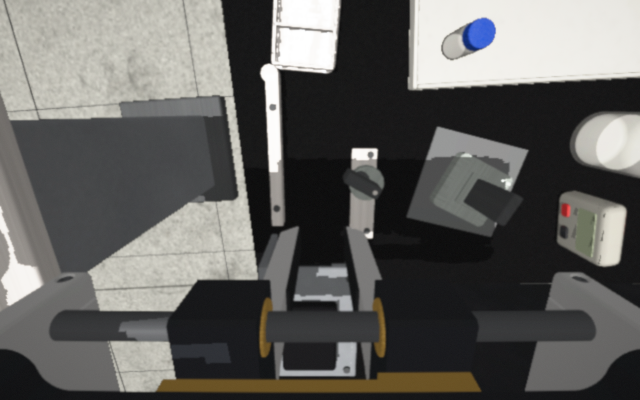

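```bash
cat > m.py <<'E'
from h import *
import pickle
im=cv2.imread('pics/w2.png'); c=pickle.load(open('w2.pkl','rb'))
def z(px): return [[240+(x+.5)/4-.5,60+(y+.5)/4-.5] for x,y in px]
# subpixel rail edges per row via gradient
g=cv2.cvtColor(im,cv2.COLOR_BGR2GRAY).astype(float)
L=[];Rr=[]
for r in range(85,225,8):
    row=g[r,255:295]; 
    print(r,row.astype(int).tolist()) if r%24==13 else 0
    thr=row.max()/2+10
    i=np.argmax(row>thr); L.append((255+i-1+(thr-row[i-1])/(row[i]-row[i-1]),r))
P=onz(c,L,.016); print(P[:,:2].round(4).tolist())
k=np.polyfit(P[:,1],P[:,0],1); print('left edge slope',k,np.degrees(np.arctan(k[0])), 'resid',np.std(P[:,0]-np.polyval(k,P[:,1])))
pts=onz(c,z([(505,420),(578,490),(505,562),(556,442),(560,537)]),.016)
A=np.c_[2*pts[:,:2],np.ones(5)]; s=np.linalg.lstsq(A,(pts[:,:2]**2).sum(1),rcond=None)[0]; print('roller c',s[:2],'r',np.sqrt(s[2]+s[0]**2+s[1]**2))
E
python3 m.py
```

```text
85 [24, 24, 25, 26, 24, 24, 24, 25, 29, 85, 200, 250, 253, 253, 253, 253, 253, 253, 253, 253, 253, 253, 246, 199, 130, 87, 41, 15, 13, 15, 17, 23, 24, 24, 23, 22, 24, 25, 25, 26]
109 [24, 26, 24, 25, 23, 24, 22, 24, 24, 28, 89, 203, 249, 249, 227, 170, 139, 131, 135, 148, 192, 238, 250, 242, 177, 111, 72, 33, 16, 16, 17, 21, 24, 25, 26, 23, 24, 23, 24, 23]
133 [24, 23, 21, 24, 24, 24, 25, 26, 24, 25, 28, 68, 166, 240, 251, 252, 252, 252, 252, 252, 252, 253, 253, 251, 236, 162, 99, 57, 25, 15, 14, 22, 23, 24, 24, 26, 24, 25, 23, 25]
157 [24, 25, 25, 26, 24, 25, 24, 25, 25, 24, 23, 24, 63, 157, 235, 250, 251, 251, 251, 251, 252, 252, 252, 251, 248, 227, 150, 89, 47, 20, 14, 15, 17, 22, 22, 21, 22, 21, 22, 22]
181 [15, 16, 12, 13, 14, 15, 15, 15, 13, 16, 15, 15, 17, 25, 61, 114, 149, 155, 155, 156, 157, 158, 159, 157, 157, 150, 137, 114, 83, 39, 16, 15, 15, 16, 15, 15, 15, 13, 15, 15]
205 [15, 14, 14, 15, 13, 15, 14, 15, 14, 13, 14, 15, 16, 16, 23, 58, 111, 145, 144, 125, 104, 96, 105, 124, 141, 149, 146, 133, 107, 75, 35, 16, 14, 13, 15, 13, 14, 14, 16, 14]
[[0.4446, 0.1306], [0.4442, 0.1236], [0.4438, 0.1165], [0.4431, 0.1093], [0.4429, 0.1019], [0.4424, 0.0945], [0.4419, 0.087], [0.4415, 0.0794], [0.4409, 0.0716], [0.4404, 0.0638], [0.4399, 0.0558], [0.4396, 0.0477], [0.4394, 0.0395], [0.4388, 0.0311], [0.438, 0.0227], [0.4377, 0.0141], [0.437, 0.0053], [0.4365, -0.0036]]
left edge slope [0.05973572 0.43675414] 3.418542451718981 resid 0.00013091204133246218
roller c [0.53667796 0.03159562] r 0.018444135613578886
```

```bash
cat >> m.py <<'E'
print('---')
up=onz(c,z([(440,433),(568,510)]),.042)[:,:2]; lo=onz(c,z([(416,482),(546,556)]),.042)[:,:2]
for q in (up,lo): d=q[1]-q[0]; print(np.degrees(np.arctan2(d[1],d[0])),np.linalg.norm(d))
print('bar centre',(up.mean(0)+lo.mean(0))/2)
print('dot',onz(c,z([(540,531)]),.042))
E
python3 m.py | sed -n '/---/,$p'; python3 - <<'E'
import cv2
im=cv2.imread('pics/w2.png'); cv2.imwrite('pics/w2y.png',cv2.resize(im[155:210,335:395],None,fx=10,fy=10,interpolation=cv2.INTER_CUBIC))
E
```

```text
---
-34.3609911881542 0.035174271103198755
-33.38086635351109 0.03561729769382212
bar centre [0.53031835 0.03749449]
dot [[0.54106879 0.02838628 0.042     ]]
```

View pics/w2y.png

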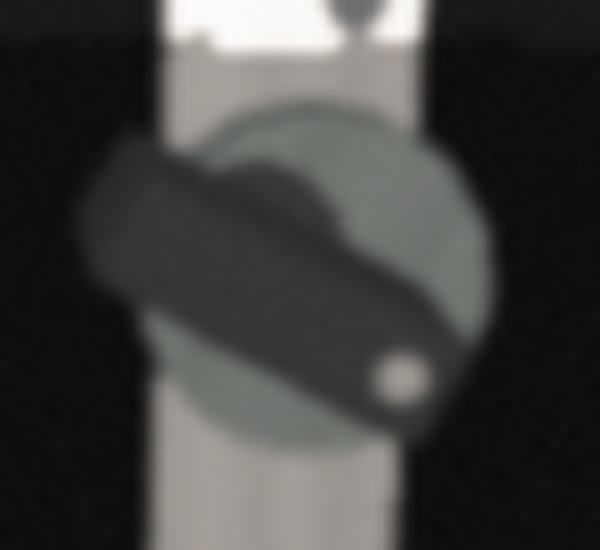

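```bash
python3 - <<'E'
from h import *
to([.5302,.0366,.080],np.radians(56.1))
E
```

```text
rot(tool,deg) [-59.5    0.14   0.09] shift old axes [47.4 15.8 36.9] after rot [ 47.3 -23.9  32.4]
```

Emit:
drive_tool --steps '[{"delta_rot": [-9.917,0,0],"delta_pos": [0,0,0],"gripper": 0.32},{"delta_rot": [-9.917,0,0],"delta_pos": [0,0,0],"gripper": 0.32},{"delta_rot": [-9.917,0,0],"delta_pos": [0,0,0],"gripper": 0.32},{"delta_rot": [-9.917,0,0],"delta_pos": [0,0,0],"gripper": 0.32},{"delta_rot": [-9.917,0,0],"delta_pos": [0,0,0],"gripper": 0.32},{"delta_rot": [-9.917,0,0],"delta_pos": [0,0,0],"gripper": 0.32},{"delta_rot": [0,0,0],"delta_pos": [0,-23.9,32.4],"gripper": 0.32},{"delta_rot": [0,0,0],"delta_pos": [25,0,0],"gripper": 0.32},{"delta_rot": [0,0,0],"delta_pos": [22,0,0],"gripper": 0.32},{"delta_rot": [0,0,0],"delta_pos": [0,0,0],"gripper": 0.32},{"delta_rot": [0,0,0],"delta_pos": [0,0,0],"gripper": 0.32}]'

```text
clock: 6.05
eef_pos: [0.5305, 0.0364, 0.0803]
orientation: [-0.764, 1.43, 0.762]
force: [0.3, 0.2, 0.2]
grip_width: 0.03
```

```bash
python3 - <<'E'
from h import *
to([.5302,.0366,.021],np.radians(56.1)); im=save('wrist','w3.png')
E
```

```text
rot(tool,deg) [-0.03  0.09  0.14] shift old axes [59.3  0.5 -0.1] after rot [59.3  0.3 -0. ]
```

View pics/w3.png

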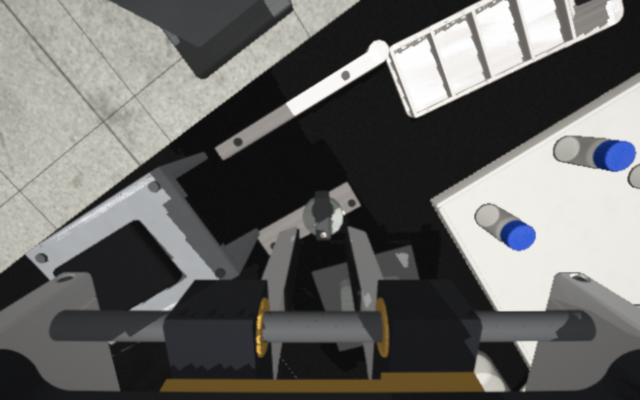

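Emit:
drive_tool --steps '[{"delta_rot": [0,0,0],"delta_pos": [30,0.3,0],"gripper": 0.32},{"delta_rot": [0,0,0],"delta_pos": [29,0,0],"gripper": 0.32},{"delta_rot": [0,0,0],"delta_pos": [0,0,0],"gripper": 0.32},{"delta_rot": [0,0,0],"delta_pos": [0,0,0],"gripper": 0.05},{"delta_rot": [0,0,0],"delta_pos": [0,0,0],"gripper": 0.05},{"delta_rot": [0,0,0],"delta_pos": [0,0,0],"gripper": 0.05},{"delta_rot": [0,0,0],"delta_pos": [0,0,0],"gripper": 0.05}]'

```text
clock: 6.98
eef_pos: [0.5305, 0.0366, 0.0214]
orientation: [-0.765, 1.43, 0.761]
force: [-1.2, 0.6, 5.4]
grip_width: 0.0121
```

Emit:
drive_tool --steps '[{"delta_rot": [5.75,0,0],"delta_pos": [0,0,0],"gripper": 0.05},{"delta_rot": [5.75,0,0],"delta_pos": [0,0,0],"gripper": 0.05},{"delta_rot": [5.75,0,0],"delta_pos": [0,0,0],"gripper": 0.05},{"delta_rot": [5.75,0,0],"delta_pos": [0,0,0],"gripper": 0.05},{"delta_rot": [5.75,0,0],"delta_pos": [0,0,0],"gripper": 0.05},{"delta_rot": [5.75,0,0],"delta_pos": [0,0,0],"gripper": 0.05},{"delta_rot": [5.75,0,0],"delta_pos": [0,0,0],"gripper": 0.05},{"delta_rot": [5.75,0,0],"delta_pos": [0,0,0],"gripper": 0.05},{"delta_rot": [0,0,0],"delta_pos": [0,0,0],"gripper": 0.05},{"delta_rot": [0,0,0],"delta_pos": [0,0,0],"gripper": 0.05}]'

```text
clock: 8.22
eef_pos: [0.5308, 0.0368, 0.0214]
orientation: [-0.138, 1.562, 0.138]
force: [0.1, -0.2, 6.8]
grip_width: 0.012
```

```bash
python3 - <<'E'
from h import *
p,r=pose(); M=r.as_matrix(); print(p, 'yaw',np.degrees(np.arctan2(M[1,2],M[0,2])))
print(robot.state()['force'],robot.state()['wrist_torque'])
E
```

```text
[0.53080363 0.03677817 0.02143445] yaw 10.06403149938692
[ 0.12111577 -0.19909185  6.78882482] [-0.14822088  0.11572182 -0.11168408]
```

Emit:
drive_tool --steps '[{"delta_rot": [0,0,0],"delta_pos": [0,0,0],"gripper": 0.3},{"delta_rot": [0,0,0],"delta_pos": [0,0,0],"gripper": 0.3},{"delta_rot": [0,0,0],"delta_pos": [-50,0,0],"gripper": 0.3},{"delta_rot": [6.75,0,0],"delta_pos": [0,0,0],"gripper": 0.3},{"delta_rot": [6.75,0,0],"delta_pos": [0,0,0],"gripper": 0.3},{"delta_rot": [0,0,0],"delta_pos": [-25,-25,-40],"gripper": 0.3},{"delta_rot": [0,0,0],"delta_pos": [0,0,0],"gripper": 0.3},{"delta_rot": [0,0,0],"delta_pos": [0,0,0],"gripper": 0.3}]'

```text
clock: 9.22
eef_pos: [0.4879, 0.0144, 0.0942]
orientation: [0.047, 1.57, -0.047]
force: [0.3, -0.1, 0.4]
grip_width: 0.0279
```

```bash
cat > v.py <<'E'
from h import *
import pickle,sys
n=sys.argv[1]; x0,x1,y0,y1,f=map(int,sys.argv[2:7])
print(robot.state()['clock'],pose()[0])
im=save('wrist',n+'.png'); c=cams.get_calibration('wrist'); pickle.dump(c,open(n+'.pkl','wb'))
cv2.imwrite('pics/'+n+'z.png',cv2.resize(im[y0:y1,x0:x1,::-1],None,fx=f,fy=f,interpolation=cv2.INTER_CUBIC))
E
python3 v.py w4 240 400 90 220 5
```

```text
9.225 [0.4879439  0.01436559 0.09422552]
```

View pics/w4z.png

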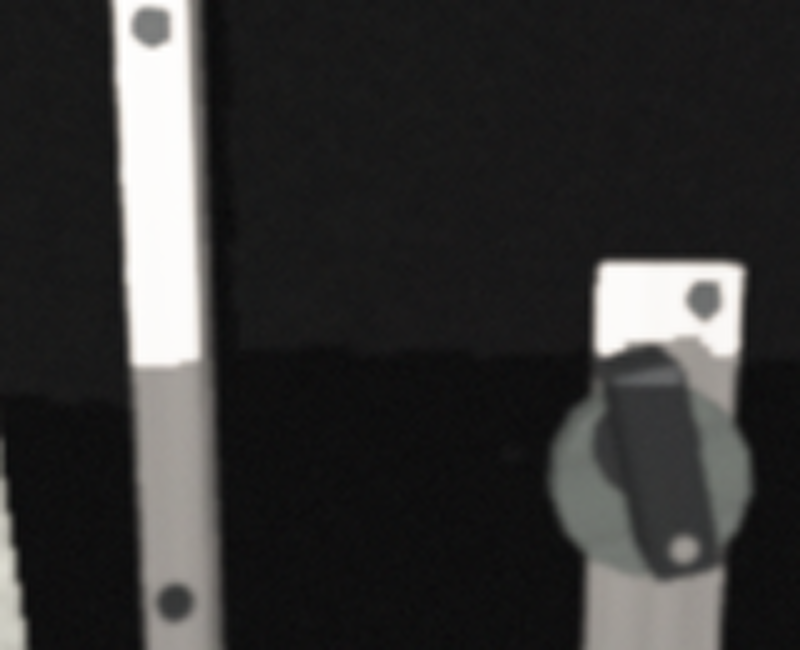

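```bash
cat > m2.py <<'E'
from h import *
import pickle,sys
from scipy.optimize import least_squares
n=sys.argv[1]; rows=range(int(sys.argv[2]),int(sys.argv[3]),4); cx,cy,rr=map(float,sys.argv[4:7]); lx0,lx1=map(int,sys.argv[7:9])
im=cv2.imread('pics/%s.png'%n); c=pickle.load(open(n+'.pkl','rb'))
g=cv2.cvtColor(im,cv2.COLOR_BGR2GRAY).astype(float)
L=[]
for r in rows:
    row=g[r,lx0:lx1]; d=np.diff(row); i=np.argmax(d[:]) ; 
    w=slice(max(i-3,0),i+4); dd=np.clip(d[w],0,None); L.append((lx0+(np.arange(len(d))[w]+.5)@dd/dd.sum(),r))
P=onz(c,L,.016); k=np.polyfit(P[:,1],P[:,0],1); print('left edge deg',np.degrees(np.arctan(k[0])),'res',np.std(P[:,0]-np.polyval(k,P[:,1])))
# roller outline: radial gradient
pts=[]
for a in np.radians(np.arange(0,360,6)):
    t=np.arange(rr-5,rr+5,.25); xs=cx+t*np.cos(a); ys=cy+t*np.sin(a)
    v=cv2.remap(g.astype(np.float32),xs.astype(np.float32)[None],ys.astype(np.float32)[None],cv2.INTER_LINEAR)[0]
    if v.min()<25 and v[:6].mean()>70 and v[-4:].max()<40:
        d=-np.diff(v); i=np.argmax(d); w=slice(max(i-8,0),i+9); dd=np.clip(d[w],0,None); tt=(t[:-1]+.125)[w]@dd/dd.sum()
        pts.append((cx+tt*np.cos(a),cy+tt*np.sin(a)))
Q=onz(c,pts,.016)[:,:2]
f=lambda p:np.hypot(*(Q-p[:2]).T)-p[2]
for fix in (0,1):
    s=least_squares((lambda p:f(p)) if not fix else (lambda p:f([p[0],p[1],.018])),[*Q.mean(0),.018],loss='soft_l1',f_scale=.0003)
    p=s.x; dist=(p[0]-np.polyval(k,p[1]))*np.cos(np.arctan(k[0]))
    print(len(pts),'roller',p.round(5),'dist',dist,'gap',dist*1000-30)
E
python3 m2.py w4 100 215 370.5 186 20.5 256 276;python3 m2.py w2 85 220 366.5 182 17.8 256 280
```

```text
left edge deg 3.403174643066437 res 0.00011693232026288519
31 roller [0.53079 0.02912 0.01823] dist 0.0924980838712874 gap 62.49808387128739
31 roller [0.5308  0.02889 0.018  ] dist 0.09251483277480027 gap 62.51483277480027
left edge deg 3.496283087807799 res 0.00013188623405872545
19 roller [0.5359  0.03254 0.01837] dist 0.09712013318804873 gap 67.12013318804873
19 roller [0.53626 0.03256 0.018  ] dist 0.09748028622374597 gap 67.48028622374596
```

```bash
python3 - <<'E'
from h import *
import pickle
c=pickle.load(open('w2.pkl','rb')); im=cv2.imread('pics/w2.png')
cv2.imwrite('pics/w2a.png',np.hstack([cv2.resize(im[55:85,250:290],None,fx=10,fy=10,interpolation=cv2.INTER_CUBIC),cv2.resize(im[205:235,255:295],None,fx=10,fy=10,interpolation=cv2.INTER_CUBIC)]))
cv2.imwrite('pics/w2b.png',cv2.resize(im[115:245,400:540],None,fx=5,fy=4.5,interpolation=cv2.INTER_CUBIC))
E
```

```text
(no output)
```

View pics/w2a.png

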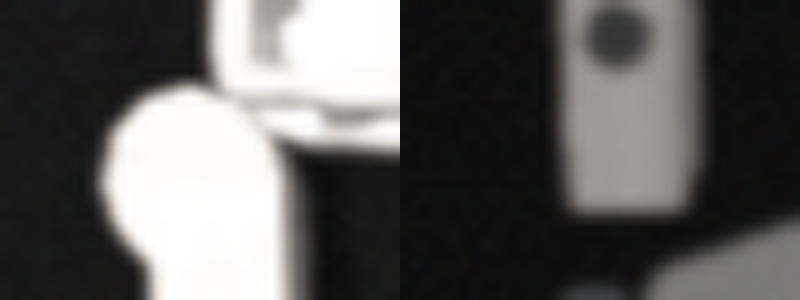

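View pics/w2b.png

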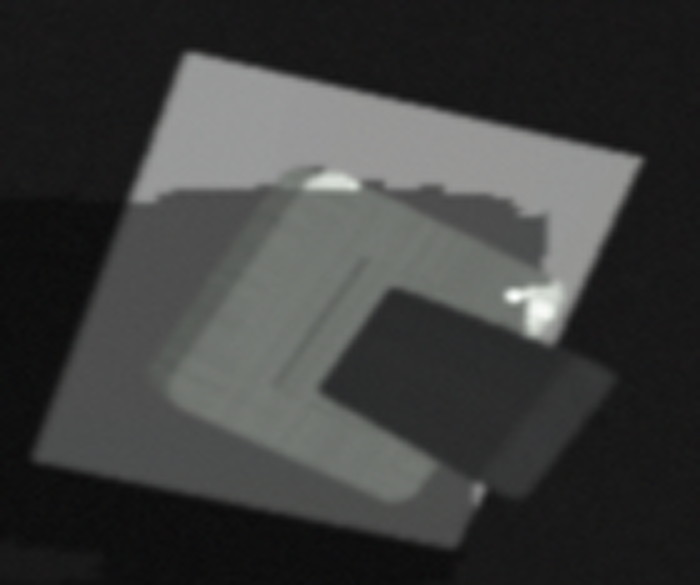

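```bash
python3 - <<'E'
from h import *
import pickle
c=pickle.load(open('w2.pkl','rb'))
q=onz(c,[(268,63.05),(276.5,225.75)],.016); print(q,np.linalg.norm(q[0]-q[1]))
m=onz(c,[(400+x/5-.4,115+y/4.5-.4) for x,y in [(187,50),(645,157),(457,549),(33,460)]],.003)
print(m.round(4), [np.linalg.norm(m[i]-m[(i+1)%4]).round(4) for i in range(4)], m.mean(0), [np.degrees(np.arctan2(*(m[(i+1)%4]-m[i])[[1,0]])).round(1) for i in range(4)])
print('rail front end predicted dock y: ', )
E
```

```text
[[ 0.44995069  0.14913349  0.016     ]
 [ 0.44149346 -0.00922512  0.016     ]] 0.15858428447351974
[[ 0.6113  0.0832  0.003 ]
 [ 0.7076  0.0538  0.003 ]
 [ 0.678  -0.042   0.003 ]
 [ 0.582  -0.0125  0.003 ]] [np.float64(0.1007), np.float64(0.1003), np.float64(0.1004), np.float64(0.1001)] [0.64474406 0.02062418 0.003     ] [np.float64(-17.0), np.float64(-107.2), np.float64(162.9), np.float64(73.0)]
rail front end predicted dock y:
```

```bash
python3 - <<'E'
from h import *
to([.530,.0368,.0215],np.radians(10.06))
E
```

```text
rot(tool,deg) [-13.47  -0.02  -0.03] shift old axes [72.4 24.7 40.7] after rot [72.4 14.6 45.3]
```

Emit:
drive_tool --steps '[{"delta_rot": [-6.735,0,0],"delta_pos": [0,0,0],"gripper": 0.3},{"delta_rot": [-6.735,0,0],"delta_pos": [0,0,0],"gripper": 0.3},{"delta_rot": [0,0,0],"delta_pos": [0,14.6,45.3],"gripper": 0.3},{"delta_rot": [0,0,0],"delta_pos": [20,0,0],"gripper": 0.3},{"delta_rot": [0,0,0],"delta_pos": [26,0,0],"gripper": 0.3},{"delta_rot": [0,0,0],"delta_pos": [26.5,0,0],"gripper": 0.3},{"delta_rot": [0,0,0],"delta_pos": [0,0,0],"gripper": 0.3},{"delta_rot": [0,0,0],"delta_pos": [0,0,0],"gripper": 0.05},{"delta_rot": [0,0,0],"delta_pos": [0,0,0],"gripper": 0.05},{"delta_rot": [0,0,0],"delta_pos": [0,0,0],"gripper": 0.05},{"delta_rot": [-3,0,0],"delta_pos": [0,0,0],"gripper": 0.05},{"delta_rot": [-3,0,0],"delta_pos": [0,0,0],"gripper": 0.05},{"delta_rot": [0,0,0],"delta_pos": [0,0,0],"gripper": 0.05},{"delta_rot": [0,0,0],"delta_pos": [0,0,0],"gripper": 0.05}]'

```text
clock: 11.02
eef_pos: [0.5308, 0.0366, 0.0232]
orientation: [-0.219, 1.557, 0.219]
force: [0.3, 0.3, 3.7]
grip_width: 0.0117
```

```bash
python3 - <<'E'
from h import *
p,r=pose(); M=r.as_matrix(); print(p, 'yaw',np.degrees(np.arctan2(M[1,2],M[0,2])))
print(robot.state()['force'],robot.state()['grip_width'])
E
```

```text
[0.53079506 0.03660822 0.02317434] yaw 16.014768828186703
[0.33712877 0.33634991 3.70687672] 0.011690540300692507
```

Emit:
drive_tool --steps '[{"delta_rot": [0,0,0],"delta_pos": [0,0,0],"gripper": 0.3},{"delta_rot": [0,0,0],"delta_pos": [0,0,0],"gripper": 0.3},{"delta_rot": [0,0,0],"delta_pos": [-50,0,0],"gripper": 0.3},{"delta_rot": [9.7,0,0],"delta_pos": [0,0,0],"gripper": 0.3},{"delta_rot": [9.7,0,0],"delta_pos": [0,0,0],"gripper": 0.3},{"delta_rot": [0,0,0],"delta_pos": [-25,-22,-40],"gripper": 0.3},{"delta_rot": [0,0,0],"delta_pos": [0,0,0],"gripper": 0.3},{"delta_rot": [0,0,0],"delta_pos": [0,0,0],"gripper": 0.3}]'

```text
clock: 12.02
eef_pos: [0.4887, 0.0169, 0.0967]
orientation: [0.046, 1.57, -0.046]
force: [-0.3, -0.2, 0.3]
grip_width: 0.0281
```

```bash
python3 v.py w5 240 400 90 220 5; python3 v.py w5f 0 640 0 400 1
```

```text
12.025 [0.48868348 0.01694405 0.09667512]
12.075 [0.4887031  0.0170875  0.09639614]
```

View pics/w5z.png

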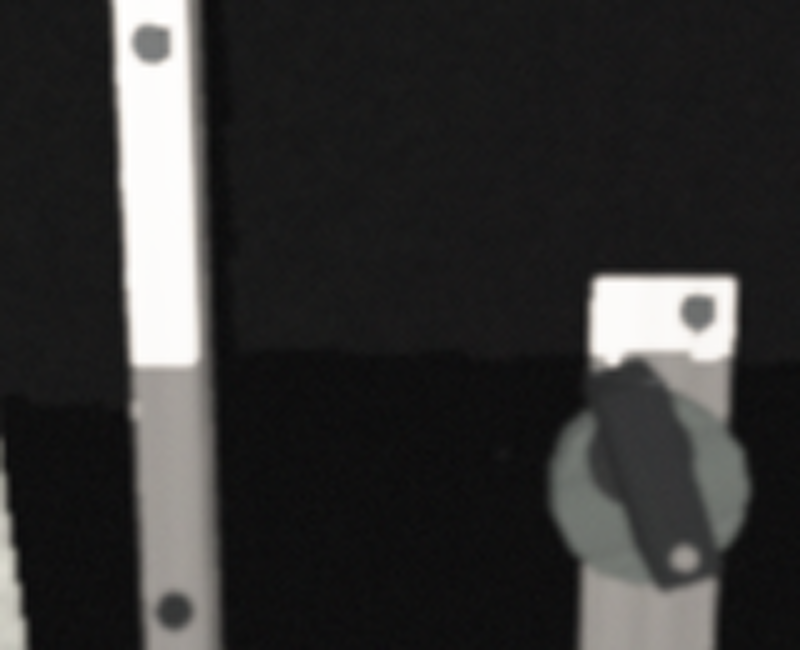

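View pics/w5f.png

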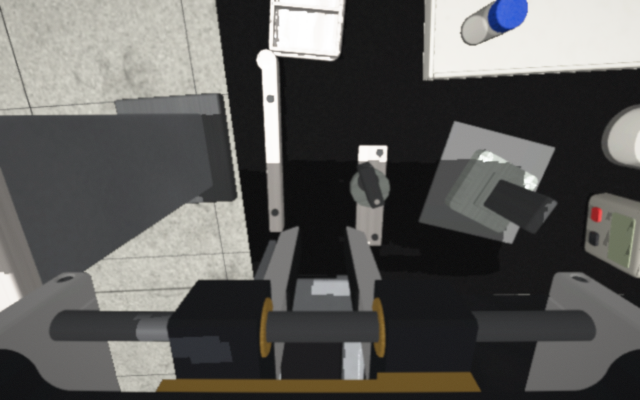

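```bash
python3 m2.py w5 100 215 370 187.5 20.3 256 276
python3 - <<'E'
from h import *
import pickle
im=cv2.imread('pics/w5f.png')
cv2.imwrite('pics/w5g.png',cv2.resize(im[110:255,410:560],None,fx=5,fy=4,interpolation=cv2.INTER_CUBIC))
E
```

```text
left edge deg 3.4473334880312327 res 0.0001540763694547445
31 roller [0.53161 0.02919 0.01823] dist 0.09334531265331818 gap 63.345312653318175
31 roller [0.53162 0.02897 0.018  ] dist 0.09336465193253528 gap 63.36465193253528
```

View pics/w5g.png

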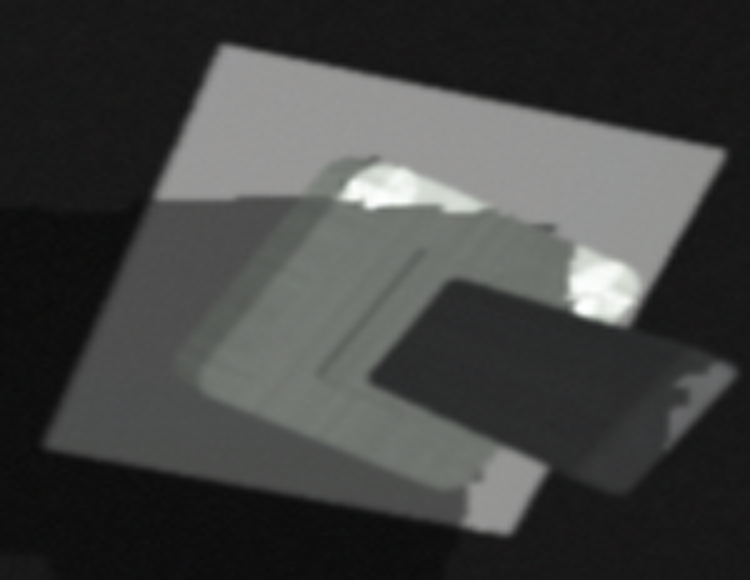

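```bash
python3 - <<'E'
from h import *
import pickle
c=pickle.load(open('w5f.pkl','rb'))
z=lambda L:[(410+x/5-.4,110+y/4-.4) for x,y in L]
q=onz(c,z([(660,345),(737,370),(625,497),(550,472)]),.078);print('top',q.round(4),q.mean(0))
for a,b in [(0,3),(1,2)]: d=(q[a]-q[b]);print(np.degrees(np.arctan2(d[1],d[0]))-90,np.linalg.norm(d))
b=onz(c,z([(453,282),(372,378)]),.019);d=b[0]-b[1];print('base',b,np.degrees(np.arctan2(d[1],d[0]))-90,np.linalg.norm(d))
e=onz(c,z([(335,205),(215,372)]),.015);d=e[0]-e[1];print('left edge',e,np.degrees(np.arctan2(d[1],d[0]))-90)
e=onz(c,z([(230,402),(430,486)]),.015);d=e[1]-e[0];print('bottom edge',e,np.degrees(np.arctan2(d[1],d[0])))
m=onz(c,z([(222,43),(727,152),(512,535),(45,447)]),.003);print('mat',m.mean(0))
E
```

```text
top [[0.6433 0.032  0.078 ]
 [0.655  0.0267 0.078 ]
 [0.6424 0.0032 0.078 ]
 [0.6307 0.0088 0.078 ]] [0.64283374 0.01770849 0.078     ]
-28.426219893269852 0.026397245679569758
-28.161984334443645 0.026691637198821914
base [[0.64839789 0.02973906 0.019     ]
 [0.63588418 0.0079029  0.019     ]] -29.815856838315135 0.02516764954412662
left edge [[0.62772547 0.04765359 0.015     ]
 [0.60867773 0.00971377 0.015     ]] -26.659013031825708
bottom edge [[ 0.6119615   0.00216817  0.015     ]
 [ 0.65182897 -0.02141378  0.015     ]] -30.60468080054916
mat [0.64383504 0.02098083 0.003     ]
```

Emit:
drive_tool --steps '[{"delta_rot": [0,0,0],"delta_pos": [-50,20,0],"gripper": 0.4},{"delta_rot": [0,0,0],"delta_pos": [-20,60,15],"gripper": 0.4},{"delta_rot": [0,0,0],"delta_pos": [0,60,25],"gripper": 0.4},{"delta_rot": [0,0,0],"delta_pos": [0,60,25],"gripper": 0.4},{"delta_rot": [0,0,0],"delta_pos": [0,0,0],"gripper": 0.4},{"delta_rot": [0,0,0],"delta_pos": [0,0,0],"gripper": 0.4},{"delta_rot": [0,0,0],"delta_pos": [0,0,0],"gripper": 0.4}]'

```text
clock: 13.0
eef_pos: [0.562, 0.2049, 0.1662]
orientation: [0.047, 1.571, -0.047]
force: [1.5, -0.4, 0.8]
grip_width: 0.0374
```

```bash
python3 v.py w6 0 640 0 400 1
```

```text
13.0 [0.56204189 0.2048695  0.16621996]
```

View pics/w6.png

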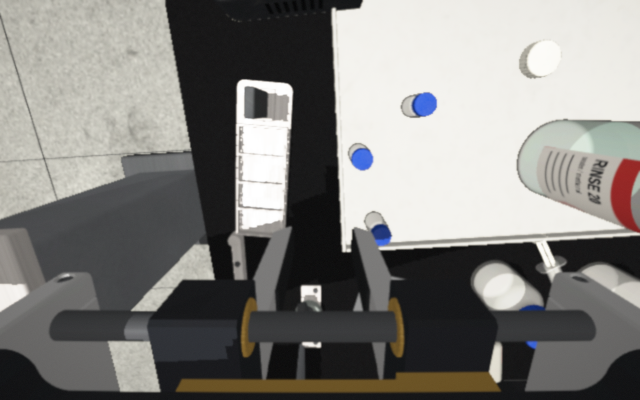

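```bash
python3 - <<'E'
import cv2,numpy as np
im=cv2.imread('pics/w6.png')
a=cv2.resize(im[0:240,220:340],None,fx=2.5,fy=2.5,interpolation=cv2.INTER_CUBIC)
b=cv2.resize(im[70:130,225:300],None,fx=6,fy=6,interpolation=cv2.INTER_CUBIC)
b=cv2.copyMakeBorder(b,0,a.shape[0]-b.shape[0],0,0,cv2.BORDER_CONSTANT)
cv2.imwrite('pics/w6z.png',np.hstack([a,b])); print(a.shape)
E
```

```text
(600, 300, 3)
```

View pics/w6z.png

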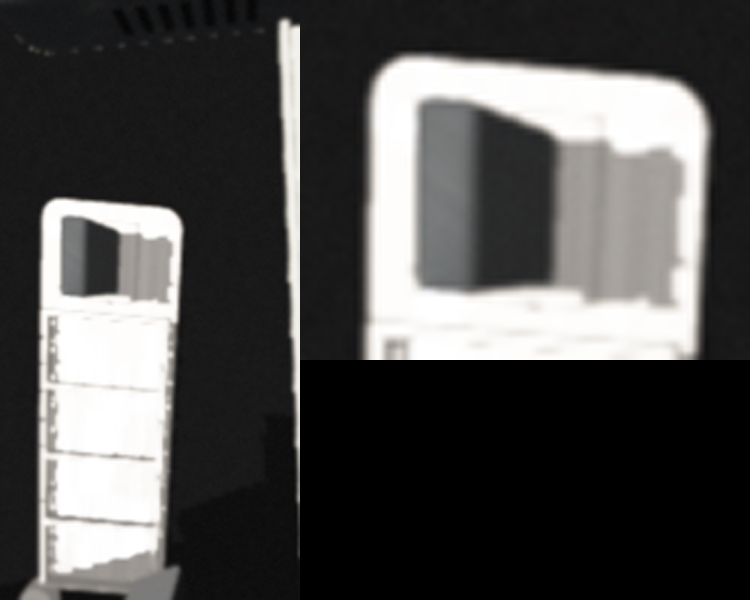

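```bash
python3 - <<'E'
from h import *
import pickle
c=pickle.load(open('w6.pkl','rb'))
z=lambda L:[(225+(x-300)/6-.42,70+y/6-.42) for x,y in L]
q=onz(c,z([(418,98),(475,103),(474,290),(417,285)]),.075);print('top',q.round(4),q.mean(0))
for a,b in [(0,3),(1,2)]: d=(q[a]-q[b]);print(np.degrees(np.arctan2(d[1],d[0]))-90,np.linalg.norm(d))
y=lambda L:[(220+x/2.5-.3,y/2.5-.3) for x,y in L]
e=onz(c,y([(42,230),(38,575)]),.004);d=e[0]-e[1];print('left edge',e,np.degrees(np.arctan2(d[1],d[0]))-90)
e=onz(c,y([(182,230),(165,560)]),.004);d=e[0]-e[1];print('right edge',e,np.degrees(np.arctan2(d[1],d[0]))-90)
e=onz(c,y([(60,200),(165,207)]),.004);print('far edge',e)
print('furn',onz(c,y([(40,52),(260,30)]),0.0),onz(c,y([(40,52),(260,30)]),0.06))
s=lambda L:L
print('vial bottoms..caps',onz(c,[(425,103),(362,159),(381,235)],.057))
E
```

```text
top [[0.5002 0.3109 0.075 ]
 [0.5083 0.3097 0.075 ]
 [0.5049 0.2837 0.075 ]
 [0.4966 0.285  0.075 ]] [0.50248954 0.29731752 0.075     ]
-7.862292608423331 0.026192431063894482
-7.369184819228309 0.02620879415924822
left edge [[0.47359959 0.31236497 0.004     ]
 [0.44876113 0.15067975 0.004     ]] -8.733636397090464
right edge [[0.5350344  0.30851819 0.004     ]
 [0.51296403 0.15483691 0.004     ]] -8.172442578072676
far edge [[0.48313366 0.32413738 0.004     ]
 [0.52846995 0.31842704 0.004     ]]
furn [[0.4813873  0.38298759 0.        ]
 [0.57392996 0.38537462 0.        ]] [[0.49606607 0.3659501  0.06      ]
 [0.57258032 0.3679237  0.06      ]]
vial bottoms..caps [[0.66301598 0.28741173 0.057     ]
 [0.60269826 0.23819507 0.057     ]
 [0.620958   0.15600141 0.057     ]]
```

```bash
python3 - <<'E'
from h import *
to([.5025,.2973,.042],np.radians(-8.2))
E
```

```text
rot(tool,deg) [4.76 0.02 0.  ] shift old axes [124.5  88.8 -65.1] after rot [124.5  83.1 -72.2]
```

Emit:
drive_tool --steps '[{"delta_rot": [4.76,0,0],"delta_pos": [0,0,0],"gripper": 0.4},{"delta_rot": [0,0,0],"delta_pos": [0,41.5,-36.1],"gripper": 0.4},{"delta_rot": [0,0,0],"delta_pos": [0,41.6,-36.1],"gripper": 0.4},{"delta_rot": [0,0,0],"delta_pos": [40,0,0],"gripper": 0.4},{"delta_rot": [0,0,0],"delta_pos": [0,0,0],"gripper": 0.4},{"delta_rot": [0,0,0],"delta_pos": [0,0,0],"gripper": 0.4}]'

```text
clock: 13.8
eef_pos: [0.5032, 0.2976, 0.1275]
orientation: [0.113, 1.567, -0.112]
force: [1.9, -0.4, -0.4]
grip_width: 0.0374
```

```bash
python3 v.py w7 200 440 100 280 3;  python3 - <<'E'
from h import *
to([.5025,.2973,.042],np.radians(-8.2))
E
```

```text
13.8 [0.50321869 0.29758847 0.12746838]
rot(tool,deg) [-0.01  0.14 -0.09] shift old axes [86.1 -0.8 -1.4] after rot [86.1 -0.7 -1.2]
```

View pics/w7z.png

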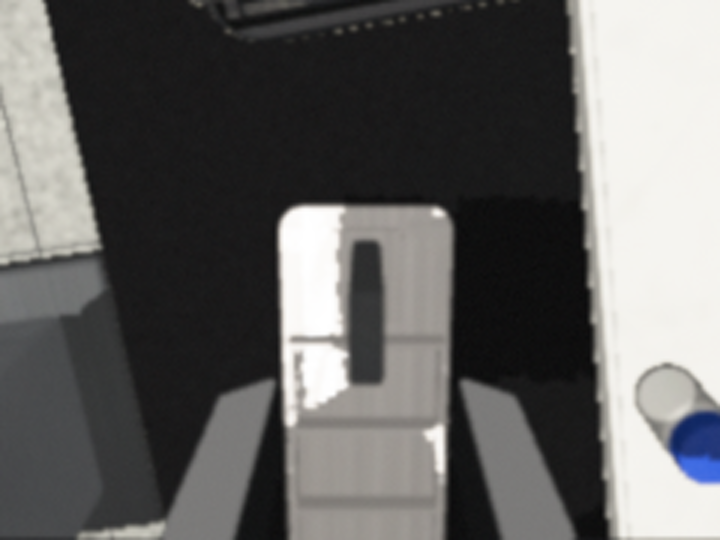

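Emit:
drive_tool --steps '[{"delta_rot": [0,0,0],"delta_pos": [45,-0.5,0],"gripper": 0.4},{"delta_rot": [0,0,0],"delta_pos": [40,0,0],"gripper": 0.4},{"delta_rot": [0,0,0],"delta_pos": [0,0,0],"gripper": 0.4},{"delta_rot": [0,0,0],"delta_pos": [0,0,0],"gripper": 0.0},{"delta_rot": [0,0,0],"delta_pos": [0,0,0],"gripper": 0.0},{"delta_rot": [0,0,0],"delta_pos": [0,0,0],"gripper": 0.0},{"delta_rot": [0,0,0],"delta_pos": [0,0,0],"gripper": 0.0}]'

```text
clock: 14.72
eef_pos: [0.5034, 0.2985, 0.0431]
orientation: [0.113, 1.565, -0.11]
force: [0.3, 0.5, 5.6]
grip_width: 0.0097
```

```bash
python3 - <<'E'
from h import *
to([.4995,.3187,.043],np.radians(-3.4)); print(robot.state()['force'])
E
```

```text
rot(tool,deg) [-4.72  0.14 -0.11] shift old axes [ 0.1 19.4 -6.7] after rot [ 0.1 19.9 -5.1]
[0.29584976 0.5135984  5.61622055]
```

Emit:
drive_tool --steps '[{"delta_rot": [0,0,0],"delta_pos": [0,10,-3.4],"gripper": 0.0},{"delta_rot": [0,0,0],"delta_pos": [0,9.4,-3.3],"gripper": 0.0},{"delta_rot": [-2.36,0,0],"delta_pos": [0,0,0],"gripper": 0.0},{"delta_rot": [-2.36,0,0],"delta_pos": [0,0,0],"gripper": 0.0},{"delta_rot": [0,0,0],"delta_pos": [0,0,0],"gripper": 0.0},{"delta_rot": [0,0,0],"delta_pos": [0,0,0],"gripper": 0.3},{"delta_rot": [0,0,0],"delta_pos": [0,0,0],"gripper": 0.4},{"delta_rot": [0,0,0],"delta_pos": [-50,0,0],"gripper": 0.4},{"delta_rot": [0,0,0],"delta_pos": [-50,0,0],"gripper": 0.4},{"delta_rot": [0,0,0],"delta_pos": [0,-50,30],"gripper": 0.4},{"delta_rot": [0,0,0],"delta_pos": [0,-50,30],"gripper": 0.4},{"delta_rot": [0,0,0],"delta_pos": [0,-50,30],"gripper": 0.4},{"delta_rot": [0,0,0],"delta_pos": [0,0,0],"gripper": 0.4},{"delta_rot": [0,0,0],"delta_pos": [0,0,0],"gripper": 0.4}]'

```text
clock: 16.48
eef_pos: [0.5791, 0.1632, 0.1405]
orientation: [0.047, 1.572, -0.046]
force: [-1.5, 0.0, 0.9]
grip_width: 0.0375
```

```bash
python3 v.py w8 0 640 0 400 1
```

```text
16.475 [0.57910326 0.16321085 0.14050379]
```

View pics/w8.png

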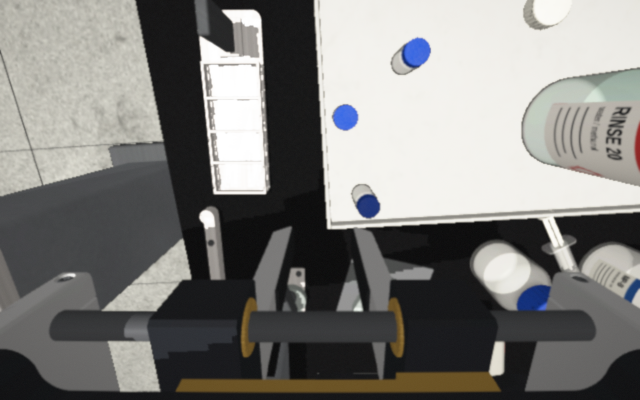

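```bash
python3 - <<'E'
from h import *
to([.644,.017,.135],np.radians(-28.5))
E
```

```text
rot(tool,deg) [ 2.516e+01 -8.000e-02 -1.000e-02] shift old axes [   5.5 -142.8   73.6] after rot [  5.7 -98.  127.3]
```

Emit:
drive_tool --steps '[{"delta_rot": [8.4,0,0],"delta_pos": [0,0,0],"gripper": 0.45},{"delta_rot": [8.4,0,0],"delta_pos": [0,0,0],"gripper": 0.45},{"delta_rot": [8.4,0,0],"delta_pos": [0,0,0],"gripper": 0.45},{"delta_rot": [0,0,0],"delta_pos": [0,-32.7,42.4],"gripper": 0.45},{"delta_rot": [0,0,0],"delta_pos": [0,-32.7,42.4],"gripper": 0.45},{"delta_rot": [0,0,0],"delta_pos": [5,-32.7,42.4],"gripper": 0.45},{"delta_rot": [0,0,0],"delta_pos": [0,0,0],"gripper": 0.45},{"delta_rot": [0,0,0],"delta_pos": [0,0,0],"gripper": 0.45}]'

```text
clock: 17.52
eef_pos: [0.6438, 0.0179, 0.136]
orientation: [0.391, 1.536, -0.389]
force: [-0.1, 0.0, 0.2]
grip_width: 0.0423
```

```bash
python3 v.py w9 200 440 100 280 3;  python3 - <<'E'
from h import *
to([.644,.017,.045],np.radians(-28.5))
E
```

```text
17.525 [0.64382839 0.01791693 0.13599798]
rot(tool,deg) [ 0.05 -0.04 -0.04] shift old axes [91.3 -1.1  0.8] after rot [91.3 -1.   0.7]
```

View pics/w9z.png

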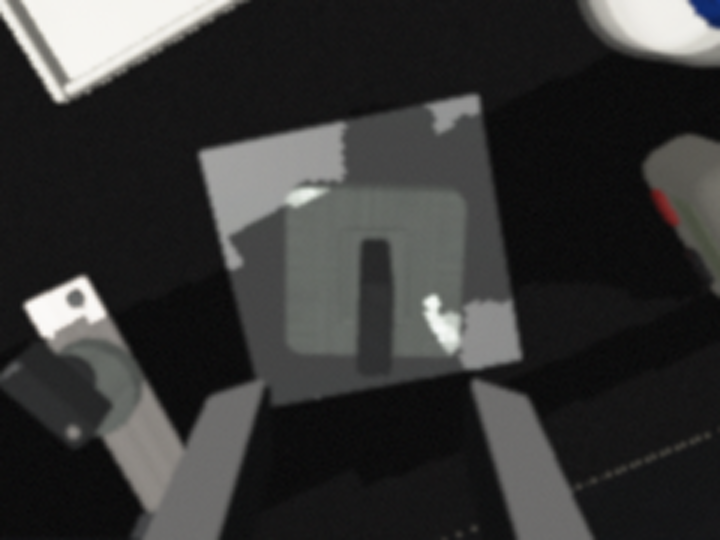

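Emit:
drive_tool --steps '[{"delta_rot": [0,0,0],"delta_pos": [45,-0.8,1],"gripper": 0.45},{"delta_rot": [0,0,0],"delta_pos": [45,0,0],"gripper": 0.45},{"delta_rot": [0,0,0],"delta_pos": [0,0,0],"gripper": 0.45},{"delta_rot": [0,0,0],"delta_pos": [0,0,0],"gripper": 0.0},{"delta_rot": [0,0,0],"delta_pos": [0,0,0],"gripper": 0.0},{"delta_rot": [0,0,0],"delta_pos": [0,0,0],"gripper": 0.0},{"delta_rot": [0,0,0],"delta_pos": [0,0,0],"gripper": 0.0},{"delta_rot": [0,0,0],"delta_pos": [0,0,0],"gripper": 0.0}]'

```text
clock: 18.58
eef_pos: [0.6453, 0.0149, 0.0477]
orientation: [0.392, 1.534, -0.391]
force: [-2.3, 0.6, 5.5]
grip_width: 0.0096
```

```bash
python3 v.py w10 200 440 100 280 3
```

```text
18.575 [0.64530004 0.01491102 0.04766429]
```

View pics/w10z.png

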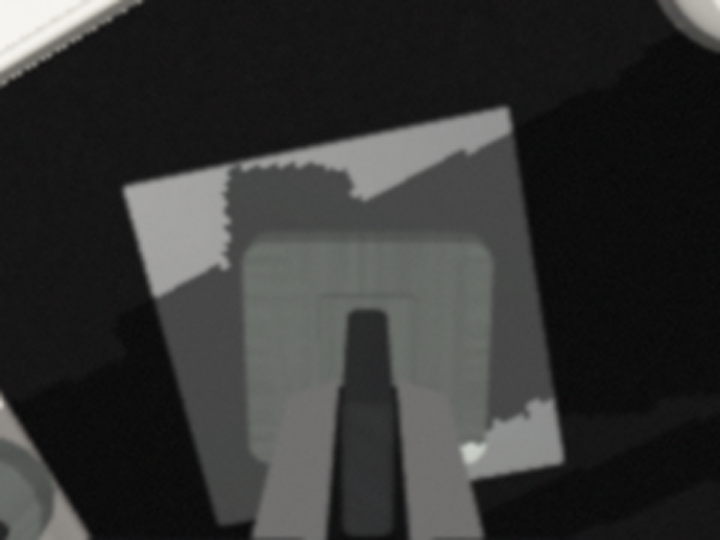

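```bash
python3 - <<'E'
from h import *
import pickle
c=pickle.load(open('w10.pkl','rb')); p,r=pose()
z=lambda L:[(200+x/3-.33,100+y/3-.33) for x,y in L]
q=onz(c,z([(300,240),(440,240),(246,290),(248,400),(492,290),(487,400)]),.015)
print((r.inv().apply(q-p)*1000).round(1))
c=pickle.load(open('w8.pkl','rb'))
t=onz(c,[(216,194),(266,192),(207,210)],.004); print('tray front',t)
o=np.array([.480,.0393]);a=np.radians(-3.42);Rm=np.array([[np.cos(a),-np.sin(a)],[np.sin(a),np.cos(a)]])
print('dock',(t[:,:2]-o)@Rm)
to([*(o+Rm@np.array([.0065,.085])),.105],np.radians(-3.42))
to([.6453,.0149,.105],None)
E
```

```text
[[ 32.7  32.  -17. ]
 [ 32.7  31.9  17.5]
 [ 32.6  19.2 -30.7]
 [ 32.6 -10.4 -31.4]
 [ 32.7  19.1  30.8]
 [ 32.7 -10.5  30.6]]
tray front [[0.45911786 0.16352471 0.004     ]
 [0.5152103  0.16254031 0.004     ]
 [0.44589064 0.14543696 0.004     ]]
dock [[-0.02825555  0.12275776]
 [ 0.02779571  0.12512129]
 [-0.0403802   0.10391314]]
rot(tool,deg) [-25.17   0.09  -0.05] shift old axes [ -57.6   22.1 -187. ] after rot [ -57.3   99.5 -160. ]
rot(tool,deg) [0. 0. 0.] shift old axes [-57.3   0.    0.1] after rot [-57.3   0.    0.1]
```

Emit:
drive_tool --steps '[{"delta_rot": [0,0,0],"delta_pos": [-20,0,0],"gripper": 0.0},{"delta_rot": [0,0,0],"delta_pos": [-40,0,0],"gripper": 0.0},{"delta_rot": [-8.39,0,0],"delta_pos": [0,0,0],"gripper": 0.0},{"delta_rot": [-8.39,0,0],"delta_pos": [0,0,0],"gripper": 0.0},{"delta_rot": [-8.39,0,0],"delta_pos": [0,0,0],"gripper": 0.0},{"delta_rot": [0,0,0],"delta_pos": [0,24.4,-40],"gripper": 0.0},{"delta_rot": [0,0,0],"delta_pos": [0,24.4,-40],"gripper": 0.0},{"delta_rot": [0,0,0],"delta_pos": [0,24.4,-40],"gripper": 0.0},{"delta_rot": [0,0,0],"delta_pos": [0,24.4,-40],"gripper": 0.0},{"delta_rot": [0,0,0],"delta_pos": [0,0,0],"gripper": 0.0},{"delta_rot": [0,0,0],"delta_pos": [0,0,0],"gripper": 0.0}]'

```text
clock: 20.0
eef_pos: [0.4916, 0.1216, 0.1068]
orientation: [0.046, 1.569, -0.047]
force: [1.1, -0.1, -2.0]
grip_width: 0.0099
```

```bash
cat >> h.py <<'E'
O=np.array([.480,.0393]);_a=np.radians(-3.42);RM=np.array([[np.cos(_a),-np.sin(_a)],[np.sin(_a),np.cos(_a)]])
def dk(p): return RM.T@(np.array(p)[:2]-O)*1000
E
python3 v.py w11 140 500 60 330 2;  python3 - <<'E'
from h import *
p,r=pose();print(dk(p),p,robot.state()['force'],robot.state()['grip_width'])
to([.6453,.0149,.045],np.radians(-3.42))
E
```

```text
20.0 [0.49155717 0.12155491 0.10679124]
[ 6.9645111  82.56658207] [0.4918776  0.12130407 0.10667511] [ 0.59668319  0.5911417  -3.06126569] 0.009960772973853806
rot(tool,deg) [-0.03  0.08  0.01] shift old axes [ 61.9 -97.  159.5] after rot [ 61.7 -97.1 159.5]
```

View pics/w11z.png

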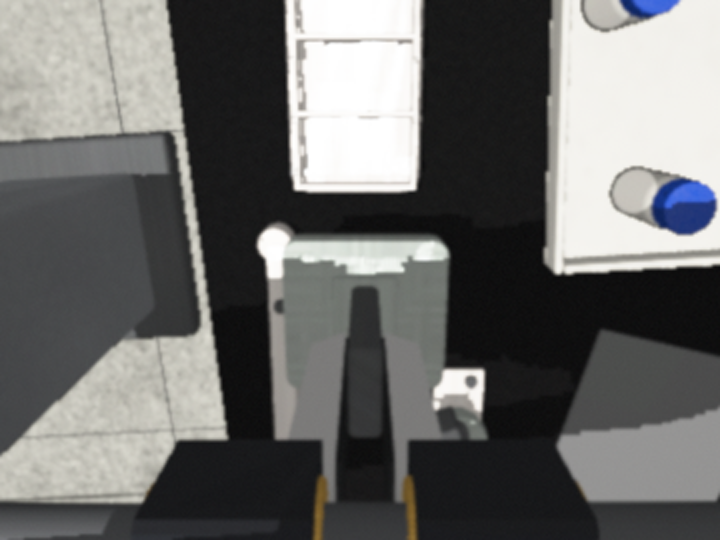

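Emit:
drive_tool --steps '[{"delta_rot": [0,0,0],"delta_pos": [30,0,0],"gripper": 0.0},{"delta_rot": [0,0,0],"delta_pos": [24,0,0],"gripper": 0.0},{"delta_rot": [0,0,0],"delta_pos": [6,0,0],"gripper": 0.0},{"delta_rot": [0,0,0],"delta_pos": [1.5,0,0],"gripper": 0.0},{"delta_rot": [0,0,0],"delta_pos": [0.5,0,0],"gripper": 0.0},{"delta_rot": [0,0,0],"delta_pos": [0,0,0],"gripper": 0.0}]'

```text
clock: 20.8
eef_pos: [0.4916, 0.1218, 0.0449]
orientation: [0.047, 1.569, -0.047]
force: [0.8, -0.2, -2.2]
grip_width: 0.0097
```

```bash
cat > st.py <<'E'
from h import *
p,r=pose();s=robot.state();M=r.as_matrix();print(s['clock'],'dock',dk(p).round(2),'z',p[2].round(4),'yaw',np.degrees(np.arctan2(M[1,2],M[0,2])).round(2),'F',s['force'].round(1),'T',s['wrist_torque'].round(2),s['grip_width'].round(4))
E
python3 st.py
```

```text
Traceback (most recent call last):
  File "st.py", line 2, in <module>
    p,r=pose();s=robot.state();M=r.as_matrix();print(s['clock'],'dock',dk(p).round(2),'z',p[2].round(4),'yaw',np.degrees(np.arctan2(M[1,2],M[0,2])).round(2),'F',s['force'].round(1),'T',s['wrist_torque'].round(2),s['grip_width'].round(4))
                                                                                                                                                                                                                    ^^^^^^^^^^^^^^^^^^^^^
AttributeError: 'float' object has no attribute 'round'
```

Emit:
drive_tool --steps '[{"delta_rot": [0,0,0],"delta_pos": [1,0,-2],"gripper": 0.0},{"delta_rot": [0,0,0],"delta_pos": [0,0,-1],"gripper": 0.0},{"delta_rot": [0,0,0],"delta_pos": [0,0,0],"gripper": 0.0}]'

```text
clock: 21.18
eef_pos: [0.4894, 0.1221, 0.0447]
orientation: [0.047, 1.566, -0.046]
force: [1.8, -0.5, 3.7]
grip_width: 0.0096
```

```bash
sed -i "s/s\['grip_width'\].round(4)/round(s['grip_width'],4)/" st.py; python3 st.py
```

```text
21.175 dock [ 4.47 83.22] z 0.0447 yaw -3.41 F [ 1.8 -0.5  3.7] T [-0.12 -0.42 -0.  ] 0.0096
```

Emit:
drive_tool --steps '[{"delta_rot": [0,0,0],"delta_pos": [0,0,-0.7],"gripper": 0.0},{"delta_rot": [0,0,0],"delta_pos": [0,0,0],"gripper": 0.0}]'

```text
clock: 21.42
eef_pos: [0.4891, 0.1221, 0.0448]
orientation: [0.047, 1.566, -0.046]
force: [4.1, -0.3, 6.0]
grip_width: 0.0097
```

```bash
python3 st.py
```

```text
21.425 dock [ 4.11 83.24] z 0.0448 yaw -3.42 F [ 4.1 -0.3  6. ] T [-0.15 -0.77 -0.06] 0.0097
```

Emit:
drive_tool --steps '[{"delta_rot": [0,0,0],"delta_pos": [0,0,-0.7],"gripper": 0.0},{"delta_rot": [0,0,0],"delta_pos": [0,0,0],"gripper": 0.0}]'

```text
clock: 21.68
eef_pos: [0.4884, 0.1222, 0.0448]
orientation: [0.047, 1.566, -0.046]
force: [3.3, 0.1, 5.9]
grip_width: 0.0099
```

```bash
python3 st.py
```

```text
21.675 dock [ 3.42 83.29] z 0.0448 yaw -3.42 F [3.3 0.1 5.9] T [-0.15 -0.72 -0.02] 0.0099
```

Emit:
drive_tool --steps '[{"delta_rot": [0,0,0],"delta_pos": [-0.4,0,-0.7],"gripper": 0.0},{"delta_rot": [0,0,0],"delta_pos": [0,0,0],"gripper": 0.0}]'

```text
clock: 21.92
eef_pos: [0.488, 0.1222, 0.0448]
orientation: [0.047, 1.565, -0.046]
force: [6.2, -0.9, 3.6]
grip_width: 0.0098
```

```bash
python3 st.py
```

```text
21.925 dock [ 3.   83.28] z 0.0448 yaw -3.42 F [ 6.2 -0.9  3.6] T [-0.17 -1.16 -0.06] 0.0098
```

Emit:
drive_tool --steps '[{"delta_rot": [0,0,0],"delta_pos": [0,0,-0.7],"gripper": 0.0},{"delta_rot": [0,0,0],"delta_pos": [0,0,0],"gripper": 0.0}]'

```text
clock: 22.18
eef_pos: [0.4879, 0.1223, 0.0448]
orientation: [0.047, 1.564, -0.046]
force: [6.8, -0.2, 3.1]
grip_width: 0.0095
```

```bash
python3 st.py
```

```text
22.175 dock [ 2.9  83.29] z 0.0448 yaw -3.43 F [ 6.8 -0.2  3.1] T [-0.18 -1.42 -0.01] 0.0095
```

Emit:
drive_tool --steps '[{"delta_rot": [0,0,0],"delta_pos": [0,0,-0.7],"gripper": 0.0},{"delta_rot": [0,0,0],"delta_pos": [0,0,0],"gripper": 0.0}]'

```text
clock: 22.42
eef_pos: [0.4878, 0.1223, 0.0449]
orientation: [0.047, 1.562, -0.046]
force: [8.4, 0.8, 0.9]
grip_width: 0.0095
```

```bash
python3 st.py
```

```text
22.425 dock [ 2.83 83.3 ] z 0.0449 yaw -3.43 F [8.4 0.8 0.9] T [-0.17 -1.78 -0.03] 0.0095
```

Emit:
drive_tool --steps '[{"delta_rot": [0,0,0],"delta_pos": [-0.2,0,1.8],"gripper": 0.0},{"delta_rot": [0,0,0],"delta_pos": [0,-10,0],"gripper": 0.0},{"delta_rot": [0,0,0],"delta_pos": [0,-15,0],"gripper": 0.0},{"delta_rot": [0,0,0],"delta_pos": [0,-15,0],"gripper": 0.0},{"delta_rot": [0,0,0],"delta_pos": [0,-8,0],"gripper": 0.0},{"delta_rot": [0,0,0],"delta_pos": [0,0,0],"gripper": 0.0}]'

```text
clock: 23.18
eef_pos: [0.4851, 0.0754, 0.0455]
orientation: [0.05, 1.566, -0.045]
force: [3.8, 3.6, 7.0]
grip_width: 0.0096
```

```bash
python3 st.py; python3 v.py w12 200 440 100 280 3
```

```text
23.175 dock [ 2.91 36.37] z 0.0455 yaw -3.46 F [3.8 3.6 7. ] T [ 0.42 -0.68 -0.  ] 0.0096
23.175 [0.48507373 0.07543249 0.04553337]
```

View pics/w12z.png

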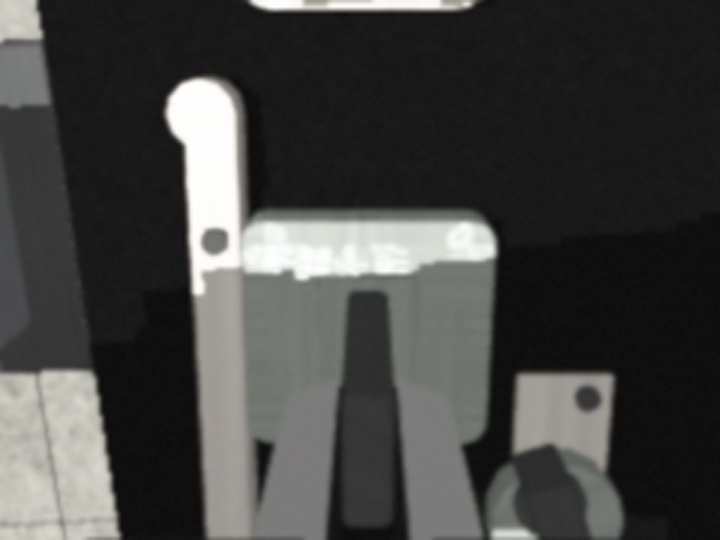

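Emit:
drive_tool --steps '[{"delta_rot": [0,0,0],"delta_pos": [-0.7,0,0.5],"gripper": 0.0},{"delta_rot": [0,0,0],"delta_pos": [0,-6,0],"gripper": 0.0},{"delta_rot": [0,0,0],"delta_pos": [0,-6,0],"gripper": 0.0},{"delta_rot": [0,0,0],"delta_pos": [0,-4,0],"gripper": 0.0},{"delta_rot": [0,0,0],"delta_pos": [0,-4,0],"gripper": 0.0},{"delta_rot": [0,0,0],"delta_pos": [0,0,0],"gripper": 0.0}]'

```text
clock: 23.98
eef_pos: [0.4839, 0.0561, 0.0456]
orientation: [0.05, 1.567, -0.043]
force: [4.0, 4.2, 6.0]
grip_width: 0.0097
```

```bash
python3 st.py
```

```text
23.975 dock [ 2.89 17.  ] z 0.0456 yaw -3.43 F [4.  4.2 6. ] T [ 0.86 -0.82 -0.08] 0.0097
```

Emit:
drive_tool --steps '[{"delta_rot": [0,0,0],"delta_pos": [0,-4,0],"gripper": 0.0},{"delta_rot": [0,0,0],"delta_pos": [0,-4,0],"gripper": 0.0},{"delta_rot": [0,0,0],"delta_pos": [0,-4,0],"gripper": 0.0},{"delta_rot": [0,0,0],"delta_pos": [0,0,0],"gripper": 0.0}]'

```text
clock: 24.48
eef_pos: [0.4832, 0.0441, 0.0456]
orientation: [0.05, 1.567, -0.043]
force: [3.7, 3.7, 5.8]
grip_width: 0.0097
```

```bash
python3 st.py
```

```text
24.475 dock [2.87 5.02] z 0.0456 yaw -3.43 F [3.7 3.7 5.8] T [ 0.88 -0.75 -0.12] 0.0097
```

Emit:
drive_tool --steps '[{"delta_rot": [0,0,0],"delta_pos": [-0.8,0,0.7],"gripper": 0.0},{"delta_rot": [0,0,0],"delta_pos": [0,0,0],"gripper": 0.0}]'

```text
clock: 24.72
eef_pos: [0.4832, 0.0441, 0.0456]
orientation: [0.05, 1.569, -0.044]
force: [4.1, 4.4, 4.5]
grip_width: 0.0097
```

```bash
python3 st.py
```

```text
24.725 dock [2.89 5.01] z 0.0456 yaw -3.41 F [4.1 4.4 4.5] T [ 0.84 -0.85 -0.07] 0.0097
```

Emit:
drive_tool --steps '[{"delta_rot": [0,0,0],"delta_pos": [0,0,0.7],"gripper": 0.0},{"delta_rot": [0,0,0],"delta_pos": [0,0,0],"gripper": 0.0}]'

```text
clock: 24.98
eef_pos: [0.4832, 0.0442, 0.0455]
orientation: [0.05, 1.57, -0.043]
force: [1.4, 4.9, 5.5]
grip_width: 0.0102
```

```bash
python3 st.py
```

```text
24.975 dock [2.95 5.05] z 0.0455 yaw -3.4 F [1.4 4.9 5.5] T [ 0.8  -0.47 -0.09] 0.0102
```

Emit:
drive_tool --steps '[{"delta_rot": [0,0,0],"delta_pos": [0,0,0.7],"gripper": 0.0},{"delta_rot": [0,0,0],"delta_pos": [0,0,0],"gripper": 0.0}]'

```text
clock: 25.22
eef_pos: [0.4833, 0.0442, 0.0455]
orientation: [0.05, 1.572, -0.043]
force: [0.4, 5.0, 6.4]
grip_width: 0.0097
```

```bash
python3 st.py
```

```text
25.225 dock [3.03 5.04] z 0.0455 yaw -3.4 F [0.4 5.  6.4] T [ 0.85 -0.23 -0.06] 0.0097
```

Emit:
drive_tool --steps '[{"delta_rot": [0,0,0],"delta_pos": [0,0,0.7],"gripper": 0.0},{"delta_rot": [0,0,0],"delta_pos": [0,0,0],"gripper": 0.0}]'

```text
clock: 25.48
eef_pos: [0.4834, 0.0441, 0.0455]
orientation: [0.05, 1.573, -0.043]
force: [-0.6, 4.2, 8.0]
grip_width: 0.0096
```

```bash
python3 st.py
```

```text
25.475 dock [3.12 5.04] z 0.0455 yaw -3.4 F [-0.6  4.2  8. ] T [ 0.85  0.06 -0.08] 0.0096
```

Emit:
drive_tool --steps '[{"delta_rot": [0,0,0],"delta_pos": [0,0,0],"gripper": 0.2},{"delta_rot": [0,0,0],"delta_pos": [0,0,0],"gripper": 0.2},{"delta_rot": [0,0,0],"delta_pos": [0,0,0],"gripper": 0.2}]'

```text
clock: 25.85
eef_pos: [0.4836, 0.0419, 0.0442]
orientation: [0.047, 1.573, -0.047]
force: [1.0, 0.0, 0.2]
grip_width: 0.0187
```

```bash
python3 st.py; python3 v.py w13 200 440 100 280 3
```

```text
25.85 dock [3.41 2.8 ] z 0.0442 yaw -3.42 F [1.  0.  0.2] T [-0.11  0.09  0.07] 0.0187
25.85 [0.48357167 0.04188845 0.04421106]
```

View pics/w13z.png

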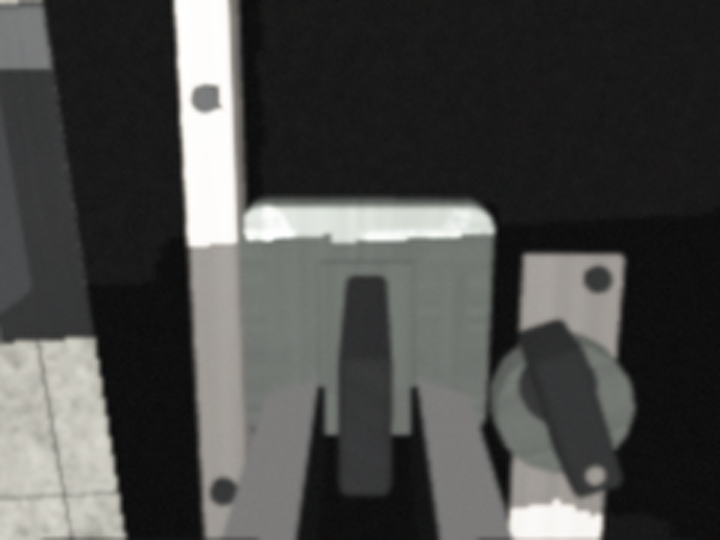

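Emit:
drive_tool --steps '[{"delta_rot": [0,0,0],"delta_pos": [-1,2,0],"gripper": 0.2},{"delta_rot": [0,0,0],"delta_pos": [0,0,0],"gripper": 0.0},{"delta_rot": [0,0,0],"delta_pos": [0,0,0],"gripper": 0.0},{"delta_rot": [0,0,0],"delta_pos": [0,0,0],"gripper": 0.0},{"delta_rot": [0,0,0],"delta_pos": [0,-5,0],"gripper": 0.0},{"delta_rot": [0,0,0],"delta_pos": [0,-5,0],"gripper": 0.0},{"delta_rot": [0,0,0],"delta_pos": [0,-5,0],"gripper": 0.0},{"delta_rot": [0,0,0],"delta_pos": [0,0,0],"gripper": 0.0}]'

```text
clock: 26.9
eef_pos: [0.4839, 0.0282, 0.0462]
orientation: [0.047, 1.57, -0.048]
force: [-0.5, -0.2, -2.1]
grip_width: 0.0099
```

```bash
python3 st.py
```

```text
26.9 dock [  4.57 -10.81] z 0.0462 yaw -3.47 F [-0.5 -0.2 -2.1] T [-0.22  0.1   0.01] 0.0099
```

Emit:
drive_tool --steps '[{"delta_rot": [0,0,0],"delta_pos": [0.7,0,0],"gripper": 0.0},{"delta_rot": [0,0,0],"delta_pos": [0,0,0],"gripper": 0.0}]'

```text
clock: 27.15
eef_pos: [0.484, 0.0283, 0.0462]
orientation: [0.046, 1.57, -0.048]
force: [-2.0, -2.9, 3.5]
grip_width: 0.0099
```

```bash
python3 st.py;python3 v.py w14 200 440 100 280 3
```

```text
27.15 dock [  4.66 -10.71] z 0.0462 yaw -3.42 F [-2.  -2.9  3.5] T [-0.6   0.5  -0.02] 0.0099
27.15 [0.48400883 0.02833487 0.04621211]
```

View pics/w14z.png

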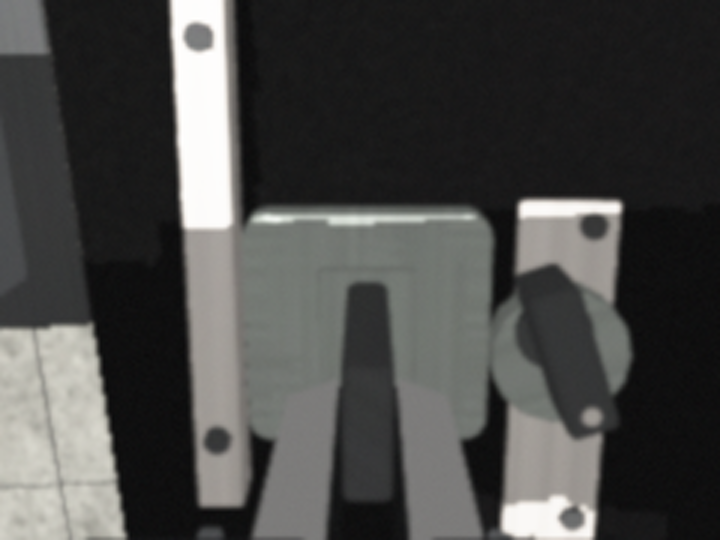

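Emit:
drive_tool --steps '[{"delta_rot": [0,0,0],"delta_pos": [-0.3,0,-0.6],"gripper": 0.0},{"delta_rot": [0,0,0],"delta_pos": [0,-6,0],"gripper": 0.0},{"delta_rot": [0,0,0],"delta_pos": [0,-6,0],"gripper": 0.0},{"delta_rot": [0,0,0],"delta_pos": [0,-6,0],"gripper": 0.0},{"delta_rot": [0,0,0],"delta_pos": [0,-6,0],"gripper": 0.0},{"delta_rot": [0,0,0],"delta_pos": [0,0,0],"gripper": 0.0}]'

```text
clock: 27.95
eef_pos: [0.4821, 0.004, 0.0461]
orientation: [0.046, 1.57, -0.049]
force: [0.2, -0.1, 3.3]
grip_width: 0.0096
```

```bash
python3 st.py;python3 v.py w15 200 440 100 280 3
```

```text
27.95 dock [  4.2 -35.1] z 0.0461 yaw -3.46 F [ 0.2 -0.1  3.3] T [-0.05 -0.02  0.07] 0.0096
27.95 [0.48209479 0.00400973 0.04614726]
```

View pics/w15z.png

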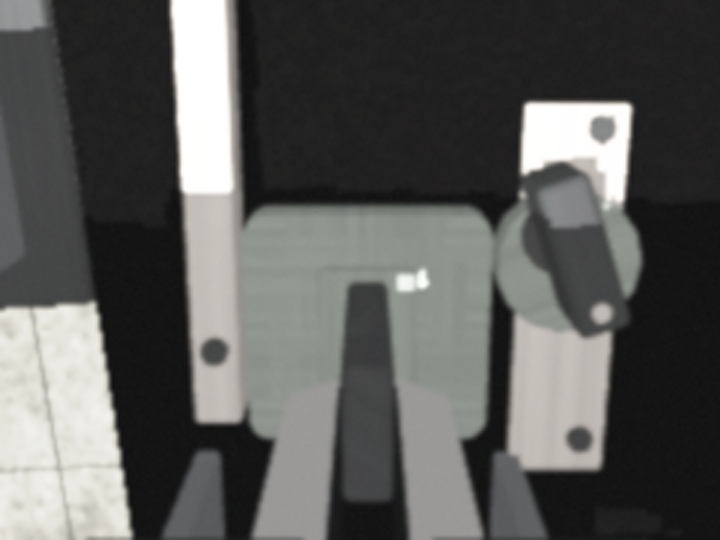

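```bash
python3 - <<'E'
from h import *
import pickle
c=pickle.load(open('w15.pkl','rb'))
z=lambda L:[(200+x/3-.33,100+y/3-.33) for x,y in L]
q=onz(c,z([(320,206),(420,206),(243,300),(490,300)]),.012)
print([dk(x).round(1) for x in q])
E
```

```text
[array([-8.2,  5.3]), array([16.3,  5.3]), array([-28. , -18.7]), array([ 34.4, -18.8])]
```

Emit:
drive_tool --steps '[{"delta_rot": [0,0,0],"delta_pos": [0,0,0],"gripper": 0.2},{"delta_rot": [0,0,0],"delta_pos": [0,0,0],"gripper": 0.2},{"delta_rot": [0,0,0],"delta_pos": [0,9,0],"gripper": 0.2},{"delta_rot": [0,0,0],"delta_pos": [0,0,0],"gripper": 0.2},{"delta_rot": [0,0,0],"delta_pos": [0,0,0],"gripper": 0.2}]'

```text
clock: 28.62
eef_pos: [0.4824, 0.0144, 0.0458]
orientation: [0.046, 1.571, -0.046]
force: [-0.1, -0.1, 0.1]
grip_width: 0.019
```

```bash
python3 st.py
```

```text
28.625 dock [  3.86 -24.74] z 0.0458 yaw -3.38 F [-0.1 -0.1  0.1] T [-0.06  0.08  0.01] 0.019
```

Emit:
drive_tool --steps '[{"delta_rot": [0,0,0],"delta_pos": [0,0,0],"gripper": 0.0},{"delta_rot": [0,0,0],"delta_pos": [0,0,0],"gripper": 0.0},{"delta_rot": [0,0,0],"delta_pos": [0,0,0],"gripper": 0.0}]'

```text
clock: 29.0
eef_pos: [0.4825, 0.0141, 0.0459]
orientation: [0.047, 1.57, -0.047]
force: [-0.1, -0.1, -0.6]
grip_width: 0.0101
```

```bash
python3 st.py
```

```text
29.0 dock [  3.98 -25.02] z 0.0459 yaw -3.43 F [-0.1 -0.1 -0.6] T [-0.04  0.03  0.01] 0.0101
```

Emit:
drive_tool --steps '[{"delta_rot": [0,0,0],"delta_pos": [0,0,0.6],"gripper": 0.0},{"delta_rot": [0,0,0],"delta_pos": [0,0,0],"gripper": 0.0}]'

```text
clock: 29.25
eef_pos: [0.4826, 0.0141, 0.0459]
orientation: [0.047, 1.571, -0.047]
force: [-2.3, -0.9, 1.3]
grip_width: 0.0099
```

```bash
python3 st.py
```

```text
29.25 dock [  4.05 -25.02] z 0.0459 yaw -3.42 F [-2.3 -0.9  1.3] T [-0.01  0.48  0.03] 0.0099
```

Emit:
drive_tool --steps '[{"delta_rot": [0,0,0],"delta_pos": [0,0,0.6],"gripper": 0.0},{"delta_rot": [0,0,0],"delta_pos": [0,0,0],"gripper": 0.0}]'

```text
clock: 29.5
eef_pos: [0.4832, 0.0141, 0.0459]
orientation: [0.047, 1.571, -0.047]
force: [-3.0, 1.1, 2.4]
grip_width: 0.0095
```

```bash
python3 st.py
```

```text
29.5 dock [  4.74 -25.  ] z 0.0459 yaw -3.41 F [-3.   1.1  2.4] T [-0.05  0.72 -0.02] 0.0095
```

Emit:
drive_tool --steps '[{"delta_rot": [0,0,0],"delta_pos": [0,0,-1.2],"gripper": 0.0},{"delta_rot": [0,0,0],"delta_pos": [0,0,0],"gripper": 0.0}]'

```text
clock: 29.75
eef_pos: [0.4831, 0.0141, 0.0459]
orientation: [0.047, 1.569, -0.047]
force: [-0.0, -0.2, -0.7]
grip_width: 0.0099
```

```bash
python3 st.py
```

```text
29.75 dock [  4.58 -24.99] z 0.0459 yaw -3.42 F [-0.  -0.2 -0.7] T [-0.08  0.03 -0.01] 0.0099
```

Emit:
drive_tool --steps '[{"delta_rot": [0,0,0],"delta_pos": [0,0,-0.6],"gripper": 0.0},{"delta_rot": [0,0,0],"delta_pos": [0,0,0],"gripper": 0.0}]'

```text
clock: 30.0
eef_pos: [0.4821, 0.0142, 0.0459]
orientation: [0.047, 1.57, -0.047]
force: [0.9, 0.6, -1.0]
grip_width: 0.0098
```

```bash
python3 st.py
```

```text
30.0 dock [  3.65 -24.98] z 0.0459 yaw -3.42 F [ 0.9  0.6 -1. ] T [-0.09 -0.15 -0.01] 0.0098
```

Emit:
drive_tool --steps '[{"delta_rot": [0,0,0],"delta_pos": [0,0,-0.6],"gripper": 0.0},{"delta_rot": [0,0,0],"delta_pos": [0,0,0],"gripper": 0.0}]'

```text
clock: 30.25
eef_pos: [0.4814, 0.0142, 0.0459]
orientation: [0.047, 1.57, -0.047]
force: [1.2, 0.2, -1.4]
grip_width: 0.0098
```

```bash
python3 st.py
```

```text
30.25 dock [  2.91 -25.  ] z 0.0459 yaw -3.42 F [ 1.2  0.2 -1.4] T [-0.08 -0.16 -0.05] 0.0098
```

Emit:
drive_tool --steps '[{"delta_rot": [0,0,0],"delta_pos": [0,0,-0.6],"gripper": 0.0},{"delta_rot": [0,0,0],"delta_pos": [0,0,0],"gripper": 0.0}]'

```text
clock: 30.5
eef_pos: [0.4813, 0.0142, 0.046]
orientation: [0.047, 1.569, -0.047]
force: [2.0, -0.1, -2.3]
grip_width: 0.01
```

```bash
python3 st.py
```

```text
30.5 dock [  2.76 -24.98] z 0.046 yaw -3.42 F [ 2.  -0.1 -2.3] T [-0.1  -0.67 -0.05] 0.01
```

Emit:
drive_tool --steps '[{"delta_rot": [0,0,0],"delta_pos": [0,0,-0.6],"gripper": 0.0},{"delta_rot": [0,0,0],"delta_pos": [0,0,0],"gripper": 0.0}]'

```text
clock: 30.75
eef_pos: [0.4811, 0.0142, 0.0461]
orientation: [0.047, 1.568, -0.047]
force: [5.3, -0.5, -4.9]
grip_width: 0.0096
```

```bash
python3 st.py
```

```text
30.75 dock [  2.58 -25.03] z 0.0461 yaw -3.43 F [ 5.3 -0.5 -4.9] T [-0.17 -1.23 -0.07] 0.0096
```

Emit:
drive_tool --steps '[{"delta_rot": [0,0,0],"delta_pos": [0,0,-0.6],"gripper": 0.0},{"delta_rot": [0,0,0],"delta_pos": [0,0,0],"gripper": 0.0}]'

```text
clock: 31.0
eef_pos: [0.481, 0.0141, 0.0461]
orientation: [0.047, 1.566, -0.047]
force: [6.5, -1.0, -3.9]
grip_width: 0.0097
```

```bash
python3 st.py;python3 v.py w16 200 440 100 280 3
```

```text
31.0 dock [  2.5  -25.05] z 0.0461 yaw -3.43 F [ 6.5 -1.  -3.9] T [-0.23 -1.5  -0.03] 0.0097
31.0 [0.48099865 0.0141485  0.0461365 ]
```

Emit:
drive_tool --steps '[{"delta_rot": [0,0,0],"delta_pos": [0,0,1.8],"gripper": 0.0},{"delta_rot": [0,0,0],"delta_pos": [0,0,0.8],"gripper": 0.0},{"delta_rot": [0,0,0],"delta_pos": [0,0,0],"gripper": 0.0}]'

```text
clock: 31.42
eef_pos: [0.4814, 0.0142, 0.0459]
orientation: [0.047, 1.572, -0.047]
force: [1.2, 0.2, -0.3]
grip_width: 0.0104
```

```bash
python3 st.py
```

```text
31.425 dock [  2.94 -24.99] z 0.0459 yaw -3.41 F [ 1.2  0.2 -0.3] T [-0.08 -0.19 -0.04] 0.0104
```

Emit:
drive_tool --steps '[{"delta_rot": [0,0,0],"delta_pos": [0,0,0.6],"gripper": 0.0},{"delta_rot": [0,0,0],"delta_pos": [0,0,0],"gripper": 0.0}]'

```text
clock: 31.68
eef_pos: [0.4815, 0.0142, 0.0459]
orientation: [0.047, 1.573, -0.047]
force: [-3.1, 0.4, 2.7]
grip_width: 0.0097
```

```bash
python3 st.py
```

```text
31.675 dock [  3.03 -24.99] z 0.0459 yaw -3.42 F [-3.1  0.4  2.7] T [-0.11  0.59 -0.04] 0.0097
```

Emit:
drive_tool --steps '[{"delta_rot": [0,0,0],"delta_pos": [0,0,0.6],"gripper": 0.0},{"delta_rot": [0,0,0],"delta_pos": [0,0,0],"gripper": 0.0}]'

```text
clock: 31.92
eef_pos: [0.4831, 0.0142, 0.0459]
orientation: [0.047, 1.571, -0.047]
force: [-3.6, 0.4, 2.6]
grip_width: 0.01
```

```bash
python3 st.py
```

```text
31.925 dock [  4.54 -24.86] z 0.0459 yaw -3.41 F [-3.6  0.4  2.6] T [-0.04  0.57  0.01] 0.01
```

Emit:
drive_tool --steps '[{"delta_rot": [0,0,0],"delta_pos": [0,0,0.6],"gripper": 0.0},{"delta_rot": [0,0,0],"delta_pos": [0,0,0],"gripper": 0.0}]'

```text
clock: 32.17
eef_pos: [0.4833, 0.0142, 0.0459]
orientation: [0.047, 1.572, -0.047]
force: [-5.1, 0.7, 4.4]
grip_width: 0.0097
```

```bash
python3 st.py;python3 v.py w17 200 440 100 280 3
```

```text
32.175 dock [  4.76 -24.88] z 0.0459 yaw -3.41 F [-5.1  0.7  4.4] T [0.04 1.06 0.01] 0.0097
32.175 [0.48326276 0.01418016 0.04589246]
```

```bash
python3 - <<'E'
import cv2,numpy as np
a=cv2.imread('pics/w16.png')[130:250,250:420];b=cv2.imread('pics/w17.png')[130:250,250:420]
o=np.vstack([cv2.resize(x,None,fx=4.5,fy=2.4,interpolation=cv2.INTER_CUBIC) for x in (a,b)])
cv2.imwrite('pics/w167.png',cv2.convertScaleAbs(o,alpha=1.6))
E
```

```text
(no output)
```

View pics/w167.png

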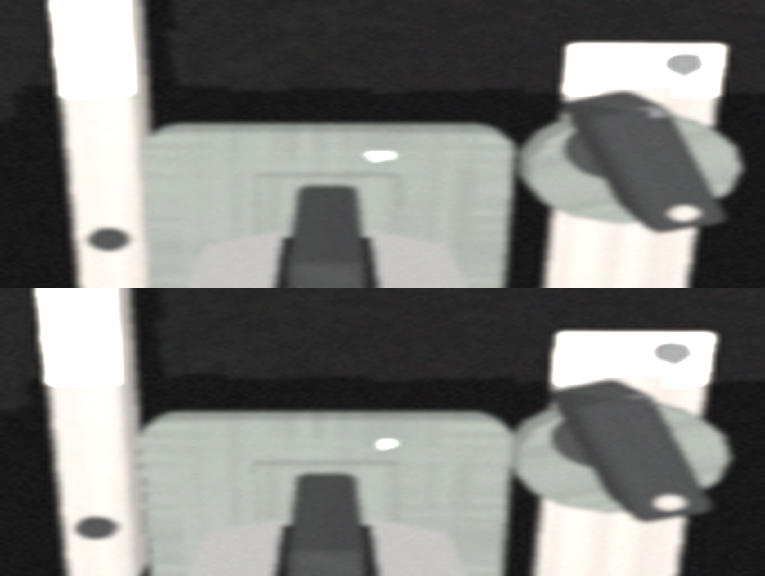

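```bash
python3 - <<'E'
import cv2,numpy as np
a=cv2.cvtColor(cv2.imread('pics/w16.png'),cv2.COLOR_BGR2GRAY).astype(np.float32);b=cv2.cvtColor(cv2.imread('pics/w17.png'),cv2.COLOR_BGR2GRAY).astype(np.float32)
def ecc(x0,x1,y0,y1,name):
    W=np.eye(2,3,dtype=np.float32)
    cc,W=cv2.findTransformECC(a[y0:y1,x0:x1],b,np.float32([[1,0,x0],[0,1,y0]]),cv2.MOTION_TRANSLATION,(3,200,1e-6),None,1)
    print(name,(W[:,2]-[x0,y0]).round(3),round(cc,4))
ecc(258,292,160,230,'rail')
ecc(362,420,145,185,'roller+plate')
ecc(372,412,150,180,'roller')
ecc(283,366,152,180,'gauge')
ecc(375,412,135,165,'plate top')
E
```

```text
rail [-2.791  0.424] 0.9964
roller+plate [-2.494  0.227] 0.9975
roller [-2.508  0.333] 0.9957
gauge [-2.507  0.028] 0.9681
plate top [-2.487  0.205] 0.9987
```

```bash
python3 - <<'E'
import cv2,numpy as np
for n in ['w16','w17']:
    g=cv2.cvtColor(cv2.imread(f'pics/{n}.png'),cv2.COLOR_BGR2GRAY).astype(float)
    for r in (200,208,215,222): print(n,r,g[r,358:376].astype(int).tolist(), g[r,255:290].astype(int).tolist())
    for r in (190,195,198,):print(n,r,g[r,358:376].astype(int).tolist())
E
```

```text
w16 200 [119, 120, 120, 119, 115, 94, 63, 65, 84, 96, 106, 112, 113, 114, 115, 114, 116, 117] [14, 17, 15, 14, 15, 15, 15, 16, 22, 56, 109, 147, 157, 158, 157, 158, 158, 159, 161, 162, 162, 161, 159, 157, 155, 142, 128, 123, 122, 122, 123, 123, 122, 120, 121]
w16 208 [120, 120, 120, 119, 113, 87, 41, 17, 24, 48, 83, 109, 117, 117, 117, 118, 119, 118] [16, 15, 15, 15, 14, 17, 16, 15, 15, 42, 100, 143, 156, 157, 157, 157, 158, 158, 160, 162, 162, 161, 158, 156, 154, 147, 134, 124, 121, 121, 122, 121, 122, 122, 121]
w16 215 [115, 117, 116, 112, 100, 68, 33, 15, 15, 14, 14, 17, 28, 56, 87, 106, 113, 114] [15, 13, 17, 15, 17, 15, 14, 16, 15, 25, 64, 115, 148, 157, 157, 157, 158, 158, 159, 161, 160, 160, 158, 157, 154, 149, 135, 122, 120, 119, 120, 118, 119, 118, 118]
w16 222 [116, 115, 115, 110, 92, 56, 24, 14, 15, 13, 14, 16, 17, 41, 94, 140, 154, 155] [15, 14, 14, 14, 16, 15, 15, 15, 14, 19, 46, 100, 144, 156, 157, 157, 158, 157, 158, 158, 160, 160, 158, 155, 154, 148, 137, 122, 119, 119, 118, 119, 119, 117, 119]
w16 190 [116, 116, 117, 116, 112, 92, 55, 34, 52, 78, 91, 96, 102, 112, 11
[... 835 characters left out ...]
15, 15, 15, 16, 23, 54, 107, 146, 155, 157, 157, 158, 159, 159, 160, 161, 161, 158, 157, 154, 148, 136, 122, 117, 111, 109, 116, 118, 117, 119, 118, 118, 118]
w17 222 [117, 118, 117, 110, 84, 40, 18, 16, 14, 14, 20, 52, 106, 145, 157, 156, 156, 157] [15, 15, 16, 15, 15, 15, 16, 42, 100, 145, 156, 156, 157, 156, 156, 158, 159, 161, 160, 159, 156, 154, 151, 140, 127, 118, 111, 109, 115, 118, 118, 118, 118, 119, 118]
w17 190 [116, 116, 117, 115, 109, 89, 77, 86, 95, 101, 110, 116, 118, 114, 92, 66, 56, 55]
w17 195 [119, 119, 119, 118, 116, 109, 100, 101, 110, 116, 115, 116, 115, 111, 96, 74, 59, 56]
w17 198 [118, 118, 117, 118, 115, 107, 100, 104, 110, 112, 111, 112, 111, 112, 110, 101, 81, 63]
```

Emit:
drive_tool --steps '[{"delta_rot": [0,0,0],"delta_pos": [0,0,-2.0],"gripper": 0.0},{"delta_rot": [0,0,0],"delta_pos": [0,0,-1.2],"gripper": 0.0},{"delta_rot": [0,0,0],"delta_pos": [0,0,0],"gripper": 0.0}]'

```text
clock: 32.6
eef_pos: [0.4813, 0.0141, 0.0459]
orientation: [0.047, 1.569, -0.047]
force: [3.0, -0.5, 0.5]
grip_width: 0.01
```

```bash
python3 st.py
```

```text
32.6 dock [  2.83 -25.04] z 0.0459 yaw -3.42 F [ 3.  -0.5  0.5] T [-0.04 -0.27 -0.02] 0.01
```

Emit:
drive_tool --steps '[{"delta_rot": [0,0,0],"delta_pos": [0,0,0],"gripper": 0.25},{"delta_rot": [0,0,0],"delta_pos": [0,0,0],"gripper": 0.25},{"delta_rot": [0,0,0],"delta_pos": [-50,0,0],"gripper": 0.3},{"delta_rot": [0,0,0],"delta_pos": [0,0,0],"gripper": 0.3},{"delta_rot": [0,0,0],"delta_pos": [0,0,0],"gripper": 0.3}]'

```text
clock: 33.22
eef_pos: [0.4805, 0.0142, 0.0957]
orientation: [0.047, 1.57, -0.047]
force: [-0.6, -0.7, -0.9]
grip_width: 0.0282
```

```bash
python3 st.py;python3 v.py w18 240 400 90 220 5;python3 - <<'E'
from h import *
to([.5305,.0366,.0225],np.radians(16.0))
E
```

```text
33.225 dock [  1.98 -25.  ] z 0.0957 yaw -3.42 F [-0.6 -0.7 -0.9] T [-0.08  0.09  0.03] 0.0282
33.225 [0.48048597 0.01422635 0.09572482]
rot(tool,deg) [-19.42  -0.1   -0.02] shift old axes [72.3 25.3 49.3] after rot [72.4  7.5 54.8]
```

View pics/w18z.png

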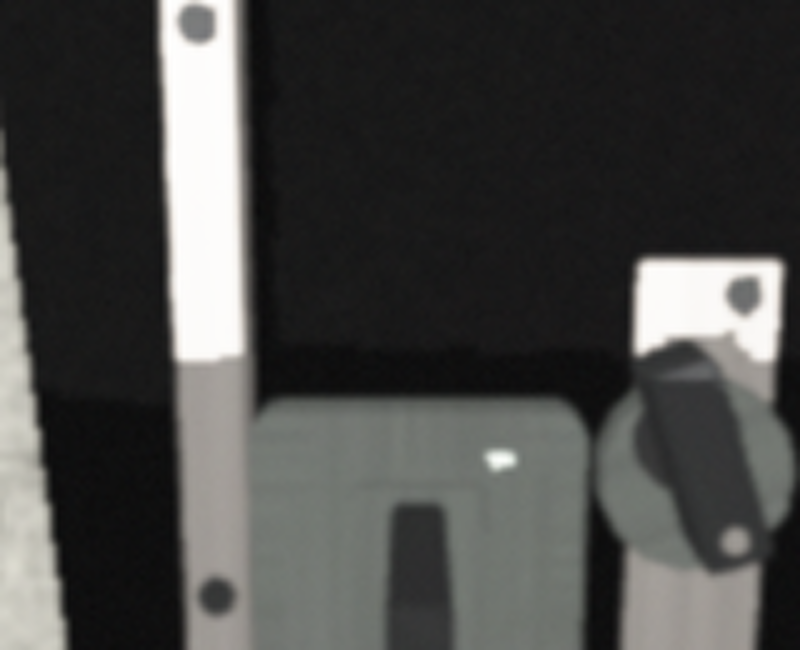

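Emit:
drive_tool --steps '[{"delta_rot": [-9.71,0,0],"delta_pos": [0,0,0],"gripper": 0.3},{"delta_rot": [-9.71,0,0],"delta_pos": [0,0,0],"gripper": 0.3},{"delta_rot": [0,0,0],"delta_pos": [0,7.5,54.8],"gripper": 0.3},{"delta_rot": [0,0,0],"delta_pos": [20,0,0],"gripper": 0.3},{"delta_rot": [0,0,0],"delta_pos": [26,0,0],"gripper": 0.3},{"delta_rot": [0,0,0],"delta_pos": [26,0,0],"gripper": 0.3},{"delta_rot": [0,0,0],"delta_pos": [0,0,0],"gripper": 0.3},{"delta_rot": [0,0,0],"delta_pos": [0,0,0],"gripper": 0.05},{"delta_rot": [0,0,0],"delta_pos": [0,0,0],"gripper": 0.05},{"delta_rot": [0,0,0],"delta_pos": [0,0,0],"gripper": 0.05}]'

```text
clock: 34.52
eef_pos: [0.531, 0.0362, 0.025]
orientation: [-0.22, 1.56, 0.219]
force: [-3.5, -1.0, 3.8]
grip_width: 0.0122
```

```bash
python3 st.py
```

```text
34.525 dock [ 5.106e+01 -5.000e-02] z 0.025 yaw 16.01 F [-3.5 -1.   3.8] T [-0.31  0.82 -0.01] 0.0122
```

Emit:
drive_tool --steps '[{"delta_rot": [1.5,0,0],"delta_pos": [0,0,0],"gripper": 0.05},{"delta_rot": [1.5,0,0],"delta_pos": [0,0,0],"gripper": 0.05},{"delta_rot": [0,0,0],"delta_pos": [0,0,0],"gripper": 0.05},{"delta_rot": [0,0,0],"delta_pos": [0,0,0],"gripper": 0.05}]'

```text
clock: 35.02
eef_pos: [0.531, 0.0362, 0.025]
orientation: [-0.178, 1.564, 0.177]
force: [-4.9, -1.6, 5.5]
grip_width: 0.0117
```

```bash
python3 st.py
```

```text
35.025 dock [ 5.108e+01 -5.000e-02] z 0.025 yaw 12.96 F [-4.9 -1.6  5.5] T [-0.37  1.02  0.03] 0.0117
```

Emit:
drive_tool --steps '[{"delta_rot": [0,0,0],"delta_pos": [0,0,0],"gripper": 0.3},{"delta_rot": [0,0,0],"delta_pos": [0,0,0],"gripper": 0.3},{"delta_rot": [0,0,0],"delta_pos": [-50,0,0],"gripper": 0.3},{"delta_rot": [8.2,0,0],"delta_pos": [0,0,0],"gripper": 0.3},{"delta_rot": [8.2,0,0],"delta_pos": [0,0,0],"gripper": 0.3},{"delta_rot": [0,0,0],"delta_pos": [-22,-25,-40],"gripper": 0.3},{"delta_rot": [0,0,0],"delta_pos": [0,0,0],"gripper": 0.3},{"delta_rot": [0,0,0],"delta_pos": [0,0,0],"gripper": 0.3}]'

```text
clock: 36.02
eef_pos: [0.4905, 0.0142, 0.096]
orientation: [0.047, 1.569, -0.046]
force: [0.8, -0.3, 0.4]
grip_width: 0.0282
```

```bash
python3 st.py;python3 v.py w19 240 400 90 220 5;
```

```text
36.025 dock [ 12.   -24.47] z 0.096 yaw -3.42 F [ 0.8 -0.3  0.4] T [-0.06  0.07  0.01] 0.0282
36.025 [0.49051569 0.01416125 0.09600578]
```

View pics/w19z.png

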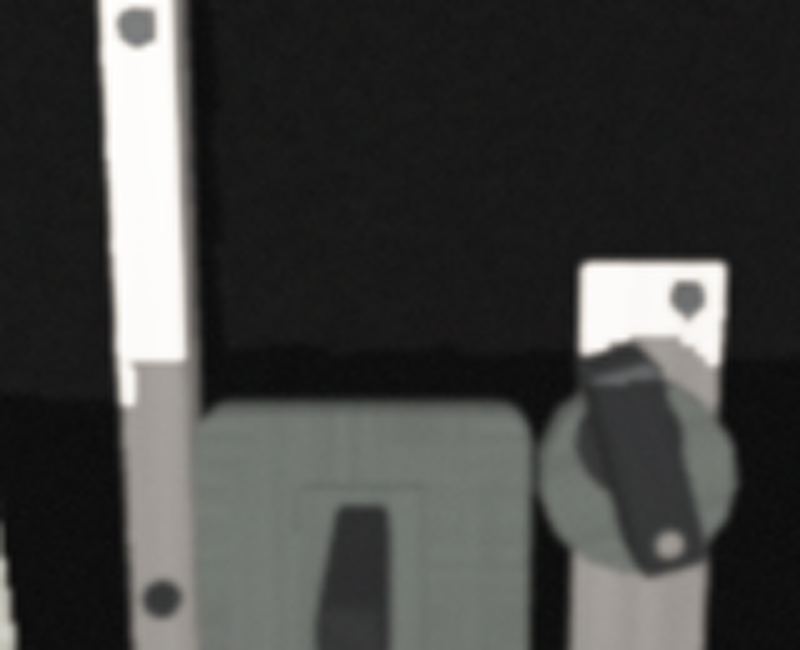

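```bash
python3 m2.py w19 100 165 367.5 184 20 252 272; python3 m2.py w18 100 165 379 183 20 264 286; python3 - <<'E'
from h import *
import pickle
# direct: gauge right edge (z=.012) vs roller left (z=.016), rel. to gauge left edge at rail
for n,(gr,rl,rt,y) in {'w19':(532,540,737,480),'w18':(588,597,795,468)}.items():
    c=pickle.load(open(n+'.pkl','rb')); z=lambda x,y:(240+x/5-.4,90+y/5-.4)
    a=onz(c,[z(gr,y)],.012)[0];b=onz(c,[z(rl,y)],.016)[0];e=onz(c,[z(rt,y)],.016)[0]; print(n,'play',(b-a)[0]*1000,'roller diam',(e-b)[0]*1000)
E
```

```text
left edge deg 3.6699960512459295 res 8.273063182965326e-05
21 roller [0.53089 0.02897 0.01838] dist 0.09298393354342498 gap 62.98393354342498
21 roller [0.53117 0.02878 0.018  ] dist 0.09327319349061121 gap 63.273193490611206
left edge deg 3.4503040538672787 res 0.000124290187404735
23 roller [0.53049 0.02948 0.01832] dist 0.09277550865776034 gap 62.77550865776034
23 roller [0.53064 0.02944 0.018  ] dist 0.09293052829215623 gap 62.930528292156225
w19 play 1.1720576597047394 roller diam 35.678287468930094
w18 play 1.1972125399092315 roller diam 35.65168453738443
```

```bash
python3 - <<'E'
from h import *
q=O+RM@np.array([.0029,-.025]); to([*q,.046],np.radians(-3.42))
E
```

```text
rot(tool,deg) [ 0.03  0.04 -0.03] shift old axes [49.7 -0.7 -9.1] after rot [49.7 -0.6 -9. ]
```

Emit:
drive_tool --steps '[{"delta_rot": [0,0,0],"delta_pos": [0,-0.7,-9.1],"gripper": 0.3},{"delta_rot": [0,0,0],"delta_pos": [25,0,0],"gripper": 0.3},{"delta_rot": [0,0,0],"delta_pos": [24.5,0,0],"gripper": 0.3},{"delta_rot": [0,0,0],"delta_pos": [0,0,0],"gripper": 0.3},{"delta_rot": [0,0,0],"delta_pos": [0,0,0],"gripper": 0.0},{"delta_rot": [0,0,0],"delta_pos": [0,0,0],"gripper": 0.0},{"delta_rot": [0,0,0],"delta_pos": [0,0,0],"gripper": 0.0},{"delta_rot": [0,0,0],"delta_pos": [0,0,0],"gripper": 0.0}]'

```text
clock: 37.08
eef_pos: [0.4817, 0.0138, 0.0476]
orientation: [0.047, 1.568, -0.047]
force: [0.1, 0.6, 3.5]
grip_width: 0.0098
```

```bash
python3 st.py
```

```text
37.075 dock [  3.2  -25.37] z 0.0476 yaw -3.4 F [0.1 0.6 3.5] T [-0.    0.12  0.01] 0.0098
```

Emit:
drive_tool --steps '[{"delta_rot": [0,0,0],"delta_pos": [-0.5,4,0],"gripper": 0.0},{"delta_rot": [0,0,0],"delta_pos": [0,6,0],"gripper": 0.0},{"delta_rot": [0,0,0],"delta_pos": [0,6,0],"gripper": 0.0},{"delta_rot": [0,0,0],"delta_pos": [0,6,0],"gripper": 0.0},{"delta_rot": [0,0,0],"delta_pos": [0,0,0],"gripper": 0.0}]'

```text
clock: 37.7
eef_pos: [0.4829, 0.0364, 0.0476]
orientation: [0.047, 1.568, -0.046]
force: [0.5, -0.9, 5.6]
grip_width: 0.0098
```

```bash
python3 st.py
```

```text
37.7 dock [ 3.06 -2.7 ] z 0.0476 yaw -3.36 F [ 0.5 -0.9  5.6] T [-0.49 -0.09  0.02] 0.0098
```

Emit:
drive_tool --steps '[{"delta_rot": [0,0,0],"delta_pos": [0,7,0],"gripper": 0.0},{"delta_rot": [0,0,0],"delta_pos": [0,7,0],"gripper": 0.0},{"delta_rot": [0,0,0],"delta_pos": [0,7,0],"gripper": 0.0},{"delta_rot": [0,0,0],"delta_pos": [0,7,0],"gripper": 0.0},{"delta_rot": [0,0,0],"delta_pos": [0,7,0],"gripper": 0.0},{"delta_rot": [0,0,0],"delta_pos": [0,7,0],"gripper": 0.0},{"delta_rot": [0,0,0],"delta_pos": [0,0,0],"gripper": 0.0}]'

```text
clock: 38.58
eef_pos: [0.4855, 0.0785, 0.0477]
orientation: [0.047, 1.568, -0.045]
force: [1.1, -1.8, 6.2]
grip_width: 0.0097
```

```bash
python3 st.py
```

```text
38.575 dock [ 3.19 39.47] z 0.0477 yaw -3.36 F [ 1.1 -1.8  6.2] T [-0.54 -0.19  0.04] 0.0097
```

Emit:
drive_tool --steps '[{"delta_rot": [0,0,0],"delta_pos": [-0.7,8,0],"gripper": 0.0},{"delta_rot": [0,0,0],"delta_pos": [0,12,0],"gripper": 0.0},{"delta_rot": [0,0,0],"delta_pos": [0,12,0],"gripper": 0.0},{"delta_rot": [0,0,0],"delta_pos": [0,12,0],"gripper": 0.0},{"delta_rot": [0,0,0],"delta_pos": [0,0,0],"gripper": 0.0},{"delta_rot": [0,0,0],"delta_pos": [0,0,0],"gripper": 0.0}]'

```text
clock: 39.33
eef_pos: [0.4881, 0.1227, 0.048]
orientation: [0.048, 1.568, -0.045]
force: [3.9, -1.2, 4.1]
grip_width: 0.0097
```

```bash
python3 st.py; python3 v.py w20 200 440 100 280 3; python3 - <<'E'
from h import *
import pickle
E
```

```text
39.325 dock [ 3.08 83.77] z 0.048 yaw -3.4 F [ 3.9 -1.2  4.1] T [ 0.03 -0.86 -0.05] 0.0097
39.325 [0.4880758  0.12273873 0.04798206]
```

View pics/w20z.png

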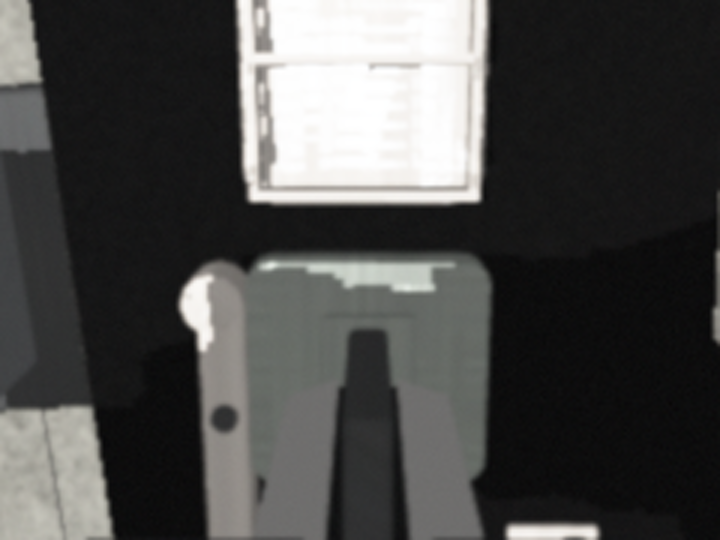

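```bash
python3 - <<'E'
from h import *
import pickle
c=pickle.load(open('w20.pkl','rb'))
z=lambda L:[(200+x/3-.33,100+y/3-.33) for x,y in L]
for r in (252,258,262): print([dk(x).round(1) for x in onz(c,z([(370,r)]),.012)])
E
```

```text
[array([  3. , 112.2])]
[array([  3. , 110.7])]
[array([  3. , 109.6])]
```

Emit:
drive_tool --steps '[{"delta_rot": [0,0,0],"delta_pos": [-0.3,0,0.8],"gripper": 0.0},{"delta_rot": [0,0,0],"delta_pos": [0,-8,0],"gripper": 0.0},{"delta_rot": [0,0,0],"delta_pos": [0,-8,0],"gripper": 0.0},{"delta_rot": [0,0,0],"delta_pos": [0,-8,0],"gripper": 0.0},{"delta_rot": [0,0,0],"delta_pos": [0,-8,0],"gripper": 0.0},{"delta_rot": [0,0,0],"delta_pos": [0,-8,0],"gripper": 0.0},{"delta_rot": [0,0,0],"delta_pos": [0,-8,0],"gripper": 0.0},{"delta_rot": [0,0,0],"delta_pos": [0,0,0],"gripper": 0.0}]'

```text
clock: 40.38
eef_pos: [0.4851, 0.0751, 0.0475]
orientation: [0.051, 1.57, -0.044]
force: [4.7, 2.7, 2.6]
grip_width: 0.0099
```

```bash
python3 st.py
```

```text
40.375 dock [ 2.98 36.05] z 0.0475 yaw -3.45 F [4.7 2.7 2.6] T [ 0.79 -1.02 -0.1 ] 0.0099
```

Emit:
drive_tool --steps '[{"delta_rot": [0,0,0],"delta_pos": [0,-5,0],"gripper": 0.0},{"delta_rot": [0,0,0],"delta_pos": [0,-5,0],"gripper": 0.0},{"delta_rot": [0,0,0],"delta_pos": [0,-5,0],"gripper": 0.0},{"delta_rot": [0,0,0],"delta_pos": [0,-5,0],"gripper": 0.0},{"delta_rot": [0,0,0],"delta_pos": [0,-5,0],"gripper": 0.0},{"delta_rot": [0,0,0],"delta_pos": [0,0,0],"gripper": 0.0}]'

```text
clock: 41.12
eef_pos: [0.4836, 0.0507, 0.0475]
orientation: [0.051, 1.57, -0.043]
force: [4.6, 3.6, 3.1]
grip_width: 0.0096
```

```bash
python3 st.py
```

```text
41.125 dock [ 2.93 11.57] z 0.0475 yaw -3.44 F [4.6 3.6 3.1] T [ 0.93 -1.01 -0.07] 0.0096
```

Emit:
drive_tool --steps '[{"delta_rot": [0,0,0],"delta_pos": [0,-5,0.9],"gripper": 0.0},{"delta_rot": [0,0,0],"delta_pos": [0,-5,0],"gripper": 0.0},{"delta_rot": [0,0,0],"delta_pos": [0,-5,0],"gripper": 0.0},{"delta_rot": [0,0,0],"delta_pos": [0,-5,0],"gripper": 0.0},{"delta_rot": [0,0,0],"delta_pos": [0,-5,0],"gripper": 0.0},{"delta_rot": [0,0,0],"delta_pos": [0,-5,0],"gripper": 0.0},{"delta_rot": [0,0,0],"delta_pos": [0,-5,0],"gripper": 0.0},{"delta_rot": [0,0,0],"delta_pos": [0,-5,0],"gripper": 0.0},{"delta_rot": [0,0,0],"delta_pos": [0,0,0],"gripper": 0.0}]'

```text
clock: 42.25
eef_pos: [0.4812, 0.0105, 0.0473]
orientation: [0.05, 1.573, -0.043]
force: [2.1, 4.4, 4.2]
grip_width: 0.0098
```

```bash
python3 st.py; python3 v.py w21 200 440 100 280 3
```

```text
42.25 dock [  2.87 -28.65] z 0.0473 yaw -3.42 F [2.1 4.4 4.2] T [ 1.15 -0.5  -0.04] 0.0098
42.25 [0.48115712 0.01053153 0.04732884]
```

View pics/w21z.png

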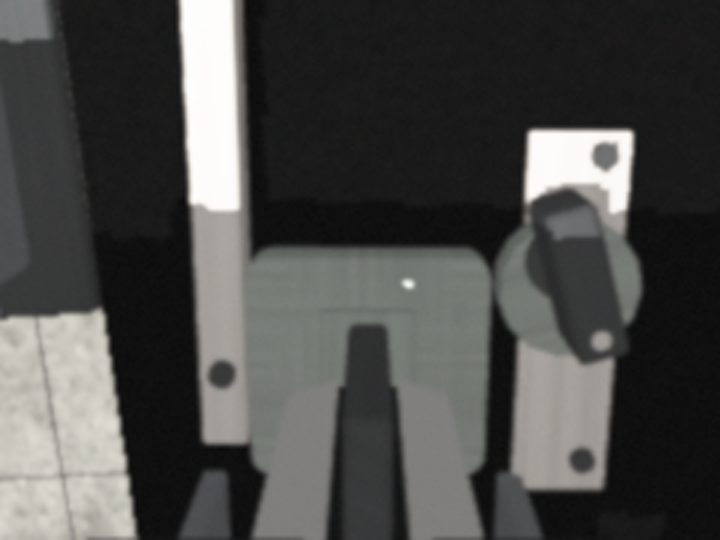

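Emit:
drive_tool --steps '[{"delta_rot": [0,0,0],"delta_pos": [0,-4,0],"gripper": 0.0},{"delta_rot": [0,0,0],"delta_pos": [0,-4,0],"gripper": 0.0},{"delta_rot": [0,0,0],"delta_pos": [0,-4,0],"gripper": 0.0},{"delta_rot": [0,0,0],"delta_pos": [0,0,0],"gripper": 0.0},{"delta_rot": [0,0,0],"delta_pos": [0,0,0],"gripper": 0.0}]'

```text
clock: 42.92
eef_pos: [0.4806, -0.0039, 0.0476]
orientation: [0.046, 1.572, -0.048]
force: [-0.8, 1.2, 2.7]
grip_width: 0.0096
```

```bash
python3 st.py; python3 v.py w22 200 440 100 280 3; python3 - <<'E'
from h import *
import pickle
im=cv2.imread('pics/w22.png'); g=cv2.cvtColor(im,cv2.COLOR_BGR2GRAY); print(g[170:195,310].tolist(),g[170:195,330].tolist())
c=pickle.load(open('w22.pkl','rb'))
for r in range(176,192,2): print(r,dk(onz(c,[(320,r)],.012)[0]).round(1))
E
```

```text
42.925 dock [  3.22 -43.08] z 0.0476 yaw -3.41 F [-0.8  1.2  2.7] T [ 0.33  0.24 -0.02] 0.0096
42.925 [ 0.48064874 -0.0039004   0.04755714]
[22, 22, 21, 21, 22, 22, 22, 19, 22, 20, 23, 34, 75, 117, 129, 135, 145, 152, 155, 155, 155, 155, 155, 154, 156] [19, 20, 21, 21, 21, 21, 22, 20, 23, 20, 23, 40, 80, 116, 126, 133, 146, 151, 153, 153, 152, 152, 153, 154, 155]
176 [ 0.8 -8.7]
178 [  0.8 -10.2]
180 [  0.8 -11.8]
182 [  0.8 -13.3]
184 [  0.8 -14.9]
186 [  0.7 -16.4]
188 [  0.7 -18. ]
190 [  0.7 -19.5]
```

View pics/w22z.png

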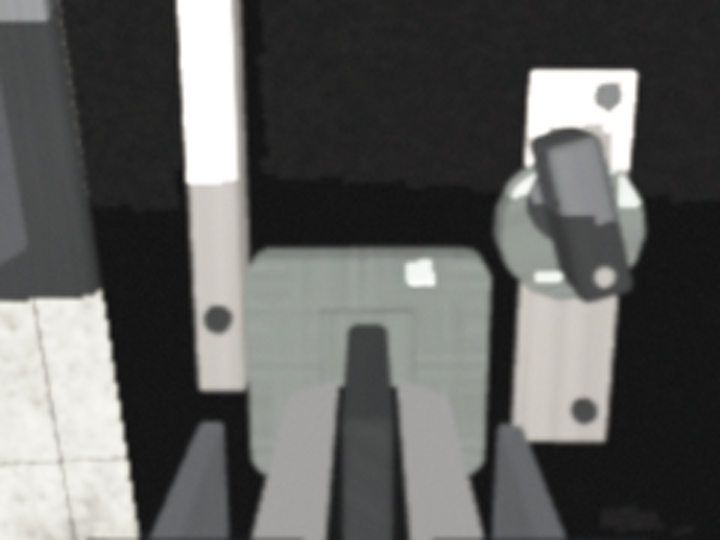

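Emit:
drive_tool --steps '[{"delta_rot": [0,0,0],"delta_pos": [0,5,0],"gripper": 0.0},{"delta_rot": [0,0,0],"delta_pos": [0,7,0],"gripper": 0.0},{"delta_rot": [0,0,0],"delta_pos": [0,7,0],"gripper": 0.0},{"delta_rot": [0,0,0],"delta_pos": [0,7,0],"gripper": 0.0},{"delta_rot": [0,0,0],"delta_pos": [0,7,0],"gripper": 0.0},{"delta_rot": [0,0,0],"delta_pos": [0,7,0],"gripper": 0.0},{"delta_rot": [0,0,0],"delta_pos": [0,7,0],"gripper": 0.0},{"delta_rot": [0,0,0],"delta_pos": [0,7,0],"gripper": 0.0},{"delta_rot": [0,0,0],"delta_pos": [0,7,0],"gripper": 0.0},{"delta_rot": [0,0,0],"delta_pos": [0,7,0],"gripper": 0.0},{"delta_rot": [0,0,0],"delta_pos": [0,0,0],"gripper": 0.0}]'

```text
clock: 44.35
eef_pos: [0.4852, 0.0656, 0.0476]
orientation: [0.047, 1.571, -0.045]
force: [-0.8, -0.1, -2.4]
grip_width: 0.0097
```

```bash
python3 st.py
```

```text
44.35 dock [ 3.6  26.59] z 0.0476 yaw -3.35 F [-0.8 -0.1 -2.4] T [ 0.05  0.06 -0.  ] 0.0097
```

Emit:
drive_tool --steps '[{"delta_rot": [0,0,0],"delta_pos": [0,11,0],"gripper": 0.0},{"delta_rot": [0,0,0],"delta_pos": [0,12,0],"gripper": 0.0},{"delta_rot": [0,0,0],"delta_pos": [0,12,0],"gripper": 0.0},{"delta_rot": [0,0,0],"delta_pos": [0,12,0],"gripper": 0.0},{"delta_rot": [0,0,0],"delta_pos": [0,10,0],"gripper": 0.0},{"delta_rot": [0,0,0],"delta_pos": [0,0,0],"gripper": 0.0},{"delta_rot": [0,0,0],"delta_pos": [-10,0,1],"gripper": 0.0},{"delta_rot": [0,0,0],"delta_pos": [-30,0,0],"gripper": 0.0},{"delta_rot": [0,0,0],"delta_pos": [-25,0,0],"gripper": 0.0},{"delta_rot": [0,0,0],"delta_pos": [0,0,0],"gripper": 0.0}]'

```text
clock: 45.6
eef_pos: [0.4919, 0.1213, 0.1161]
orientation: [0.048, 1.564, -0.046]
force: [-0.3, -1.0, -2.6]
grip_width: 0.01
```

```bash
python3 st.py;  python3 v.py w23 200 440 100 280 3; python3 - <<'E'
from h import *
to([.6440,.0190,.112],np.radians(-17))
E
```

```text
45.6 dock [ 7.03 82.58] z 0.1161 yaw -3.44 F [-0.3 -1.  -2.6] T [-0.01  0.02 -0.  ] 0.01
45.6 [0.49194857 0.12131102 0.11612433]
rot(tool,deg) [13.57  0.16 -0.04] shift old axes [  2.5 -92.8 159.2] after rot [  2.1 -52.9 176.5]
```

View pics/w23z.png

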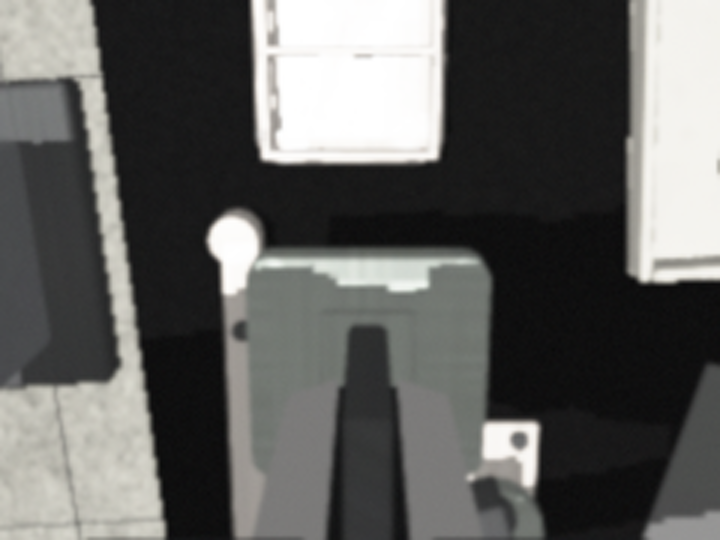

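Emit:
drive_tool --steps '[{"delta_rot": [6.8,0,0],"delta_pos": [0,0,0],"gripper": 0.0},{"delta_rot": [6.8,0,0],"delta_pos": [0,0,0],"gripper": 0.0},{"delta_rot": [0,0,0],"delta_pos": [0,-13,44.2],"gripper": 0.0},{"delta_rot": [0,0,0],"delta_pos": [0,-13,44.2],"gripper": 0.0},{"delta_rot": [0,0,0],"delta_pos": [0,-13,44.2],"gripper": 0.0},{"delta_rot": [0,0,0],"delta_pos": [0,-12.4,44.2],"gripper": 0.0},{"delta_rot": [0,0,0],"delta_pos": [0,0,0],"gripper": 0.0},{"delta_rot": [0,0,0],"delta_pos": [0,0,0],"gripper": 0.0}]'

```text
clock: 46.65
eef_pos: [0.6425, 0.0208, 0.1109]
orientation: [0.233, 1.562, -0.233]
force: [-0.4, -0.3, -1.9]
grip_width: 0.0096
```

```bash
python3 st.py;  python3 v.py w24 200 440 100 280 3; python3 - <<'E'
from h import *
to([.6450,.0205,.051],np.radians(-17))
E
```

```text
46.65 dock [163.35  -8.81] z 0.1109 yaw -17.02 F [-0.4 -0.3 -1.9] T [-0.07  0.07  0.01] 0.0096
46.65 [0.64253315 0.02075721 0.11094794]
rot(tool,deg) [ 0.02 -0.17  0.01] shift old axes [60.6  0.1  2.8] after rot [60.7  0.1  2.6]
```

View pics/w24z.png

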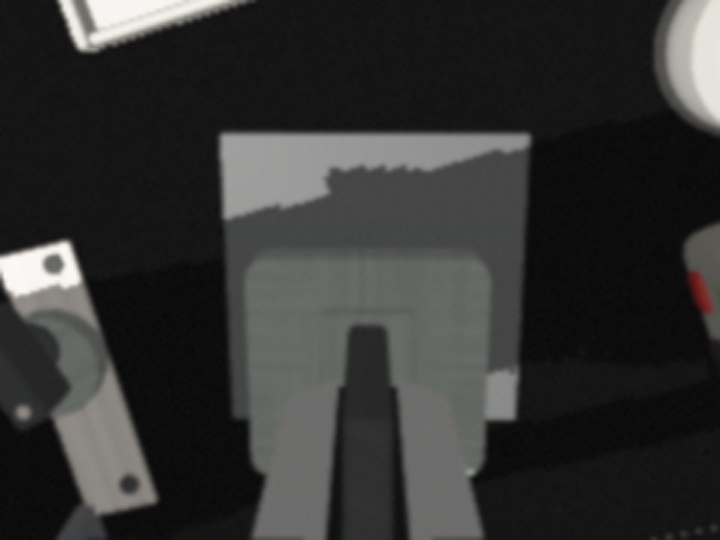

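Emit:
drive_tool --steps '[{"delta_rot": [0,0,0],"delta_pos": [30,0,2.6],"gripper": 0.0},{"delta_rot": [0,0,0],"delta_pos": [22,0,0],"gripper": 0.0},{"delta_rot": [0,0,0],"delta_pos": [6,0,0],"gripper": 0.0},{"delta_rot": [0,0,0],"delta_pos": [2,0,0],"gripper": 0.0},{"delta_rot": [0,0,0],"delta_pos": [0,0,0],"gripper": 0.0}]'

```text
clock: 47.32
eef_pos: [0.6469, 0.0201, 0.0543]
orientation: [0.233, 1.556, -0.232]
force: [-0.1, 0.1, -2.9]
grip_width: 0.0098
```

```bash
python3 st.py
```

```text
47.325 dock [167.72  -9.22] z 0.0543 yaw -16.98 F [-0.1  0.1 -2.9] T [-0.07  0.09 -0.  ] 0.0098
```

Emit:
drive_tool --steps '[{"delta_rot": [0,0,0],"delta_pos": [2,0,0],"gripper": 0.0},{"delta_rot": [0,0,0],"delta_pos": [1,0,0],"gripper": 0.0},{"delta_rot": [0,0,0],"delta_pos": [0,0,0],"gripper": 0.0}]'

```text
clock: 47.7
eef_pos: [0.6467, 0.0198, 0.0506]
orientation: [0.233, 1.557, -0.233]
force: [-0.1, 1.1, 0.3]
grip_width: 0.0099
```

```bash
python3 st.py
```

```text
47.7 dock [167.59  -9.54] z 0.0506 yaw -17.0 F [-0.1  1.1  0.3] T [ 0.02  0.16 -0.01] 0.0099
```

```bash
python3 - <<'E'
from h import *
p,r=pose()
# after lift of 65
q=np.array([.622,.156,.1156]); print((Rt(np.radians(-3.42)).inv().apply(q-(p+[0,0,.065]))*1000).round(1))
E
```

```text
[  0.  134.5 -32.8]
```

Emit:
drive_tool --steps '[{"delta_rot": [0,0,0],"delta_pos": [0,0,0],"gripper": 0.3},{"delta_rot": [0,0,0],"delta_pos": [0,0,0],"gripper": 0.4},{"delta_rot": [0,0,0],"delta_pos": [-30,0,0],"gripper": 0.45},{"delta_rot": [0,0,0],"delta_pos": [-35,0,0],"gripper": 0.5},{"delta_rot": [-6.79,0,0],"delta_pos": [0,0,0],"gripper": 0.5},{"delta_rot": [-6.79,0,0],"delta_pos": [0,0,0],"gripper": 0.5},{"delta_rot": [0,0,0],"delta_pos": [0,45,-11],"gripper": 0.5},{"delta_rot": [0,0,0],"delta_pos": [0,45,-11],"gripper": 0.5},{"delta_rot": [0,0,0],"delta_pos": [0,44.5,-11],"gripper": 0.5},{"delta_rot": [0,0,0],"delta_pos": [0,0,0],"gripper": 0.5},{"delta_rot": [0,0,0],"delta_pos": [0,0,0],"gripper": 0.5}]'

```text
clock: 49.08
eef_pos: [0.6216, 0.1557, 0.115]
orientation: [0.046, 1.57, -0.047]
force: [-0.8, -0.7, 0.4]
grip_width: 0.0471
```

```bash
python3 st.py;  python3 v.py w25 0 640 0 400 1; python3 - <<'E'
from h import *
for r in find_in('wrist','vial_a'): print(r['location'].round(4) if hasattr(r['location'],'round') else r['location'],round(r['confidence'],2))
save('top','top1.png'); im=cv2.imread('pics/top1.png'); cv2.imwrite('pics/top1z.png',cv2.resize(im[180:300,160:360],None,fx=4,fy=4,interpolation=cv2.INTER_CUBIC))
E
```

```text
49.075 dock [134.38 124.68] z 0.115 yaw -3.4 F [-0.8 -0.7  0.4] T [-0.06  0.1   0.05] 0.0471
49.075 [0.62157837 0.15573724 0.11501163]
[0.6036, 0.2386, 0.0566] 0.88
[0.6197, 0.1657, 0.0536] 0.8
[0.6616, 0.2829, 0.0534] 0.58
```

View pics/w25.png

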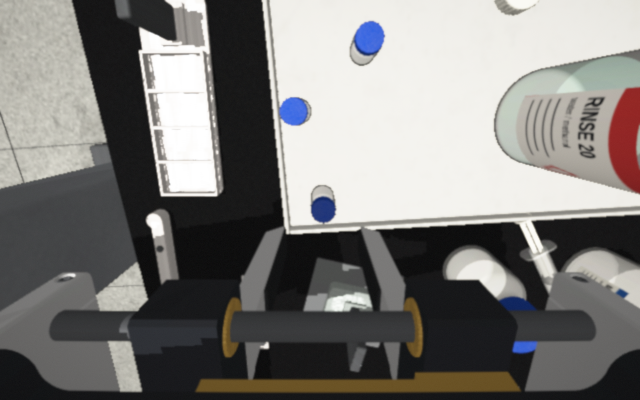

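View pics/top1z.png

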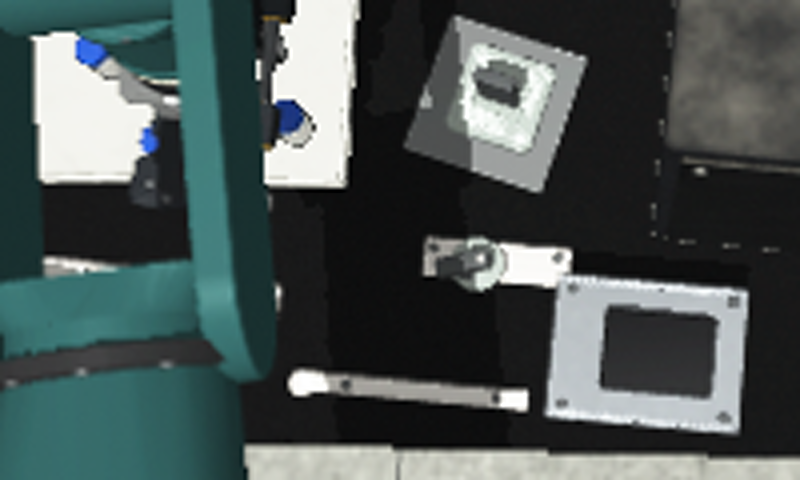

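```bash
python3 - <<'E'
from h import *
import pickle
c=pickle.load(open('w25.pkl','rb')); im=cv2.imread('pics/w25.png')
hsv=cv2.cvtColor(im,cv2.COLOR_BGR2HSV); m=((hsv[...,0]>100)&(hsv[...,0]<130)&(hsv[...,1]>150)&(hsv[...,2]>60)).astype(np.uint8)
n,l,s,ce=cv2.connectedComponentsWithStats(m)
for i in range(1,n):
    if s[i,4]>100: print(s[i],ce[i],onz(c,[ce[i]],.052)[0].round(4))
cv2.imwrite('pics/w25z.png',cv2.resize(im[160:260,240:400],None,fx=5,fy=5,interpolation=cv2.INTER_CUBIC))
E
```

```text
[355  22  29  33 718] [368.83844011  38.02367688] [0.6637 0.2862 0.052 ]
[280  98  27  27 567] [293.34038801 110.90652557] [0.6031 0.2376 0.052 ]
[312 197  23  25 432] [322.80324074 208.96759259] [0.6214 0.1546 0.052 ]
[500 297  36  13 322] [516.3447205 303.9378882] [0.8021 0.0467 0.052 ]
[512 341  24  13 276] [523.25724638 346.67391304] [ 0.8158 -0.005   0.052 ]
```

View pics/w25z.png

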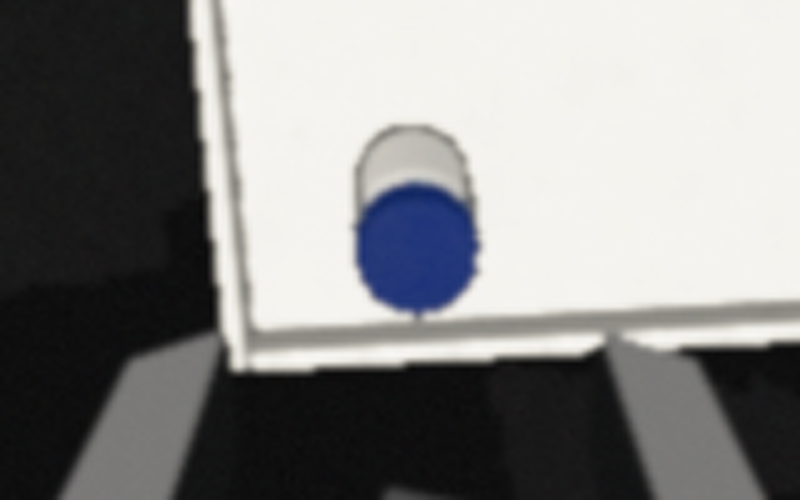

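Emit:
drive_tool --steps '[{"delta_rot": [0,0,0],"delta_pos": [40,-0.5,0],"gripper": 0.5},{"delta_rot": [0,0,0],"delta_pos": [36,0,0],"gripper": 0.5},{"delta_rot": [0,0,0],"delta_pos": [9,0,0],"gripper": 0.5},{"delta_rot": [0,0,0],"delta_pos": [0,0,0],"gripper": 0.5},{"delta_rot": [0,0,0],"delta_pos": [0,0,0],"gripper": 0.15},{"delta_rot": [0,0,0],"delta_pos": [0,0,0],"gripper": 0.15},{"delta_rot": [0,0,0],"delta_pos": [0,0,0],"gripper": 0.15},{"delta_rot": [0,0,0],"delta_pos": [0,0,0],"gripper": 0.15}]'

```text
clock: 50.22
eef_pos: [0.6221, 0.1558, 0.0313]
orientation: [0.047, 1.568, -0.046]
force: [-0.1, -0.9, 4.6]
grip_width: 0.0224
```

```bash
python3 st.py
```

```text
50.225 dock [134.92 124.74] z 0.0313 yaw -3.41 F [-0.1 -0.9  4.6] T [-0.1   0.14  0.05] 0.0224
```

Emit:
drive_tool --steps '[{"delta_rot": [0,0,0],"delta_pos": [-25,0,0],"gripper": 0.15},{"delta_rot": [0,0,0],"delta_pos": [-35,0,0],"gripper": 0.15},{"delta_rot": [0,0,0],"delta_pos": [0,10,-60],"gripper": 0.15},{"delta_rot": [0,0,0],"delta_pos": [0,10,-60],"gripper": 0.15},{"delta_rot": [0,0,0],"delta_pos": [0,0,-15],"gripper": 0.15},{"delta_rot": [0,0,0],"delta_pos": [0,0,0],"gripper": 0.15},{"delta_rot": [0,0,0],"delta_pos": [0,0,0],"gripper": 0.15}]'

```text
clock: 51.1
eef_pos: [0.4894, 0.1834, 0.0903]
orientation: [0.048, 1.569, -0.047]
force: [-0.4, -0.1, 0.4]
grip_width: 0.0225
```

```bash
python3 st.py;  python3 v.py w26 220 420 60 260 4
```

```text
51.1 dock [  0.83 144.42] z 0.0903 yaw -3.46 F [-0.4 -0.1  0.4] T [-0.05  0.05 -0.01] 0.0225
51.1 [0.48944792 0.18340957 0.09034084]
```

View pics/w26z.png

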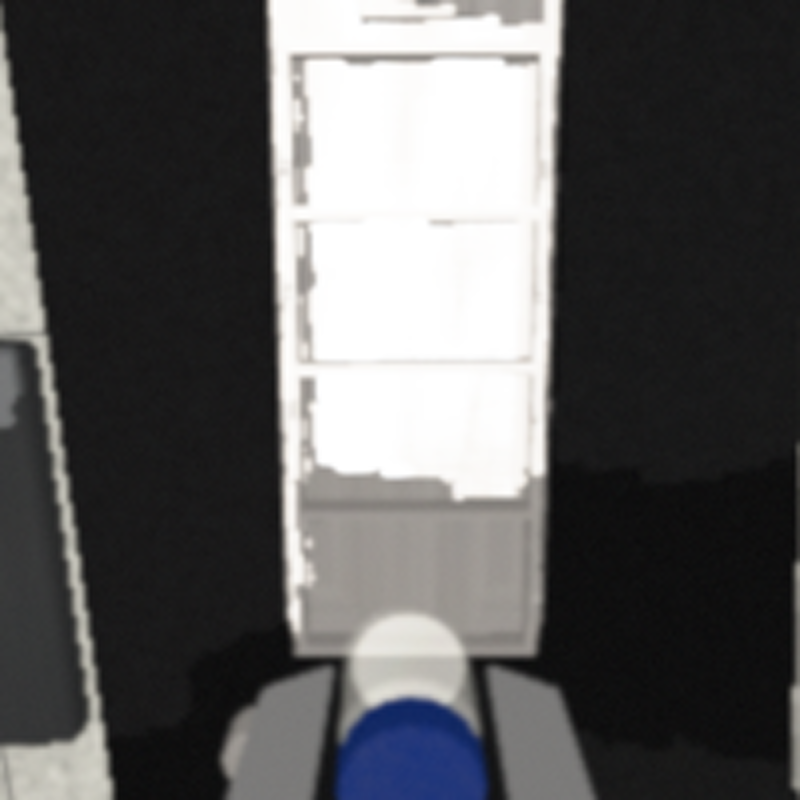

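```bash
python3 - <<'E'
from h import *
import pickle
c=pickle.load(open('w26.pkl','rb'))
for Y in (48,213,365,508,640,656): print(Y,dk(onz(c,[(320,60+Y/4-.4)],.014)[0]).round(1),dk(onz(c,[(320,60+Y/4-.4)],.004)[0]).round(1))
for X in (278,300,540,553): print(X,dk(onz(c,[(220+X/4-.4,150)],.014)[0]).round(1))
E
```

```text
48 [ -1.4 256.1] [ -1.5 257.3]
213 [ -1.5 224. ] [ -1.6 224. ]
365 [ -1.6 192.3] [ -1.7 191.1]
508 [ -1.8 160.5] [ -1.8 158. ]
640 [ -1.9 129.1] [ -1.9 125.4]
656 [ -1.9 125.1] [ -2.  121.3]
278 [-28.4 193.1]
300 [-23.6 193.1]
540 [ 28.3 193. ]
553 [ 31.1 193. ]
```

Emit:
drive_tool --steps '[{"delta_rot": [0,0,0],"delta_pos": [30,0,0.6],"gripper": 0.15},{"delta_rot": [0,0,0],"delta_pos": [24,0,0],"gripper": 0.15},{"delta_rot": [0,0,0],"delta_pos": [5,0,0],"gripper": 0.15},{"delta_rot": [0,0,0],"delta_pos": [1,0,0],"gripper": 0.15},{"delta_rot": [0,0,0],"delta_pos": [0,0,0],"gripper": 0.15}]'

```text
clock: 51.78
eef_pos: [0.4897, 0.1837, 0.0308]
orientation: [0.048, 1.568, -0.047]
force: [1.0, -0.4, 0.6]
grip_width: 0.0222
```

```bash
python3 st.py
```

```text
51.775 dock [  1.04 144.74] z 0.0308 yaw -3.44 F [ 1.  -0.4  0.6] T [-0.08  0.08  0.05] 0.0222
```

Lower 1.5 mm more, release, rise and go over vial B.

Emit:
drive_tool --steps '[{"delta_rot": [0,0,0],"delta_pos": [1.2,0,0],"gripper": 0.15},{"delta_rot": [0,0,0],"delta_pos": [0.5,0,0],"gripper": 0.15},{"delta_rot": [0,0,0],"delta_pos": [0,0,0],"gripper": 0.15}]'

```text
clock: 52.15
eef_pos: [0.4892, 0.1838, 0.0293]
orientation: [0.047, 1.568, -0.046]
force: [-0.8, 0.3, 4.0]
grip_width: 0.0221
```

```bash
python3 st.py; python3 - <<'E'
from h import *
to([.6031,.2386,.115])
E
```

```text
52.15 dock [  0.59 144.74] z 0.0293 yaw -3.41 F [-0.8  0.3  4. ] T [-0.11  0.15 -0.01] 0.0221
rot(tool,deg) [0. 0. 0.] shift old axes [-85.5  61.6 110.6] after rot [-85.5  61.6 110.6]
```

Emit:
drive_tool --steps '[{"delta_rot": [0,0,0],"delta_pos": [0,0,0],"gripper": 0.35},{"delta_rot": [0,0,0],"delta_pos": [0,0,0],"gripper": 0.45},{"delta_rot": [0,0,0],"delta_pos": [-30,0,0],"gripper": 0.5},{"delta_rot": [0,0,0],"delta_pos": [-56,0,0],"gripper": 0.5},{"delta_rot": [0,0,0],"delta_pos": [0,31,55],"gripper": 0.5},{"delta_rot": [0,0,0],"delta_pos": [0,30.6,55],"gripper": 0.5},{"delta_rot": [0,0,0],"delta_pos": [0,0,0],"gripper": 0.5},{"delta_rot": [0,0,0],"delta_pos": [0,0,0],"gripper": 0.5},{"delta_rot": [0,0,0],"delta_pos": [0,0,0],"gripper": 0.5}]'

```text
clock: 53.28
eef_pos: [0.6, 0.2376, 0.1151]
orientation: [0.047, 1.57, -0.047]
force: [-0.1, 0.5, 0.1]
grip_width: 0.0471
```

```bash
cat > cap.py <<'E'
from h import *
import pickle,sys
n=sys.argv[1]
c=pickle.load(open(n+'.pkl','rb')); im=cv2.imread('pics/%s.png'%n); p,r=pose()
hsv=cv2.cvtColor(im,cv2.COLOR_BGR2HSV); m=((hsv[...,0]>100)&(hsv[...,0]<130)&(hsv[...,1]>150)&(hsv[...,2]>60)).astype(np.uint8)
k,l,s,ce=cv2.connectedComponentsWithStats(m)
for i in range(1,k):
    if s[i,4]>100: w=onz(c,[ce[i]],.053)[0]; print(s[i],ce[i].round(1),w.round(4),'tool',(r.inv().apply(w-p)*1000).round(1))
E
python3 st.py;  python3 v.py w27 0 640 0 400 1; python3 cap.py w27
```

```text
53.275 dock [107.96 205.14] z 0.1151 yaw -3.42 F [-0.1  0.5  0.1] T [-0.07  0.08  0.  ] 0.0471
53.275 [0.60000224 0.23763696 0.11507327]
[384 134  26  26 533] [396.7 146.9] [0.6634 0.2869 0.053 ] tool [62.6 52.8 60.1]
[316 196  22  24 435] [326.4 207.5] [0.6031 0.2384 0.053 ] tool [62.5  0.9  2.9]
[193 259  28  21 455] [206.9 269.7] [0.4896 0.1848 0.053 ] tool [  62.3  -59.4 -107.3]
[512 373  16  19 175] [520.6 379.6] [0.7971 0.0351 0.053 ] tool [  62.6 -190.5  208.6]
```

View pics/w27.png

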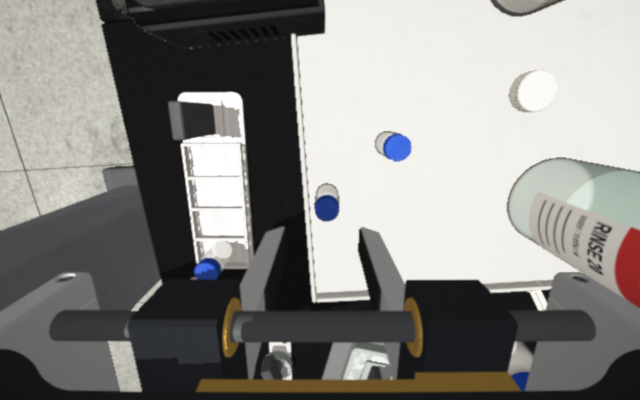

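Emit:
drive_tool --steps '[{"delta_rot": [0,0,0],"delta_pos": [40,0.3,2.9],"gripper": 0.5},{"delta_rot": [0,0,0],"delta_pos": [36,0,0],"gripper": 0.5},{"delta_rot": [0,0,0],"delta_pos": [9,0,0],"gripper": 0.5},{"delta_rot": [0,0,0],"delta_pos": [0,0,0],"gripper": 0.5},{"delta_rot": [0,0,0],"delta_pos": [0,0,0],"gripper": 0.15},{"delta_rot": [0,0,0],"delta_pos": [0,0,0],"gripper": 0.15},{"delta_rot": [0,0,0],"delta_pos": [0,0,0],"gripper": 0.15},{"delta_rot": [0,0,0],"delta_pos": [0,0,0],"gripper": 0.15}]'

```text
clock: 54.32
eef_pos: [0.6046, 0.2384, 0.0305]
orientation: [0.047, 1.568, -0.046]
force: [0.2, -0.0, 4.1]
grip_width: 0.0224
```

```bash
python3 st.py; python3 - <<'E'
from h import *
q=O+RM@np.array([.001,.1768]); to([*q,.090])
a=cams.get_calibration('top');b=cams.get_calibration('side')
for p,q in [((218,149),(205,278)),((189,97),(181,187)),((140,158),(181,350))]:
    o1,d1=ray(a,[p]);o2,d2=ray(b,[q]);d1=d1[0];d2=d2[0]
    t=np.linalg.lstsq(np.c_[d1,-d2],o2-o1,rcond=None)[0]; print(o1+t[0]*d1,o2+t[1]*d2)
E
```

```text
54.325 dock [112.54 206.15] z 0.0305 yaw -3.42 F [ 0.2 -0.   4.1] T [-0.14  0.07  0.03] 0.0224
rot(tool,deg) [0. 0. 0.] shift old axes [ -59.7  -29.3 -111.4] after rot [ -59.7  -29.3 -111.4]
[ 0.81052899  0.22020555 -0.02781286] [ 0.83204386  0.22596788 -0.01923133]
[0.82754865 0.21684563 0.27827835] [0.82960818 0.21745413 0.27944749]
[0.76928903 0.43309213 0.00091515] [0.77424984 0.43432972 0.0029717 ]
```

Emit:
drive_tool --steps '[{"delta_rot": [0,0,0],"delta_pos": [-25,0,0],"gripper": 0.15},{"delta_rot": [0,0,0],"delta_pos": [-35,0,0],"gripper": 0.15},{"delta_rot": [0,0,0],"delta_pos": [0,-15,-56],"gripper": 0.15},{"delta_rot": [0,0,0],"delta_pos": [0,-14.7,-55.4],"gripper": 0.15},{"delta_rot": [0,0,0],"delta_pos": [0,0,0],"gripper": 0.15},{"delta_rot": [0,0,0],"delta_pos": [0,0,0],"gripper": 0.15},{"delta_rot": [0,0,0],"delta_pos": [0,0,0],"gripper": 0.15}]'

```text
clock: 55.2
eef_pos: [0.4928, 0.2155, 0.09]
orientation: [0.048, 1.568, -0.046]
force: [0.5, -0.3, -1.2]
grip_width: 0.0218
```

```bash
python3 st.py;  python3 v.py w28 220 420 60 260 4
```

```text
55.2 dock [  2.26 176.7 ] z 0.09 yaw -3.43 F [ 0.5 -0.3 -1.2] T [-0.1   0.05  0.08] 0.0218
55.2 [0.49279667 0.21554663 0.09002457]
```

View pics/w28z.png

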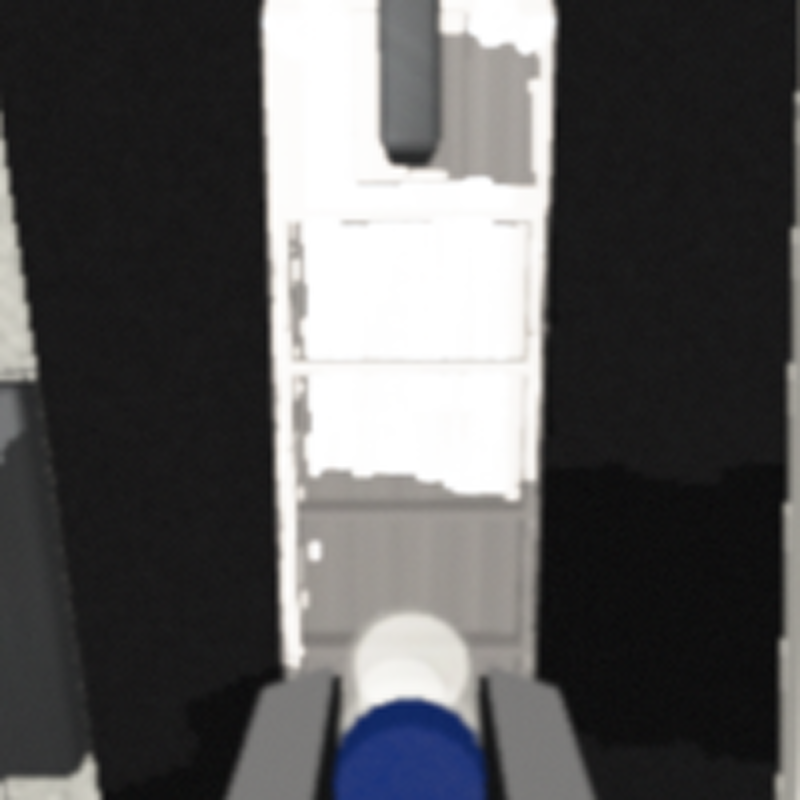

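Emit:
drive_tool --steps '[{"delta_rot": [0,0,0],"delta_pos": [30,0,-1],"gripper": 0.15},{"delta_rot": [0,0,0],"delta_pos": [24,0,0],"gripper": 0.15},{"delta_rot": [0,0,0],"delta_pos": [6,0,0],"gripper": 0.15},{"delta_rot": [0,0,0],"delta_pos": [1.5,0,0],"gripper": 0.15},{"delta_rot": [0,0,0],"delta_pos": [0,0,0],"gripper": 0.15}]'

```text
clock: 55.88
eef_pos: [0.4911, 0.2155, 0.0286]
orientation: [0.048, 1.568, -0.046]
force: [-0.4, 0.2, 0.9]
grip_width: 0.0221
```

```bash
python3 st.py;python3 - <<'E'
from h import *
to([.6640,.2868,.115])
E
```

```text
55.875 dock [  0.57 176.57] z 0.0286 yaw -3.43 F [-0.4  0.2  0.9] T [-0.13  0.15  0.04] 0.0221
rot(tool,deg) [0. 0. 0.] shift old axes [-86.   81.6 168.5] after rot [-86.   81.6 168.5]
```

Emit:
drive_tool --steps '[{"delta_rot": [0,0,0],"delta_pos": [0.5,0,0],"gripper": 0.15},{"delta_rot": [0,0,0],"delta_pos": [0,0,0],"gripper": 0.35},{"delta_rot": [0,0,0],"delta_pos": [0,0,0],"gripper": 0.45},{"delta_rot": [0,0,0],"delta_pos": [-30,0,0],"gripper": 0.5},{"delta_rot": [0,0,0],"delta_pos": [-56,0,0],"gripper": 0.5},{"delta_rot": [0,0,0],"delta_pos": [0,27.2,56.2],"gripper": 0.5},{"delta_rot": [0,0,0],"delta_pos": [0,27.2,56.2],"gripper": 0.5},{"delta_rot": [0,0,0],"delta_pos": [0,27.2,56.2],"gripper": 0.5},{"delta_rot": [0,0,0],"delta_pos": [0,0,0],"gripper": 0.5},{"delta_rot": [0,0,0],"delta_pos": [0,0,0],"gripper": 0.5},{"delta_rot": [0,0,0],"delta_pos": [0,0,0],"gripper": 0.5}]'

```text
clock: 57.25
eef_pos: [0.6622, 0.2864, 0.1149]
orientation: [0.047, 1.569, -0.046]
force: [-0.1, -0.5, -0.2]
grip_width: 0.0467
```

```bash
python3 st.py;  python3 v.py w29 0 640 0 400 1; python3 cap.py w29
```

```text
57.25 dock [167.18 257.49] z 0.1149 yaw -3.42 F [-0.1 -0.5 -0.2] T [-0.12  0.06 -0.03] 0.0467
57.25 [0.66224259 0.28635487 0.11494246]
[313 196  23  24 438] [324.1 207.8] [0.6634 0.287  0.053 ] tool [62.4  0.6  0.9]
[132 278  28  24 464] [144.3 288.7] [0.4892 0.2171 0.053 ] tool [  62.   -79.5 -168.8]
```

View pics/w29.png

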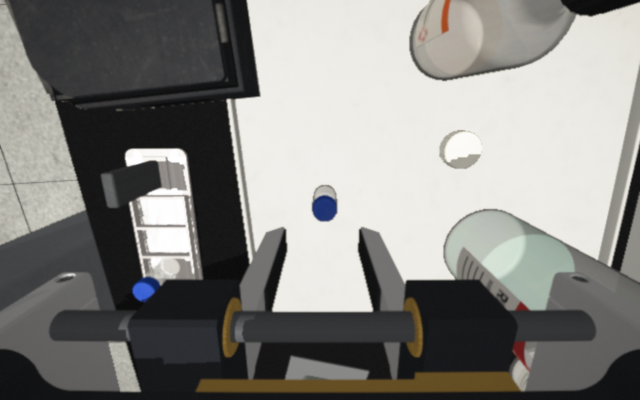

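Emit:
drive_tool --steps '[{"delta_rot": [0,0,0],"delta_pos": [40,0.3,1],"gripper": 0.5},{"delta_rot": [0,0,0],"delta_pos": [36,0,0],"gripper": 0.5},{"delta_rot": [0,0,0],"delta_pos": [9,0,0],"gripper": 0.5},{"delta_rot": [0,0,0],"delta_pos": [0,0,0],"gripper": 0.5},{"delta_rot": [0,0,0],"delta_pos": [0,0,0],"gripper": 0.15},{"delta_rot": [0,0,0],"delta_pos": [0,0,0],"gripper": 0.15},{"delta_rot": [0,0,0],"delta_pos": [0,0,0],"gripper": 0.15},{"delta_rot": [0,0,0],"delta_pos": [0,0,0],"gripper": 0.15}]'

```text
clock: 58.3
eef_pos: [0.6648, 0.2872, 0.0297]
orientation: [0.048, 1.568, -0.046]
force: [-0.7, -0.1, 3.6]
grip_width: 0.0222
```

```bash
python3 st.py; python3 - <<'E'
from h import *
q=O+RM@np.array([.001,.2089]); to([*q,.090])
E
```

```text
58.3 dock [169.64 258.45] z 0.0297 yaw -3.42 F [-0.7 -0.1  3.6] T [-0.05  0.19  0.03] 0.0222
rot(tool,deg) [0. 0. 0.] shift old axes [ -60.7  -49.5 -168.5] after rot [ -60.7  -49.5 -168.5]
```

Emit:
drive_tool --steps '[{"delta_rot": [0,0,0],"delta_pos": [-25,0,0],"gripper": 0.15},{"delta_rot": [0,0,0],"delta_pos": [-36,0,0],"gripper": 0.15},{"delta_rot": [0,0,0],"delta_pos": [0,-16.5,-56.2],"gripper": 0.15},{"delta_rot": [0,0,0],"delta_pos": [0,-16.5,-56.2],"gripper": 0.15},{"delta_rot": [0,0,0],"delta_pos": [0,-16.5,-56.2],"gripper": 0.15},{"delta_rot": [0,0,0],"delta_pos": [0,0,0],"gripper": 0.15},{"delta_rot": [0,0,0],"delta_pos": [0,0,0],"gripper": 0.15},{"delta_rot": [0,0,0],"delta_pos": [0,0,0],"gripper": 0.15}]'

```text
clock: 59.3
eef_pos: [0.4947, 0.248, 0.09]
orientation: [0.048, 1.568, -0.046]
force: [-0.0, -0.6, -0.1]
grip_width: 0.0217
```

```bash
python3 st.py;  python3 v.py w30 220 420 60 260 4
```

```text
59.3 dock [  2.24 209.16] z 0.09 yaw -3.44 F [-0.  -0.6 -0.1] T [-0.08  0.03 -0.01] 0.0217
59.3 [0.49470992 0.24795324 0.09003581]
```

View pics/w30z.png

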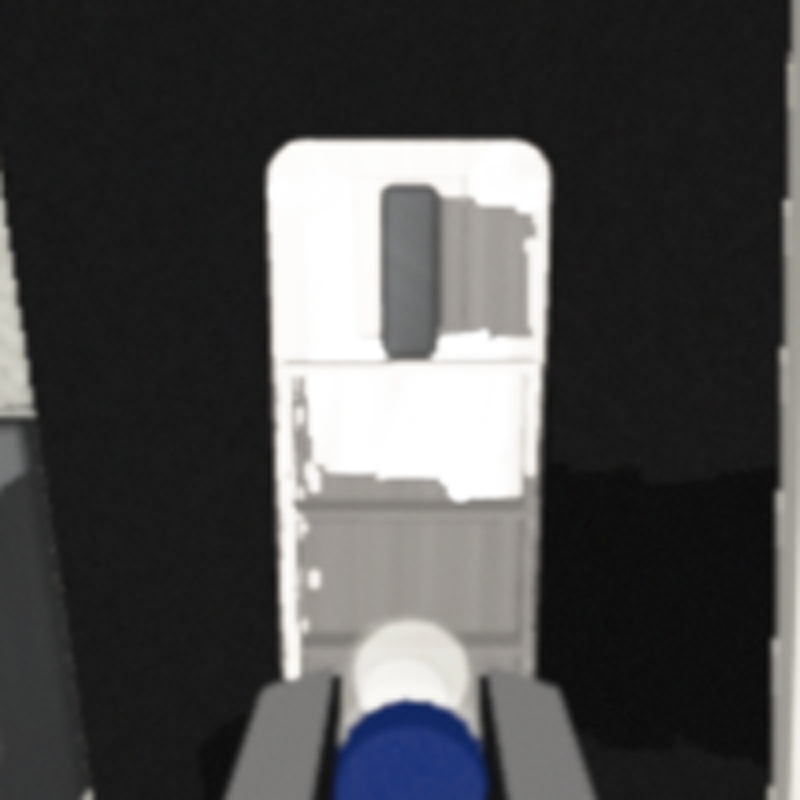

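Emit:
drive_tool --steps '[{"delta_rot": [0,0,0],"delta_pos": [30,0,-1],"gripper": 0.15},{"delta_rot": [0,0,0],"delta_pos": [24,0,0],"gripper": 0.15},{"delta_rot": [0,0,0],"delta_pos": [6,0,0],"gripper": 0.15},{"delta_rot": [0,0,0],"delta_pos": [2,0,0],"gripper": 0.15},{"delta_rot": [0,0,0],"delta_pos": [0,0,0],"gripper": 0.15}]'

```text
clock: 59.98
eef_pos: [0.4929, 0.2479, 0.0281]
orientation: [0.048, 1.568, -0.046]
force: [-0.3, 0.8, -0.4]
grip_width: 0.0222
```

```bash
python3 st.py
```

```text
59.975 dock [  0.43 208.99] z 0.0281 yaw -3.42 F [-0.3  0.8 -0.4] T [-0.12  0.08 -0.02] 0.0222
```

Emit:
drive_tool --steps '[{"delta_rot": [0,0,0],"delta_pos": [0.8,0,0],"gripper": 0.15},{"delta_rot": [0,0,0],"delta_pos": [0,0,0],"gripper": 0.15},{"delta_rot": [0,0,0],"delta_pos": [0,0,0],"gripper": 0.35},{"delta_rot": [0,0,0],"delta_pos": [0,0,0],"gripper": 0.4},{"delta_rot": [0,0,0],"delta_pos": [-45,0,0],"gripper": 0.4},{"delta_rot": [0,0,0],"delta_pos": [-50,0,0],"gripper": 0.4},{"delta_rot": [0,0,0],"delta_pos": [0,0,0],"gripper": 0.4},{"delta_rot": [0,0,0],"delta_pos": [0,0,0],"gripper": 0.4}]'

```text
clock: 60.98
eef_pos: [0.4913, 0.2473, 0.1206]
orientation: [0.047, 1.571, -0.047]
force: [-0.2, -0.4, 0.2]
grip_width: 0.0375
```

```bash
python3 st.py; python3 v.py w31 180 440 60 260 3; python3 - <<'E'
from h import *
import pickle
c=pickle.load(open('w30.pkl','rb'))
q=onz(c,[(220+410/4-.4,60+270/4-.4)],.075)[0];print(q)
to([q[0],q[1],.043])
E
```

```text
60.975 dock [ -1.1  208.35] z 0.1206 yaw -3.42 F [-0.2 -0.4  0.2] T [-0.06  0.08  0.01] 0.0375
60.975 [0.49132732 0.24734643 0.12061405]
[0.4981125  0.31869593 0.075     ]
rot(tool,deg) [0. 0. 0.] shift old axes [76.5 72.   3.3] after rot [76.5 72.   3.3]
```

View pics/w31z.png

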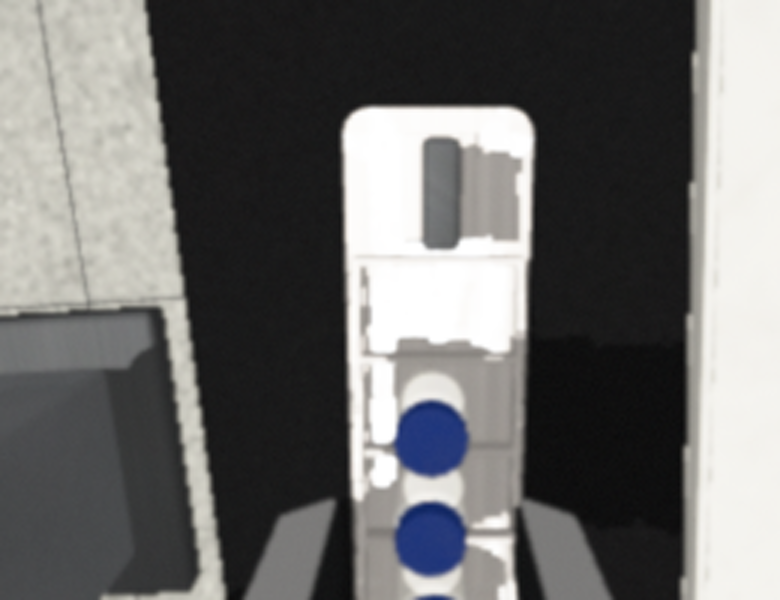

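Emit:
drive_tool --steps '[{"delta_rot": [0,0,0],"delta_pos": [0,36,2],"gripper": 0.4},{"delta_rot": [0,0,0],"delta_pos": [0,36,2],"gripper": 0.4},{"delta_rot": [0,0,0],"delta_pos": [0,0,0],"gripper": 0.4},{"delta_rot": [0,0,0],"delta_pos": [35,0,0],"gripper": 0.4},{"delta_rot": [0,0,0],"delta_pos": [40,0,0],"gripper": 0.4},{"delta_rot": [0,0,0],"delta_pos": [0,0,0],"gripper": 0.4},{"delta_rot": [0,0,0],"delta_pos": [0,0,0],"gripper": 0.4}]'

```text
clock: 61.9
eef_pos: [0.5004, 0.3188, 0.0471]
orientation: [0.047, 1.57, -0.047]
force: [-0.1, -1.2, 0.3]
grip_width: 0.0376
```

```bash
python3 st.py; python3 v.py w32 200 440 100 280 3
```

```text
61.9 dock [  3.72 280.18] z 0.0471 yaw -3.45 F [-0.1 -1.2  0.3] T [-0.05  0.1  -0.01] 0.0376
61.9 [0.50042663 0.31875829 0.04705281]
```

View pics/w32z.png

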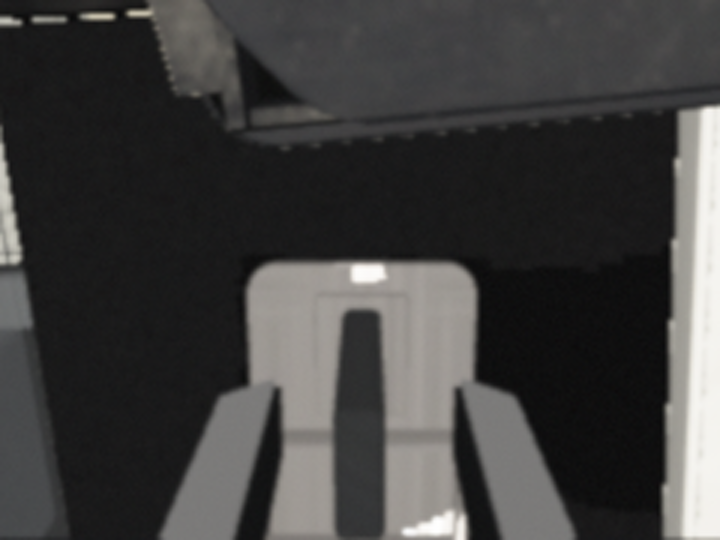

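Emit:
drive_tool --steps '[{"delta_rot": [0,0,0],"delta_pos": [2.5,0,-1.4],"gripper": 0.4},{"delta_rot": [0,0,0],"delta_pos": [0,0,0],"gripper": 0.4},{"delta_rot": [0,0,0],"delta_pos": [0,0,0],"gripper": 0.0},{"delta_rot": [0,0,0],"delta_pos": [0,0,0],"gripper": 0.0},{"delta_rot": [0,0,0],"delta_pos": [0,0,0],"gripper": 0.0},{"delta_rot": [0,0,0],"delta_pos": [0,0,0],"gripper": 0.0}]'

```text
clock: 62.7
eef_pos: [0.4988, 0.3193, 0.0439]
orientation: [0.047, 1.57, -0.047]
force: [0.0, -0.4, 0.3]
grip_width: 0.0098
```

```bash
python3 st.py; python3 v.py w33 200 440 100 280 3
```

```text
62.7 dock [  2.08 280.64] z 0.0439 yaw -3.41 F [ 0.  -0.4  0.3] T [-0.06 -0.   -0.01] 0.0098
62.7 [0.49881727 0.31931578 0.04394243]
```

View pics/w33z.png

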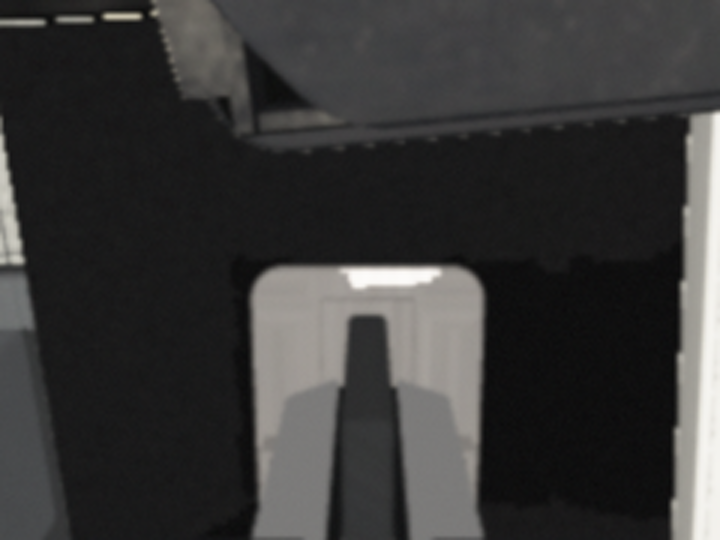

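Emit:
drive_tool --steps '[{"delta_rot": [0,0,0],"delta_pos": [0,-4,0.3],"gripper": 0.0},{"delta_rot": [0,0,0],"delta_pos": [0,-8,0.4],"gripper": 0.0},{"delta_rot": [0,0,0],"delta_pos": [0,-10,0.4],"gripper": 0.0},{"delta_rot": [0,0,0],"delta_pos": [0,-10,0],"gripper": 0.0},{"delta_rot": [0,0,0],"delta_pos": [0,-10,0],"gripper": 0.0},{"delta_rot": [0,0,0],"delta_pos": [0,-8,0],"gripper": 0.0},{"delta_rot": [0,0,0],"delta_pos": [0,0,0],"gripper": 0.0}]'

```text
clock: 63.62
eef_pos: [0.4967, 0.2676, 0.0439]
orientation: [0.046, 1.571, -0.049]
force: [0.1, -2.1, -0.6]
grip_width: 0.0097
```

```bash
python3 st.py
```

```text
63.625 dock [  3.05 228.87] z 0.0439 yaw -3.48 F [ 0.1 -2.1 -0.6] T [-0.24  0.14  0.01] 0.0097
```

Emit:
drive_tool --steps '[{"delta_rot": [0,0,0],"delta_pos": [0,-8,0],"gripper": 0.0},{"delta_rot": [0,0,0],"delta_pos": [0,-10,0],"gripper": 0.0},{"delta_rot": [0,0,0],"delta_pos": [0,-10,0],"gripper": 0.0},{"delta_rot": [0,0,0],"delta_pos": [0,-10,0],"gripper": 0.0},{"delta_rot": [0,0,0],"delta_pos": [0,-10,0],"gripper": 0.0},{"delta_rot": [0,0,0],"delta_pos": [0,-8,0],"gripper": 0.0},{"delta_rot": [0,0,0],"delta_pos": [0,0,0],"gripper": 0.0},{"delta_rot": [0,0,0],"delta_pos": [0,0,0],"gripper": 0.0}]'

```text
clock: 64.62
eef_pos: [0.4935, 0.2125, 0.0439]
orientation: [0.046, 1.57, -0.048]
force: [-0.1, -2.1, -0.5]
grip_width: 0.0098
```

```bash
python3 st.py; python3 v.py w34 200 440 100 280 3; save=1; python3 - <<'E'
from h import *
save('side','s1.png'); im=cv2.imread('pics/s1.png'); cv2.imwrite('pics/s1z.png',cv2.resize(im[160:340,250:430],None,fx=3.3,fy=3.3,interpolation=cv2.INTER_CUBIC))
E
```

```text
64.625 dock [  3.14 173.74] z 0.0439 yaw -3.44 F [-0.1 -2.1 -0.5] T [-0.18  0.13 -0.07] 0.0098
64.625 [0.49349693 0.21254108 0.04389556]
```

View pics/s1z.png

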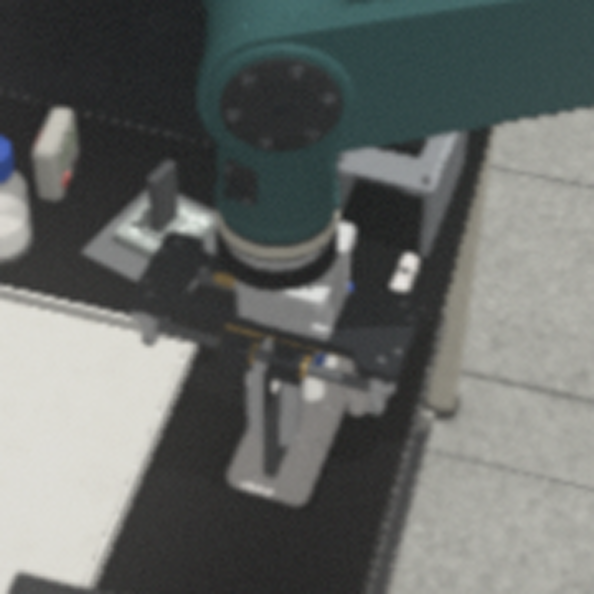

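Emit:
drive_tool --steps '[{"delta_rot": [0,0,0],"delta_pos": [0,-6,0],"gripper": 0.0},{"delta_rot": [0,0,0],"delta_pos": [0,-7,0],"gripper": 0.0},{"delta_rot": [0,0,0],"delta_pos": [0,-7,0],"gripper": 0.0},{"delta_rot": [0,0,0],"delta_pos": [0,-7,0],"gripper": 0.0},{"delta_rot": [0,0,0],"delta_pos": [0,-7,0],"gripper": 0.0},{"delta_rot": [0,0,0],"delta_pos": [0,-6,0],"gripper": 0.0},{"delta_rot": [0,0,0],"delta_pos": [0,0,0],"gripper": 0.0}]'

```text
clock: 65.6
eef_pos: [0.491, 0.1723, 0.0439]
orientation: [0.046, 1.57, -0.049]
force: [-0.5, -1.7, -0.4]
grip_width: 0.0101
```

```bash
python3 st.py
```

```text
65.6 dock [  3.08 133.4 ] z 0.0439 yaw -3.46 F [-0.5 -1.7 -0.4] T [-0.12  0.12  0.07] 0.0101
```

Emit:
drive_tool --steps '[{"delta_rot": [0,0,0],"delta_pos": [0,-6,0],"gripper": 0.0},{"delta_rot": [0,0,0],"delta_pos": [0,-9,0],"gripper": 0.0},{"delta_rot": [0,0,0],"delta_pos": [0,-9,0],"gripper": 0.0},{"delta_rot": [0,0,0],"delta_pos": [0,-9,0],"gripper": 0.0},{"delta_rot": [0,0,0],"delta_pos": [0,-9,0],"gripper": 0.0},{"delta_rot": [0,0,0],"delta_pos": [0,-6,0],"gripper": 0.0},{"delta_rot": [0,0,0],"delta_pos": [0,0,0],"gripper": 0.0}]'

```text
clock: 66.47
eef_pos: [0.4881, 0.1242, 0.0439]
orientation: [0.046, 1.571, -0.049]
force: [-0.1, -3.4, -0.6]
grip_width: 0.0098
```

```bash
python3 st.py; python3 v.py w35 200 440 100 280 3
```

```text
66.475 dock [ 3.05 85.27] z 0.0439 yaw -3.46 F [-0.1 -3.4 -0.6] T [-0.19  0.04  0.01] 0.0098
66.475 [0.48813432 0.12424004 0.04387136]
```

View pics/w35z.png

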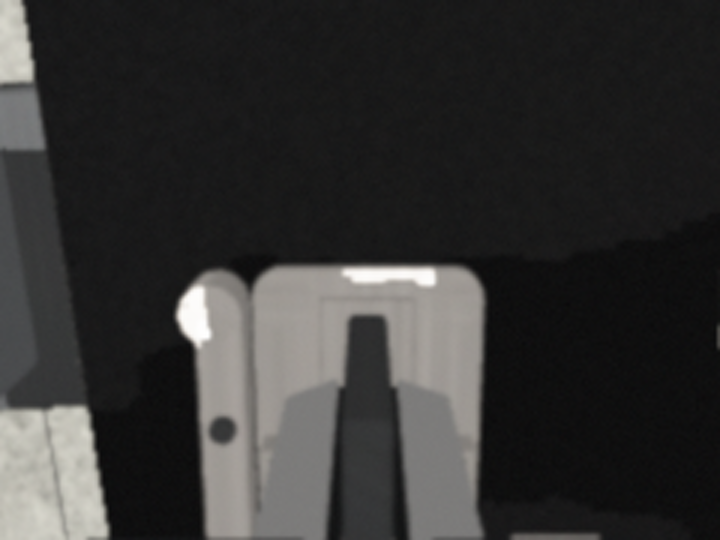

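Emit:
drive_tool --steps '[{"delta_rot": [0,0,0],"delta_pos": [0,-6,0],"gripper": 0.0},{"delta_rot": [0,0,0],"delta_pos": [0,-9,0],"gripper": 0.0},{"delta_rot": [0,0,0],"delta_pos": [0,-9,0],"gripper": 0.0},{"delta_rot": [0,0,0],"delta_pos": [0,-9,0],"gripper": 0.0},{"delta_rot": [0,0,0],"delta_pos": [0,-9,0],"gripper": 0.0},{"delta_rot": [0,0,0],"delta_pos": [0,-6,0],"gripper": 0.0},{"delta_rot": [0,0,0],"delta_pos": [0,0,0],"gripper": 0.0}]'

```text
clock: 67.4
eef_pos: [0.4853, 0.0763, 0.0439]
orientation: [0.046, 1.57, -0.049]
force: [-0.3, -1.4, 0.0]
grip_width: 0.0096
```

```bash
python3 st.py
```

```text
67.4 dock [ 3.05 37.29] z 0.0439 yaw -3.46 F [-0.3 -1.4  0. ] T [-0.18  0.12 -0.  ] 0.0096
```

Emit:
drive_tool --steps '[{"delta_rot": [0,0,0],"delta_pos": [0,-6,0],"gripper": 0.0},{"delta_rot": [0,0,0],"delta_pos": [0,-9,0],"gripper": 0.0},{"delta_rot": [0,0,0],"delta_pos": [0,-9,0],"gripper": 0.0},{"delta_rot": [0,0,0],"delta_pos": [0,-9,0],"gripper": 0.0},{"delta_rot": [0,0,0],"delta_pos": [0,-9,0],"gripper": 0.0},{"delta_rot": [0,0,0],"delta_pos": [0,-5,0],"gripper": 0.0},{"delta_rot": [0,0,0],"delta_pos": [0,0,0],"gripper": 0.0}]'

```text
clock: 68.28
eef_pos: [0.4825, 0.0295, 0.0439]
orientation: [0.046, 1.57, -0.049]
force: [-0.9, -1.4, -0.3]
grip_width: 0.0095
```

```bash
python3 st.py; python3 v.py w36 200 440 100 280 3
```

```text
68.275 dock [ 3.08 -9.59] z 0.0439 yaw -3.46 F [-0.9 -1.4 -0.3] T [-0.22  0.13  0.02] 0.0095
68.275 [0.48250208 0.02954031 0.04389159]
```

View pics/w36z.png

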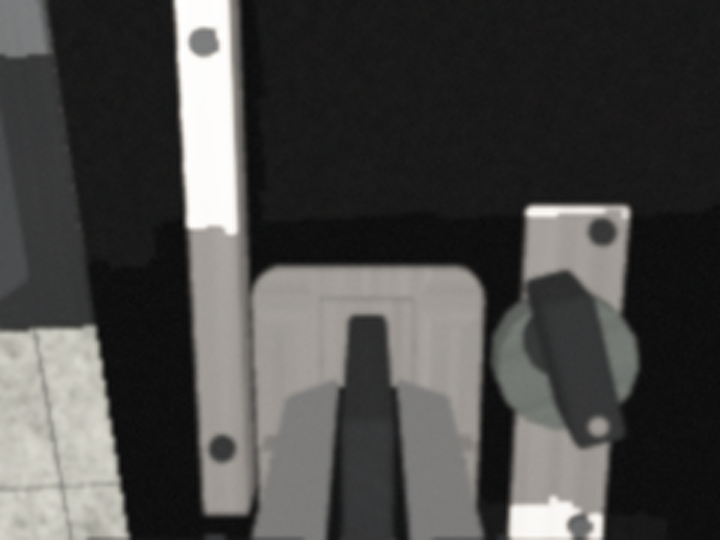

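Emit:
drive_tool --steps '[{"delta_rot": [0,0,0],"delta_pos": [0,-3,0],"gripper": 0.0},{"delta_rot": [0,0,0],"delta_pos": [0,-3,0],"gripper": 0.0},{"delta_rot": [0,0,0],"delta_pos": [0,-3,0],"gripper": 0.0},{"delta_rot": [0,0,0],"delta_pos": [0,-2,0],"gripper": 0.0},{"delta_rot": [0,0,0],"delta_pos": [0,0,0],"gripper": 0.0}]'

```text
clock: 68.95
eef_pos: [0.4819, 0.0195, 0.0438]
orientation: [0.047, 1.57, -0.047]
force: [0.2, 0.3, -1.4]
grip_width: 0.0099
```

```bash
python3 st.py
```

```text
68.95 dock [  3.05 -19.69] z 0.0438 yaw -3.42 F [ 0.2  0.3 -1.4] T [0.09 0.04 0.  ] 0.0099
```

Emit:
drive_tool --steps '[{"delta_rot": [0,0,0],"delta_pos": [0,-1,0],"gripper": 0.0},{"delta_rot": [0,0,0],"delta_pos": [0,-1,0],"gripper": 0.0},{"delta_rot": [0,0,0],"delta_pos": [0,0,0],"gripper": 0.0}]'

```text
clock: 69.32
eef_pos: [0.4818, 0.0177, 0.0439]
orientation: [0.047, 1.57, -0.047]
force: [-0.4, 1.1, -0.5]
grip_width: 0.0097
```

```bash
python3 st.py
```

```text
69.325 dock [  3.08 -21.49] z 0.0439 yaw -3.42 F [-0.4  1.1 -0.5] T [ 0.15 -0.02  0.  ] 0.0097
```

Emit:
drive_tool --steps '[{"delta_rot": [0,0,0],"delta_pos": [0,-1,0],"gripper": 0.0},{"delta_rot": [0,0,0],"delta_pos": [0,0,0],"gripper": 0.0}]'

```text
clock: 69.58
eef_pos: [0.4817, 0.0166, 0.0439]
orientation: [0.047, 1.57, -0.047]
force: [-0.7, 1.1, -1.6]
grip_width: 0.0094
```

```bash
python3 st.py
```

```text
69.575 dock [  3.07 -22.52] z 0.0439 yaw -3.42 F [-0.7  1.1 -1.6] T [0.14 0.11 0.01] 0.0094
```

Emit:
drive_tool --steps '[{"delta_rot": [0,0,0],"delta_pos": [0,-1,0],"gripper": 0.0},{"delta_rot": [0,0,0],"delta_pos": [0,0,0],"gripper": 0.0}]'

```text
clock: 69.82
eef_pos: [0.4817, 0.0156, 0.0439]
orientation: [0.047, 1.57, -0.047]
force: [-0.8, 1.6, -1.2]
grip_width: 0.01
```

```bash
python3 st.py
```

```text
69.825 dock [  3.07 -23.53] z 0.0439 yaw -3.42 F [-0.8  1.6 -1.2] T [0.15 0.04 0.05] 0.01
```

Emit:
drive_tool --steps '[{"delta_rot": [0,0,0],"delta_pos": [0,-1,0],"gripper": 0.0},{"delta_rot": [0,0,0],"delta_pos": [0,0,0],"gripper": 0.0}]'

```text
clock: 70.08
eef_pos: [0.4816, 0.0146, 0.0439]
orientation: [0.047, 1.57, -0.047]
force: [0.0, 0.7, -0.5]
grip_width: 0.0099
```

```bash
python3 st.py
```

```text
70.075 dock [  3.07 -24.54] z 0.0439 yaw -3.42 F [ 0.   0.7 -0.5] T [ 0.1   0.09 -0.03] 0.0099
```

Emit:
drive_tool --steps '[{"delta_rot": [0,0,0],"delta_pos": [0,-1,0],"gripper": 0.0},{"delta_rot": [0,0,0],"delta_pos": [0,0,0],"gripper": 0.0}]'

```text
clock: 70.32
eef_pos: [0.4816, 0.0137, 0.0439]
orientation: [0.047, 1.57, -0.047]
force: [0.5, 1.7, -1.2]
grip_width: 0.0099
```

```bash
python3 st.py
```

```text
70.325 dock [  3.1  -25.45] z 0.0439 yaw -3.42 F [ 0.5  1.7 -1.2] T [0.23 0.04 0.03] 0.0099
```

Emit:
drive_tool --steps '[{"delta_rot": [0,0,0],"delta_pos": [0,-1,0],"gripper": 0.0},{"delta_rot": [0,0,0],"delta_pos": [0,0,0],"gripper": 0.0}]'

```text
clock: 70.58
eef_pos: [0.4818, 0.0135, 0.0442]
orientation: [0.048, 1.57, -0.045]
force: [0.4, 5.3, -0.1]
grip_width: 0.0099
```

```bash
python3 st.py
```

```text
70.575 dock [  3.31 -25.63] z 0.0442 yaw -3.42 F [ 0.4  5.3 -0.1] T [ 0.88 -0.01 -0.05] 0.0099
```

Emit:
drive_tool --steps '[{"delta_rot": [0,0,0],"delta_pos": [0,-1,0],"gripper": 0.0},{"delta_rot": [0,0,0],"delta_pos": [0,0,0],"gripper": 0.0}]'

```text
clock: 70.82
eef_pos: [0.4819, 0.0134, 0.0444]
orientation: [0.05, 1.569, -0.044]
force: [0.3, 8.1, 0.8]
grip_width: 0.0099
```

```bash
python3 st.py; python3 v.py w37 200 440 100 280 3
```

```text
70.825 dock [  3.41 -25.7 ] z 0.0444 yaw -3.41 F [0.3 8.1 0.8] T [ 1.17 -0.   -0.07] 0.0099
70.825 [0.481868   0.01344364 0.04437218]
```

View pics/w37z.png

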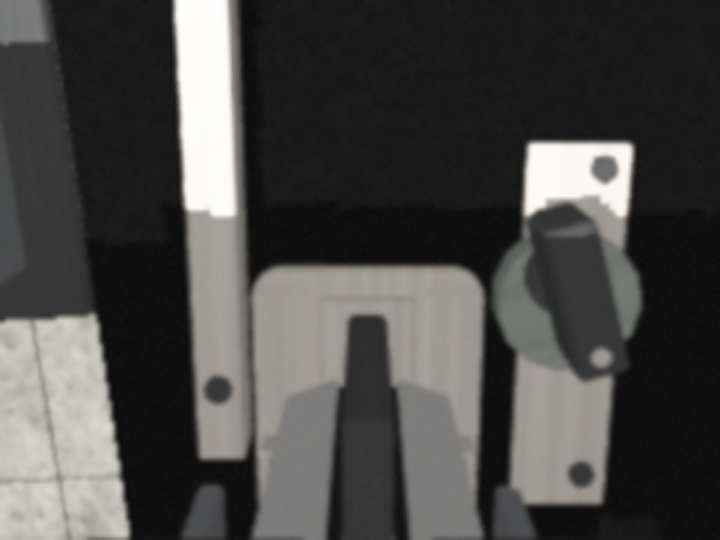

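Emit:
drive_tool --steps '[{"delta_rot": [0,0,0],"delta_pos": [0,1.2,0],"gripper": 0.0},{"delta_rot": [0,0,0],"delta_pos": [0,0,0],"gripper": 0.0}]'

```text
clock: 71.12
eef_pos: [0.4817, 0.0136, 0.0441]
orientation: [0.048, 1.57, -0.046]
force: [0.0, 6.3, -0.3]
grip_width: 0.0097
```

```bash
python3 st.py
```

```text
71.125 dock [  3.23 -25.57] z 0.0441 yaw -3.4 F [ 0.   6.3 -0.3] T [ 0.87 -0.06 -0.04] 0.0097
```

Emit:
drive_tool --steps '[{"delta_rot": [0,0,0],"delta_pos": [0,0,0],"gripper": 0.15},{"delta_rot": [0,0,0],"delta_pos": [0,0,0],"gripper": 0.25},{"delta_rot": [0,0,0],"delta_pos": [0,0,0],"gripper": 0.25},{"delta_rot": [0,0,0],"delta_pos": [-30,0,0],"gripper": 0.25},{"delta_rot": [0,0,0],"delta_pos": [-50,20,0],"gripper": 0.3},{"delta_rot": [0,0,0],"delta_pos": [0,20,0],"gripper": 0.3},{"delta_rot": [0,0,0],"delta_pos": [0,0,0],"gripper": 0.3},{"delta_rot": [0,0,0],"delta_pos": [0,0,0],"gripper": 0.3}]'

```text
clock: 72.12
eef_pos: [0.4832, 0.0522, 0.1229]
orientation: [0.046, 1.572, -0.048]
force: [0.6, 0.1, -0.5]
grip_width: 0.028
```

```bash
python3 st.py; python3 v.py w38 0 640 0 400 1
```

```text
72.125 dock [ 2.45 13.11] z 0.1229 yaw -3.42 F [ 0.6  0.1 -0.5] T [-0.01  0.06  0.01] 0.028
72.125 [0.48322881 0.05223667 0.12294784]
```

View pics/w38.png

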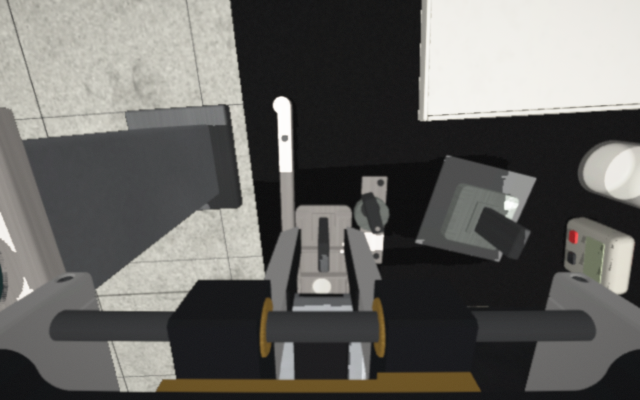

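```bash
python3 - <<'E'
from h import *
import pickle
c=pickle.load(open('w38.pkl','rb')); im=cv2.imread('pics/w38.png')
cv2.imwrite('pics/w38z.png',cv2.resize(im[90:280,250:410],None,fx=4,fy=3.1,interpolation=cv2.INTER_CUBIC))
g=cv2.cvtColor(im,cv2.COLOR_BGR2GRAY); print(g[198:216,310].tolist(),g[198:216,340].tolist())
for r in (205,206,207,208): print(r,dk(onz(c,[(322,r)],.004)[0]).round(2))
E
```

```text
[14, 15, 15, 16, 15, 21, 48, 96, 140, 155, 157, 159, 157, 157, 155, 157, 156, 157] [15, 15, 15, 15, 16, 21, 47, 93, 135, 153, 156, 154, 153, 151, 153, 154, 153, 154]
205 [ 1.16 -1.72]
206 [ 1.16 -2.83]
207 [ 1.16 -3.95]
208 [ 1.16 -5.07]
```

Emit:
drive_tool --steps '[{"delta_rot": [0,0,0],"delta_pos": [0,50,10],"gripper": 0.3},{"delta_rot": [0,0,0],"delta_pos": [0,60,0],"gripper": 0.3},{"delta_rot": [0,0,0],"delta_pos": [0,60,0],"gripper": 0.3},{"delta_rot": [0,0,0],"delta_pos": [0,60,0],"gripper": 0.3},{"delta_rot": [0,0,0],"delta_pos": [-30,0,0],"gripper": 0.3},{"delta_rot": [0,0,0],"delta_pos": [0,0,0],"gripper": 0.3},{"delta_rot": [0,0,0],"delta_pos": [0,0,0],"gripper": 0.3}]'

```text
clock: 73.05
eef_pos: [0.5075, 0.2807, 0.1527]
orientation: [0.047, 1.572, -0.049]
force: [-0.2, 0.2, -0.1]
grip_width: 0.028
```

```bash
python3 - <<'E'
from h import *
save('side','s2.png'); im=cv2.imread('pics/s2.png'); cv2.imwrite('pics/s2z.png',cv2.resize(im[140:300,270:430],None,fx=3.6,fy=3.6,interpolation=cv2.INTER_CUBIC))
save('top','t2.png'); im=cv2.imread('pics/t2.png'); cv2.imwrite('pics/t2z.png',cv2.resize(im[180:300,200:360],None,fx=4.8,fy=4.8,interpolation=cv2.INTER_CUBIC))
for r in find_in('top','gauge')[:1]+find_in('top','mat')[:1]: print(r)
E
```

```text
{'location': [0.6435, 0.0134, 0.0105], 'confidence': 0.69}
{'location': [0.6369, 0.0257, 0.0041], 'confidence': 0.93}
```

View pics/s2z.png

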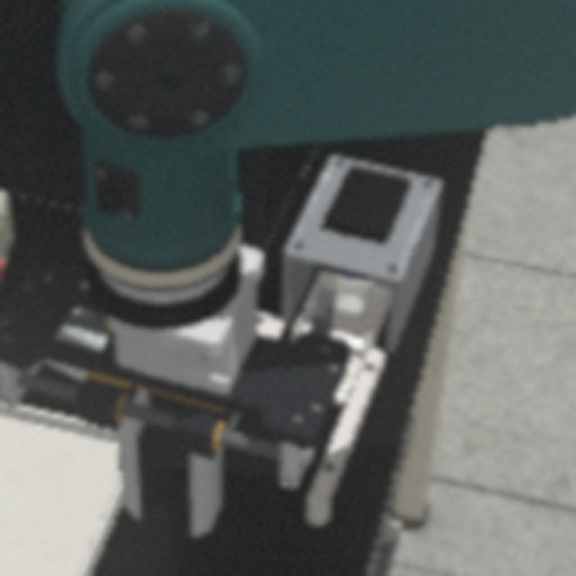

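View pics/t2z.png

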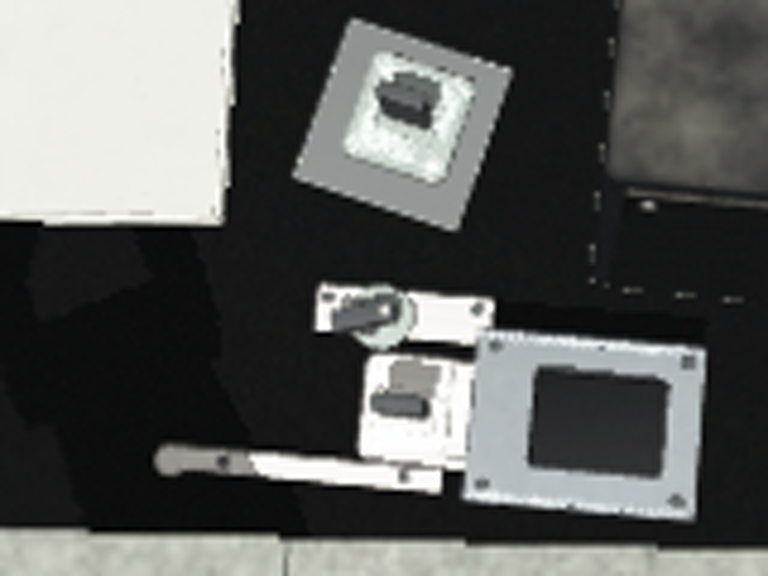

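View pics/w38z.png

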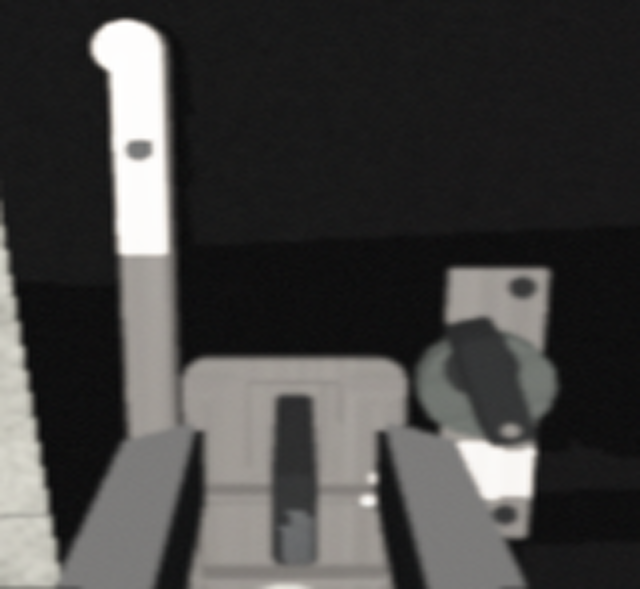

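Emit:
drive_tool --steps '[{"delta_rot": [0,0,0],"delta_pos": [-50,0,50],"gripper": 0.3},{"delta_rot": [0,0,0],"delta_pos": [-40,0,60],"gripper": 0.3},{"delta_rot": [0,0,0],"delta_pos": [0,0,60],"gripper": 0.3},{"delta_rot": [0,0,0],"delta_pos": [0,0,0],"gripper": 0.3},{"delta_rot": [0,0,0],"delta_pos": [0,0,0],"gripper": 0.3}]'

```text
clock: 73.88
eef_pos: [0.663, 0.272, 0.2311]
orientation: [0.047, 1.573, -0.048]
force: [-0.5, 0.2, 0.6]
grip_width: 0.0282
```

```bash
python3 - <<'E'
from h import *
save('side','s3.png'); im=cv2.imread('pics/s3.png'); cv2.imwrite('pics/s3z.png',cv2.resize(im[150:290,270:430],None,fx=4.5,fy=4.2,interpolation=cv2.INTER_CUBIC))
E
```

```text
(no output)
```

View pics/s3z.png

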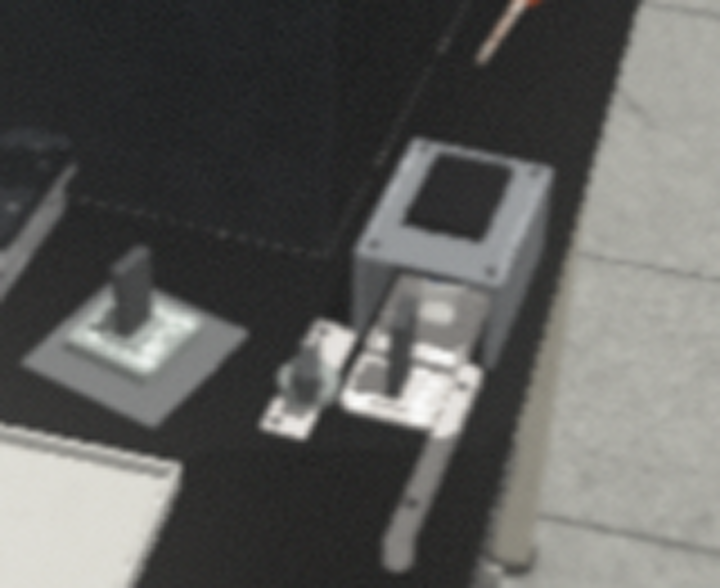

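```bash
python3 - <<'E'
from h import *
print(ticket.hand_in(), robot.state()['clock'])
E
```

```text
the job is handed in; nothing more can be done
the job is handed in; nothing more can be done
```

The job is handed in at about 74 s: guide set, gauge proved and back on its mat, all three vials in the tray, and the tray pushed home against the stop. No verdict was reported.

**Gap:** I turned the bolt to about 73.5°, in three adjustments. The pictures put the final gap at 62.8 to 63.3 mm, or about 62.6 to 63.0 mm after correcting for the camera reading roughly 0.4% too large. Pushing the gauge against rail and roller just before the last 3° of tightening gave about 1.8 mm of play (gap about 63.7 mm). At that same setting the pictures said about 63.0 mm. The two methods disagree by about 0.7 mm, so I tightened roughly 0.4 mm more; both now fall inside 61.5 to 64 mm. I did not repeat the force test after that.

**Gauge:**
- **Tray moved first:** I slid the tray back about 20 mm and squared it to the dock, to make room at the open end.
- **Starting point:** I lowered the gauge into the outer end of the channel, about 85 mm in front of the bolt, not wholly outside the rail.
- **Pass:** At the final setting it slid through without jamming until its rear edge was about 14 mm past the bolt, came back out, and now lies flat on the mat. It slipped a few millimetres in the grip during the early drags and I regripped it.

**Vials and tray:** The three vials went into the three front compartments and looked upright from above once placed. The tray slid in with almost no side force, and the push force rose to 8 N at the stop. The tray's rear edge reads about 1.7 mm past its nominal home in the picture, which I put down to camera error because the stop contact was clear. Under the bridge only one vial shows, faintly, so I could not confirm all three after the push.

Nothing else on the bench was touched on purpose.

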